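Hang and pin the small-parts bins on the cleat rack

ROBOT

A 7-joint arm with a two-finger parallel gripper is mounted at the origin on a cart in front of the work surface, level with it; the furniture and walls round the work are solid. World frame = base frame: x ahead of the robot, y to its left, z up, the work surface at z = 0. Lengths are in m, angles in rad, forces in N, time in s.
With the tool pointing down it reaches from about 0.4 to 0.85 m from the base axis. Payload 10.4 kg.
Tool frame: the origin (TCP) lies at the very end of the fingers, on their centre line; the grasp point (between the pads) lies 19 mm behind it (manip.grip_point_offset is the z of the grasp point in the tool frame, in m); z points along the fingers, y is the direction in which the jaws open and shut (so a half turn about z gives the same grasp; the last joint's range is limited). The gripper opens to 85 mm and grips with 20 to 120 N. Pads are 22 mm wide; open, the fingers measure 114 mm over their backs; the gripper's body (76 mm by 85 mm) begins 54 mm behind the grasp point. The pads swing forward as they close: fully open they stand 13 mm farther back than shut.
Start: joints at [-1.157, 0.332, -0.065, 1.46, 0.022, 1.35, -0.088], TCP at [0.264, 0.566, 0.206] pointing down, gripper open.
Joint ranges: [-2.6, 2.6], [-0.5, 2.12], [-1.47, 1.34], [0.16, 2.42], [-1.27, 4.41], [0.06, 2.06], [-2.6, 2.6]. Speed limits (rad/s): [2.22, 2.22, 2.79, 2.79, 3.14, 3.14, 3.14].

INTERFACE

Orientations are given as a unit quaternion [x, y, z, w].
In Python, from workcell import manip, camera, get_calibration, hand_in gives the robot as it stands.
- The arm moves only by the shell command python3 -m pendant 'ROWS' [FORCE]. ROWS is JSON, a list of rows, each a list of 5 numbers: the shift along the tool's x, y, z in units of 40 mm (1.0 is 40 mm), then the turn about the tool's z in units of 6 degrees (1.0 is 6 degrees), then the closure, from 0 (fully open) to 1 (shut). A call has 1 to 5 rows; each row is the pose to reach, as a shift and turn from the pose commanded when the call began, along the tool's axes at that moment; what a row does not reach only later rows make up. A row lasts 1/8 s, in which the tool goes at most 62.5 mm and 10.7 degrees, less where a joint would pass 70% of its speed; a pose out of reach is approached as far as the arm can. A call with a gripper value outside its range is refused whole. The fingers move at their own pace and stop on an object; FORCE is the grip in N (left out, the last holds). Time passes only in rows, so rows that repeat a pose let the fingers close. It gives the time, the measured TCP pose, the force and the opening at its end, in the units of the state.
- manip.get_obs(): the state, without advancing time (a new reading comes with each control period).
- camera(name): name is "scene" or "top" or "wrist"; returns (picture, depth): 480x640x3 uint8, red, green, blue; 480x640 float32, m along the optical axis (not along the pixel's ray), 0 where there is no reading.
- get_calibration(name): a dict with "vfov" (degrees; the focal length in pixels is half the picture's height over the tangent of half this angle, whatever the lens; pixels are square), "cx", "cy" (the principal point, pixels), "position" and "rotation" of the camera in the world. Camera axes: x right, y down, z forward; pixel columns grow to the right and rows downward; lengths in m; the calibration is good to about 2 mm. A picture is of the moment at which its call begins: read the wrist's pose just before it. get_calibration takes no time and is no camera call; for the wrist camera it gives the pose at the moment of the call.
- hand_in(): hands the job in, once; it reports no verdict.
The state is a dict: "clock": time; "joint_pos": joint angles; "joint_velocities": joint speeds; "tau": joint torques, N m; "position": TCP position; "ee_rot": TCP orientation; "ft_force": force on the tool from outside, world axes, zero at the start; "torque": the same for the moment, N m; "grip_width": opening from 0.0 (shut) to 1.0 (fully open).
Only numpy, scipy, OpenCV 4.12 (cv2) and the standard library are available. Lean on these libraries where they do the work, as an engineer would, in place of code of your own. Each camera call takes 0.05 s, during which the arm holds its last target.

TASK

Put all the loose plastic bins away on the leaning rack: tilt each bin, bring the slanted strip on its back over the rack's cleat at a free station and lower it until it hangs fully home against the board. Lock each hung bin with one of the red-handled pins from the black block, pushed down through the hole in the bin's tongue and the ledge hole under it until the collar lies on the tongue. Do not disturb the mug, the brass weight and the beaker.

Things in the scene. Friction and masses are not known exactly. Their poses are not given: they have to be found in the camera images.
- rack_board: white board of the fixed cleat rack, 360 mm wide, leaning back 0.30 rad (top away from robot). Frame: y along the rack, z up along the leaning board, x into it; origin 45 mm above the bench. A home bin has this frame's orientation and its origin at x = 0, z = 0. Board face: plane x = 48 mm, upper edge z = 76. Cleat and ledge: see the stations. End stops at y = +-178.
- station_1 (a point): rack_board axes; home of a bin's origin: (0, -132, 0) mm there; any bin may use it. Cleat, all along the rack: 5 mm aluminium strip sloping 30 deg from z, upper edge x 33 to 37, z 55 to 58; its upper face falls to the board (x 48) at z 39. Ledge: 20 mm thick, top z = -2, x -64 to 48, 13.5 mm square through hole 44 mm in front of this point (x = -44).
- station_2 (a point): rack_board axes; home of a bin's origin: (0, -44, 0) mm there; any bin may use it. Cleat, all along the rack: 5 mm aluminium strip sloping 30 deg from z, upper edge x 33 to 37, z 55 to 58; its upper face falls to the board (x 48) at z 39. Ledge: 20 mm thick, top z = -2, x -64 to 48, 13.5 mm square through hole 44 mm in front of this point (x = -44).
- station_3 (a point): rack_board axes; home of a bin's origin: (0, 44, 0) mm there; any bin may use it. Cleat, all along the rack: 5 mm aluminium strip sloping 30 deg from z, upper edge x 33 to 37, z 55 to 58; its upper face falls to the board (x 48) at z 39. Ledge: 20 mm thick, top z = -2, x -64 to 48, 13.5 mm square through hole 44 mm in front of this point (x = -44).
- station_4 (a point): rack_board axes; home of a bin's origin: (0, 132, 0) mm there; any bin may use it. Cleat, all along the rack: 5 mm aluminium strip sloping 30 deg from z, upper edge x 33 to 37, z 55 to 58; its upper face falls to the board (x 48) at z 39. Ledge: 20 mm thick, top z = -2, x -64 to 48, 13.5 mm square through hole 44 mm in front of this point (x = -44).
- bin_blue: blue bin, 76 mm wide (y), 0.1 to 0.22 kg; may be absent. Origin: centre of underside, z up, +x to its back. Tray x -28 to 28, sides 52 high; back wall x 18 to 28, 82 high; on it the grip tab, same x, 44 wide, z to 130. Rear strip, 5 mm thick, slants down and back: root z 82, tip x 44 to 48, z 47 to 49; foot bar at back to x 48, 8 high. Front tongue to x -61, 8 thick, its 13.5 mm square through hole at x -44.
- bin_green: green bin, 76 mm wide (y), 0.1 to 0.22 kg; may be absent. Origin: centre of underside, z up, +x to its back. Tray x -28 to 28, sides 52 high; back wall x 18 to 28, 82 high; on it the grip tab, same x, 44 wide, z to 130. Rear strip, 5 mm thick, slants down and back: root z 82, tip x 44 to 48, z 47 to 49; foot bar at back to x 48, 8 high. Front tongue to x -61, 8 thick, its 13.5 mm square through hole at x -44.
- bin_orange: orange bin, 76 mm wide (y), 0.1 to 0.22 kg; may be absent. Origin: centre of underside, z up, +x to its back. Tray x -28 to 28, sides 52 high; back wall x 18 to 28, 82 high; on it the grip tab, same x, 44 wide, z to 130. Rear strip, 5 mm thick, slants down and back: root z 82, tip x 44 to 48, z 47 to 49; foot bar at back to x 48, 8 high. Front tongue to x -61, 8 thick, its 13.5 mm square through hole at x -44.
- bin_grey: grey bin, 76 mm wide (y), 0.1 to 0.22 kg; may be absent. Origin: centre of underside, z up, +x to its back. Tray x -28 to 28, sides 52 high; back wall x 18 to 28, 82 high; on it the grip tab, same x, 44 wide, z to 130. Rear strip, 5 mm thick, slants down and back: root z 82, tip x 44 to 48, z 47 to 49; foot bar at back to x 48, 8 high. Front tongue to x -61, 8 thick, its 13.5 mm square through hole at x -44.
- pin_1: loose locking pin, 119 mm, 60 g, z along it, all alike; origin at the tip of its 10 mm steel shaft (34 mm long, last 6 tapered); collar 26 mm wide, z 34 to 39; red round grip 18 mm wide, z 39 to 119. At the start it stands upright in a fixed black block (92 x 92 mm, 45 high, four holes 50 mm apart), its collar on the block's top. A spare may stay.
- pin_1_collar (a point): centre of the underside of pin_1's collar, 34 mm above its tip; when the pin is home it is at x -44, y 0, z 8 mm in the bin's frame (top of the tongue's hole).
- pin_2: loose locking pin, 119 mm, 60 g, z along it, all alike; origin at the tip of its 10 mm steel shaft (34 mm long, last 6 tapered); collar 26 mm wide, z 34 to 39; red round grip 18 mm wide, z 39 to 119. At the start it stands upright in a fixed black block (92 x 92 mm, 45 high, four holes 50 mm apart), its collar on the block's top. A spare may stay.
- pin_2_collar (a point): centre of the underside of pin_2's collar, 34 mm above its tip; when the pin is home it is at x -44, y 0, z 8 mm in the bin's frame (top of the tongue's hole).
- pin_3: loose locking pin, 119 mm, 60 g, z along it, all alike; origin at the tip of its 10 mm steel shaft (34 mm long, last 6 tapered); collar 26 mm wide, z 34 to 39; red round grip 18 mm wide, z 39 to 119. At the start it stands upright in a fixed black block (92 x 92 mm, 45 high, four holes 50 mm apart), its collar on the block's top. A spare may stay.
- pin_3_collar (a point): centre of the underside of pin_3's collar, 34 mm above its tip; when the pin is home it is at x -44, y 0, z 8 mm in the bin's frame (top of the tongue's hole).
- pin_4: loose locking pin, 119 mm, 60 g, z along it, all alike; origin at the tip of its 10 mm steel shaft (34 mm long, last 6 tapered); collar 26 mm wide, z 34 to 39; red round grip 18 mm wide, z 39 to 119. At the start it stands upright in a fixed black block (92 x 92 mm, 45 high, four holes 50 mm apart), its collar on the block's top. A spare may stay.
- pin_4_collar (a point): centre of the underside of pin_4's collar, 34 mm above its tip; when the pin is home it is at x -44, y 0, z 8 mm in the bin's frame (top of the tongue's hole).
- pin_block: fixed black block 92 x 92 x 45 mm with four holes 50 mm apart (at x, y = +-25 mm) in which the pins stand; origin at the centre of its underside. To hang a bin: lean it like the board or a little more, move it in from the front about 17 mm above home (strip tip passes over the cleat, foot bar below it), then lower it.
- desk_mug: white mug, 86 mm high, behind the rack; bystander. Origin under its centre.
- brass_weight: brass weight, 32 mm wide, 42 mm high, left of the rack; bystander. Origin under its centre.
- beaker: clear beaker, 55 mm wide, 70 mm high, at the right end of the rack; bystander. Origin under its centre.
There are look-alikes about, which are no part of the job. Leave any purple look-alike of the pin_3 alone.

How it is judged:
At the end, for the whole second after the job is handed in: Each bin present hangs home on the rack at rest (within 5 mm in the board frame's x and z, within 0.07 rad of its lean), and a pin at rest stands in its tongue hole: collar within 6 mm sideways of the hole's axis, at most 5 mm above the tongue, within 0.2 rad of the bin's z axis (x of bin_blue in the frame of rack_board between -0.005 and 0.005 m and z of bin_blue in the frame of rack_board between -0.005 and 0.005 m and angle between the z axis of each of bin_blue, bin_green, bin_orange, bin_grey and the z axis of rack_board, either way round below 0.07 rad and linear speed of each of bin_blue, bin_green, bin_orange, bin_grey below 0.02 m/s and ((x of pin_1_collar in the frame of bin_blue between -0.05 and -0.038 m and y of pin_1_collar in the frame of bin_blue between -0.006 and 0.006 m and z of pin_1_collar in the frame of bin_blue between 0.002 and 0.013 m and angle between the z axis of pin_1 and the z axis of bin_blue, either way round below 0.2 rad and linear speed of pin_1 below 0.02 m/s) or (x of pin_2_collar in the frame of bin_blue between -0.05 and -0.038 m and y of pin_2_collar in the frame of bin_blue between -0.006 and 0.006 m and z of pin_2_collar in the frame of bin_blue between 0.002 and 0.013 m and angle between the z axis of pin_2 and the z axis of bin_blue, either way round below 0.2 rad and linear speed of pin_2 below 0.02 m/s) or (x of pin_3_collar in the frame of bin_blue between -0.05 and -0.038 m and y of pin_3_collar in the frame of bin_blue between -0.006 and 0.006 m and z of pin_3_collar in the frame of bin_blue between 0.002 and 0.013 m and angle between the z axis of pin_3 and the z axis of bin_blue, either way round below 0.2 rad and linear speed of pin_3 below 0.02 m/s) or (x of pin_4_collar in the frame of bin_blue between -0.05 and -0.038 m and y of pin_4_collar in the frame of bin_blue between -0.006 and 0.006 m and z of pin_4_collar in the frame of bin_blue between 0.002 and 0.013 m and angle between the z axis of pin_4 and the z axis of bin_blue, either way round below 0.2 rad and linear speed of pin_4 below 0.02 m/s)) and x of bin_green in the frame of rack_board between -0.005 and 0.005 m and z of bin_green in the frame of rack_board between -0.005 and 0.005 m and ((x of pin_1_collar in the frame of bin_green between -0.05 and -0.038 m and y of pin_1_collar in the frame of bin_green between -0.006 and 0.006 m and z of pin_1_collar in the frame of bin_green between 0.002 and 0.013 m and angle between the z axis of pin_1 and the z axis of bin_green, either way round below 0.2 rad and linear speed of pin_1 below 0.02 m/s) or (x of pin_2_collar in the frame of bin_green between -0.05 and -0.038 m and y of pin_2_collar in the frame of bin_green between -0.006 and 0.006 m and z of pin_2_collar in the frame of bin_green between 0.002 and 0.013 m and angle between the z axis of pin_2 and the z axis of bin_green, either way round below 0.2 rad and linear speed of pin_2 below 0.02 m/s) or (x of pin_3_collar in the frame of bin_green between -0.05 and -0.038 m and y of pin_3_collar in the frame of bin_green between -0.006 and 0.006 m and z of pin_3_collar in the frame of bin_green between 0.002 and 0.013 m and angle between the z axis of pin_3 and the z axis of bin_green, either way round below 0.2 rad and linear speed of pin_3 below 0.02 m/s) or (x of pin_4_collar in the frame of bin_green between -0.05 and -0.038 m and y of pin_4_collar in the frame of bin_green between -0.006 and 0.006 m and z of pin_4_collar in the frame of bin_green between 0.002 and 0.013 m and angle between the z axis of pin_4 and the z axis of bin_green, either way round below 0.2 rad and linear speed of pin_4 below 0.02 m/s)) and x of bin_orange in the frame of rack_board between -0.005 and 0.005 m and z of bin_orange in the frame of rack_board between -0.005 and 0.005 m and ((x of pin_1_collar in the frame of bin_orange between -0.05 and -0.038 m and y of pin_1_collar in the frame of bin_orange between -0.006 and 0.006 m and z of pin_1_collar in the frame of bin_orange between 0.002 and 0.013 m and angle between the z axis of pin_1 and the z axis of bin_orange, either way round below 0.2 rad and linear speed of pin_1 below 0.02 m/s) or (x of pin_2_collar in the frame of bin_orange between -0.05 and -0.038 m and y of pin_2_collar in the frame of bin_orange between -0.006 and 0.006 m and z of pin_2_collar in the frame of bin_orange between 0.002 and 0.013 m and angle between the z axis of pin_2 and the z axis of bin_orange, either way round below 0.2 rad and linear speed of pin_2 below 0.02 m/s) or (x of pin_3_collar in the frame of bin_orange between -0.05 and -0.038 m and y of pin_3_collar in the frame of bin_orange between -0.006 and 0.006 m and z of pin_3_collar in the frame of bin_orange between 0.002 and 0.013 m and angle between the z axis of pin_3 and the z axis of bin_orange, either way round below 0.2 rad and linear speed of pin_3 below 0.02 m/s) or (x of pin_4_collar in the frame of bin_orange between -0.05 and -0.038 m and y of pin_4_collar in the frame of bin_orange between -0.006 and 0.006 m and z of pin_4_collar in the frame of bin_orange between 0.002 and 0.013 m and angle between the z axis of pin_4 and the z axis of bin_orange, either way round below 0.2 rad and linear speed of pin_4 below 0.02 m/s)) and x of bin_grey in the frame of rack_board between -0.005 and 0.005 m and z of bin_grey in the frame of rack_board between -0.005 and 0.005 m and ((x of pin_1_collar in the frame of bin_grey between -0.05 and -0.038 m and y of pin_1_collar in the frame of bin_grey between -0.006 and 0.006 m and z of pin_1_collar in the frame of bin_grey between 0.002 and 0.013 m and angle between the z axis of pin_1 and the z axis of bin_grey, either way round below 0.2 rad and linear speed of pin_1 below 0.02 m/s) or (x of pin_2_collar in the frame of bin_grey between -0.05 and -0.038 m and y of pin_2_collar in the frame of bin_grey between -0.006 and 0.006 m and z of pin_2_collar in the frame of bin_grey between 0.002 and 0.013 m and angle between the z axis of pin_2 and the z axis of bin_grey, either way round below 0.2 rad and linear speed of pin_2 below 0.02 m/s) or (x of pin_3_collar in the frame of bin_grey between -0.05 and -0.038 m and y of pin_3_collar in the frame of bin_grey between -0.006 and 0.006 m and z of pin_3_collar in the frame of bin_grey between 0.002 and 0.013 m and angle between the z axis of pin_3 and the z axis of bin_grey, either way round below 0.2 rad and linear speed of pin_3 below 0.02 m/s) or (x of pin_4_collar in the frame of bin_grey between -0.05 and -0.038 m and y of pin_4_collar in the frame of bin_grey between -0.006 and 0.006 m and z of pin_4_collar in the frame of bin_grey between 0.002 and 0.013 m and angle between the z axis of pin_4 and the z axis of bin_grey, either way round below 0.2 rad and linear speed of pin_4 below 0.02 m/s))); the robot touches nothing.
It fails at once if the desk_mug is shoved more than 30 mm (distance of desk_mug from where it was at the start of the episode above 0.03 m).
It fails at once if the brass_weight is shoved more than 30 mm (distance of brass_weight from where it was at the start of the episode above 0.03 m).
It fails at once if the beaker is shoved more than 30 mm (distance of beaker from where it was at the start of the episode above 0.03 m).
Of bin_blue, bin_green, bin_orange, bin_grey only 3 to 4 are there at a start; the rules pass over those that are not, and their reading is None.
At some moment in a run one of bin_blue, bin_green, bin_orange, bin_grey may be knocked a few centimetres aside while the robot is not near it.
It also fails if it takes over 208 s, if anything falls off the work surface, if the arm or the gripper's body presses on something with over 40 N, if the wrist force passes 120 N, or if a joint passes its speed limit or range.

## Working session

There is one attempt and no reset: what is moved stays moved. The work goes in short steps, Python scripts to look and compute and a shell command to move; the robot and the scene stay as the last step left them, time stands still between calls to the robot, and variables do not carry over. Pictures are saved under pics/ and viewed, and the job is handed in when it is done.

```bash
ls -la; mkdir -p pics; python3 - <<'E'
from workcell import manip,camera,get_calibration
import cv2,numpy as np
o=manip.get_obs();print(o, manip.grip_point_offset)
for n in("scene","top","wrist"):
    c=get_calibration(n);print(n,c)
    p,d=camera(n);cv2.imwrite(f"pics/{n}0.png",p[:,:,::-1]);np.savez(f"pics/{n}0.npz",p=p,d=d,pos=c["position"],rot=c["rotation"],k=[c["vfov"],c["cx"],c["cy"]])
E
```

```text
total 12
drwxr-xr-x  3 agent agent 4096 Dec  7 13:51 .
drwxr-xr-x 23 root  root  4096 Dec  7 13:51 ..
drwxr-xr-x  2 agent agent 4096 Dec  7 13:51 pics
{'clock': 0.0, 'joint_pos': array([-1.15660967,  0.33285848, -0.06470035,  1.46094893,  0.02157889,
        1.34987101, -0.08849293]), 'joint_velocities': array([-0.00116416, -0.00145646, -0.00032454,  0.00031183, -0.00085606,
       -0.00104274,  0.00051318]), 'tau': array([-1.38629268e-03, -6.25450659e+01,  4.83483437e-02, -3.91611779e+01,
        1.61100720e-02,  9.87105654e-03,  6.70662326e-08]), 'position': array([0.26422118, 0.5659558 , 0.20512067]), 'ee_rot': array([ 2.16649674e-01,  9.76249166e-01, -6.83500891e-04, -1.29447966e-04]), 'ft_force': array([-0.64539478,  0.55607511,  0.18952511]), 'torque': array([ 0.0416239 ,  0.0083882 , -0.01623559]), 'grip_width': 1.004134696811469} -0.0187
scene {'vfov': 57.95177074460899, 'cx': 322.33750671090115, 'cy': 242.45483305952607, 'position': array([ 0.10346866, -0.49162023,  0.73626253]), 'rotation': array([ 0.83998847, -0.38627437,  0.1612892 , -0.34524959])}
top {'vfov': 44.39270998936465, 'cx': 315.48820652188795, 'cy': 250.61746184518512, 'position': array([ 0.49766321, -0.05559789,  1.50948017]), 'rotation': array([ 0.71199103, -0.7009725 ,  0.02359366, -0.03390677])}
wrist {'vfov': 71.34419570491937, 'cx': 317.7548761515306, 'cy': 240.99663476640373, 'position': array([0.20052815, 0.59584444, 0.37480175]), 'rotation': array([0.83510138, 0.53139061, 0.07594348, 0.12025925])}
```

View pics/scene0.png

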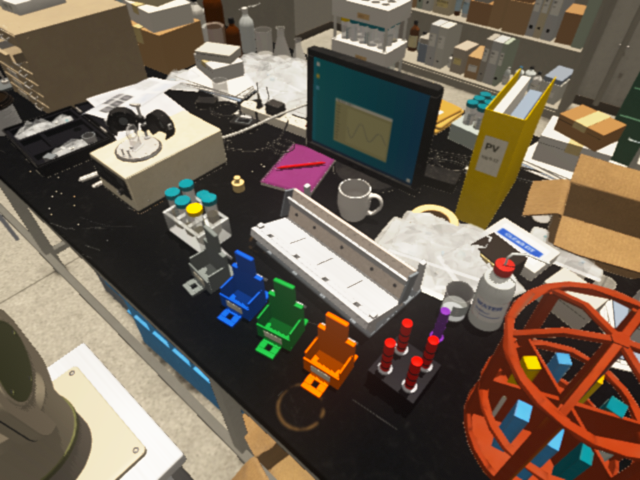

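View pics/top0.png

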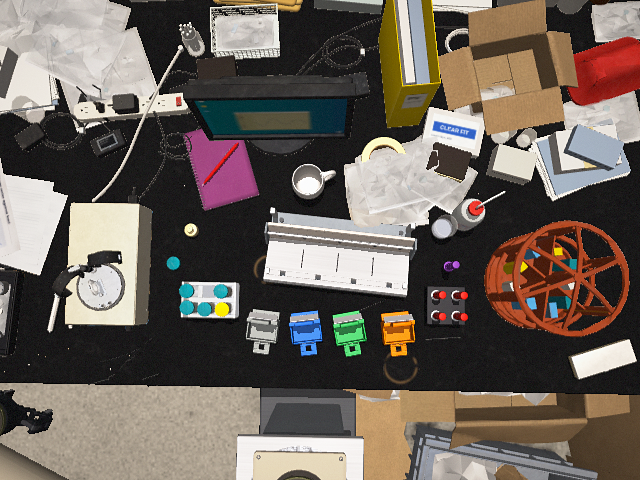

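View pics/wrist0.png

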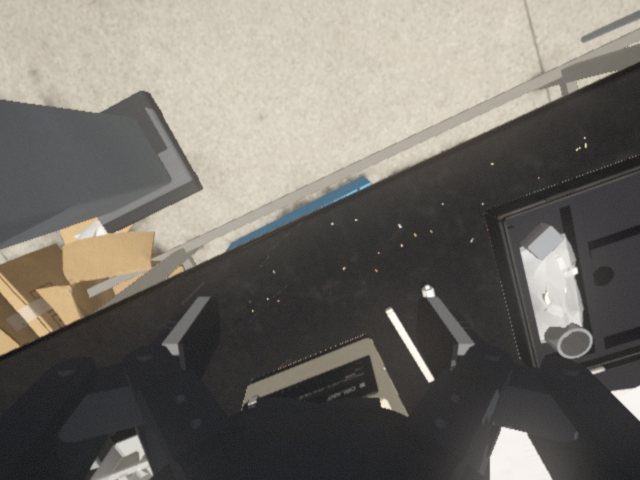

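```bash
cat > h.py <<'E'
import numpy as np,cv2
from scipy.spatial.transform import Rotation as R
def grab(n):
    from workcell import camera,get_calibration
    c=get_calibration(n);p,d=camera(n)
    return p,d,c
def load(f):
    z=np.load(f);return z["p"],z["d"],dict(vfov=z["k"][0],cx=z["k"][1],cy=z["k"][2],position=z["pos"],rotation=z["rot"])
def foc(c): return 240/np.tan(np.radians(c["vfov"])/2)
def cloud(d,c):
    f=foc(c);v,u=np.mgrid[0:480,0:640]
    q=np.stack([(u-c["cx"])/f*d,(v-c["cy"])/f*d,d],-1)
    return q@R.from_quat(c["rotation"]).as_matrix().T+c["position"]
def proj(P,c):
    q=(np.asarray(P)-c["position"])@R.from_quat(c["rotation"]).as_matrix()
    return np.stack([q[...,0]/q[...,2]*foc(c)+c["cx"],q[...,1]/q[...,2]*foc(c)+c["cy"]],-1)
def ray(uv,c,z):
    uv=np.atleast_2d(uv).astype(float);f=foc(c)
    w=np.c_[(uv[:,0]-c["cx"])/f,(uv[:,1]-c["cy"])/f,np.ones(len(uv))]@R.from_quat(c["rotation"]).as_matrix().T
    t=(z-c["position"][2])/w[:,2];return c["position"]+w*t[:,None]
HSV={"blue":((105,120,60),(125,255,255)),"green":((50,100,50),(75,255,255)),"orange":((8,150,120),(20,255,255)),"red":((0,150,80),(5,255,255)),"purple":((128,100,40),(150,255,255))}
def mask(p,n):
    h=cv2.cvtColor(p,cv2.COLOR_RGB2HSV)
    return cv2.inRange(h,*HSV[n])>0
def save(p,name,box=None,s=1):
    if box is not None:
        x0,y0,x1,y1=box;p=p[y0:y1,x0:x1]
    if s!=1:p=cv2.resize(p,None,fx=s,fy=s,interpolation=cv2.INTER_NEAREST)
    cv2.imwrite("pics/"+name,p[:,:,::-1])
E
python3 - <<'E'
from h import *
p,d,c=load("pics/top0.npz");P=cloud(d,c)
print("bench",np.median(P[340:370,100:180].reshape(-1,3),0), np.median(P[180:200,300:320].reshape(-1,3),0))
for u,v in [(263,318),(305,318),(350,318),(398,318),(265,340),(340,265),(447,305),(437,294),(450,265)]:
    print((u,v),P[v,u].round(4))
for v in range(205,300,4): print(v,P[v,340].round(4),p[v,340])
save(p,"topz.png",(230,190,480,370),3)
E
```

```text
bench [0.34842371 0.41115125 0.0007657 ] [ 0.77701884 -0.01549463  0.00968009]
(263, 318) [0.4487 0.0903 0.0823]
(305, 318) [ 0.4503 -0.0111  0.0794]
(350, 318) [ 0.452  -0.1198  0.0776]
(398, 318) [ 0.4539 -0.2361  0.0745]
(265, 340) [0.393  0.0885 0.0385]
(340, 265) [ 0.5818 -0.0949  0.0455]
(447, 305) [ 0.4869 -0.3607  0.0442]
(437, 294) [ 0.5129 -0.3235  0.1097]
(450, 265) [ 0.5829 -0.357   0.0972]
205 [ 0.7399 -0.0941  0.001 ] [26 22 26]
209 [ 0.7301 -0.0944 -0.0036] [30 28 31]
213 [ 0.7193 -0.0944 -0.0014] [33 29 29]
217 [ 0.7081 -0.0944  0.0045] [26 22 26]
221 [ 0.6968 -0.0944  0.0112] [194 198 203]
225 [ 0.6866 -0.0945  0.0102] [189 192 194]
229 [ 0.6758 -0.0946  0.0141] [175 176 177]
233 [ 0.6562 -0.0925  0.0975] [135 124 115]
237 [ 0.6487 -0.0932  0.0764] [127 117 107]
241 [ 0.638  -0.0931  0.0846] [188 182 178]
245 [ 0.6334 -0.0947  0.0284] [124 120 117]
249 [ 0.6225 -0.0946  0.0379] [241 237 235]
253 [ 0.6122 -0.0946  0.0409] [241 237 235]
257 [ 0.602  -0.0947  0.0429] [239 234 232]
261 [ 0.592  -0.0948  0.0426] [241 238 235]
265 [ 0.5818 -0.0949  0.0455] [240 235 233]
269 [ 0.5719 -0.095   0.045 ] [241 237 235]
273 [ 0.5616 -0.095   0.0516] [242 238 235]
277 [ 0.5517 -0.0951  0.0526] [245 241 240]
281 [ 0.5416 -0.0951  0.0578] [246 242 242]
285 [ 0.5317 -0.0951  0.0599] [249 247 245]
289 [ 0.5221 -0.0956  0.0476] [118 115 114]
293 [ 5.127e-01 -9.700e-02 -4.000e-04] [22 19 17]
297 [ 0.5025 -0.0971  0.0011] [30 27 25]
```

View pics/topz.png

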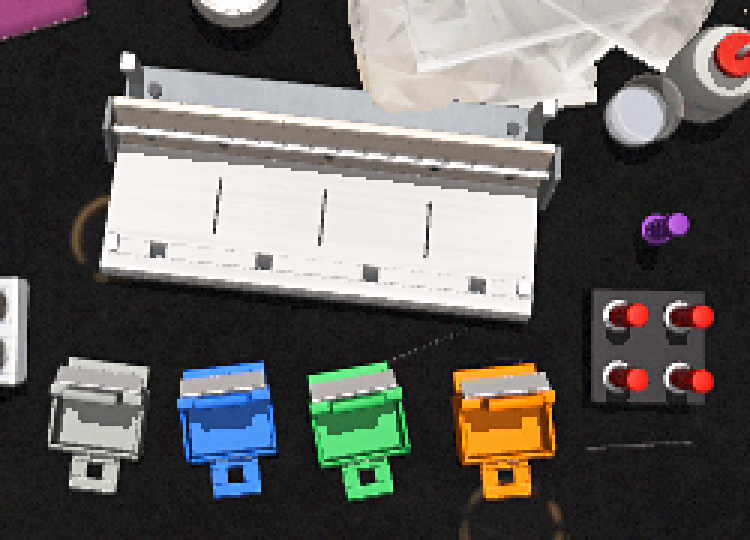

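```bash
cat >> h.py <<'E'
def blobs(m,amin=4,amax=400):
    n,l,s,ce=cv2.connectedComponentsWithStats(m.astype(np.uint8),connectivity=4)
    return [(ce[i],s[i]) for i in range(1,n) if amin<=s[i,4]<=amax]
def rackframe(o,yaw):
    "world rotation matrix of rack; o origin world"
    return R.from_euler("z",yaw).as_matrix()@R.from_euler("y",0.30).as_matrix()
E
python3 - <<'E'
from h import *
p,d,c=load("pics/top0.npz")
g=p.max(2)
# ledge holes
import itertools
for nm,box,hz,th in[("ledge",(262,265,412,290),0.0561,150),]:
    x0,y0,x1,y1=box
    m=np.zeros(g.shape,bool);m[y0:y1,x0:x1]=g[y0:y1,x0:x1]<th
    for ce,s in blobs(m,6,60): print(nm,ce.round(2),s[4],ray(ce,c,hz).round(4))
for n in("blue","green","orange"):
    m=mask(p,n);m[:300]=0;m[365:]=0;
    ys,xs=np.nonzero(m);print(n,m.sum(),xs.min(),xs.max(),ys.min(),ys.max())
    x0,x1,y0,y1=xs.min(),xs.max(),ys.min(),ys.max()
    hm=np.zeros_like(m);hm[340:y1,x0:x1]=~m[340:y1,x0:x1]
    for ce,s in blobs(hm,6,60): print("  hole",ce.round(2),s[4],ray(ce,c,.008).round(4))
m=np.zeros(g.shape,bool);m[340:354,253:272]=g[340:354,253:272]<90
for ce,s in blobs(m,6,60): print("grey hole",ce.round(2),s[4],ray(ce,c,.008).round(4))
p2,d2,c2=load("pics/scene0.npz")
save(p2,"scz.png",(170,180,440,400),2.9)
E
```

```text
ledge [372.  269.5] 10 [[ 0.5713 -0.1737  0.0561]]
ledge [281.96 272.83] 23 [[0.5596 0.0486 0.0561]]
ledge [317.56 276.93] 27 [[ 0.5509 -0.0396  0.0561]]
ledge [353.  280.8] 25 [[ 0.5427 -0.1272  0.0561]]
ledge [388.88 284.79] 24 [[ 0.5342 -0.2156  0.0561]]
blue 939 125 518 302 356
  hole [307.96 348.12] 26 [[ 0.3724 -0.0177  0.008 ]]
green 935 332 366 310 356
  hole [351.95 348.62] 21 [[ 0.3731 -0.1288  0.008 ]]
orange 1984 381 625 300 355
  hole [398.04 347.81] 27 [[ 0.3771 -0.2449  0.008 ]]
grey hole [253.12 342.75] 8 [[0.3834 0.1215 0.008 ]]
grey hole [270.13 348.27] 30 [[0.3704 0.078  0.008 ]]
grey hole [261.11 346.22] 27 [[0.3751 0.101  0.008 ]]
grey hole [256.5 353. ] 8 [[0.3579 0.1123 0.008 ]]
```

View pics/scz.png

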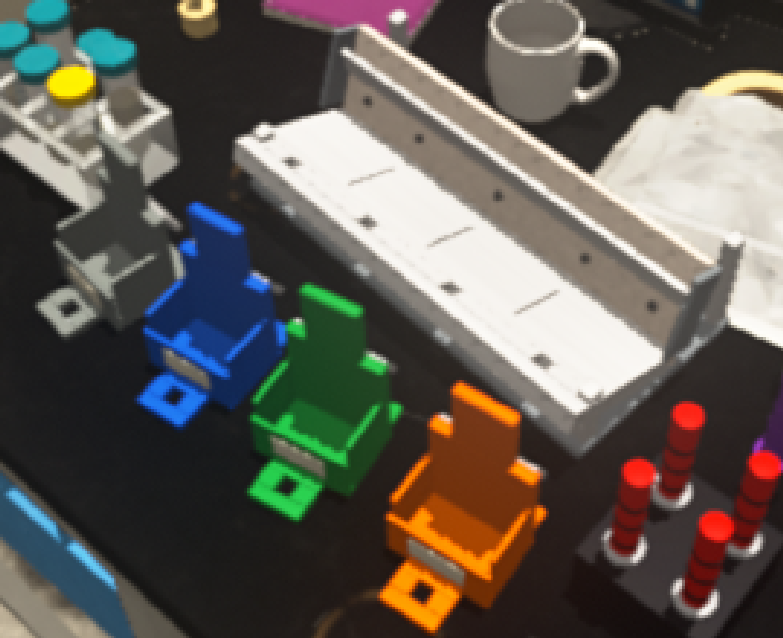

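```bash
python3 - <<'E'
from h import *
p,d,c=load("pics/top0.npz");P=cloud(d,c)
holes={"grey":(261.11,346.22),"blue":(307.96,348.12),"green":(351.95,348.62),"orange":(398.04,347.81)}
pts=[]
for n,h in holes.items():
    H=ray(h,c,.008)[0]
    u,v=int(h[0]),int(h[1])
    sub=np.zeros(d.shape,bool);sub[305:340,u-20:u+20]=P[305:340,u-20:u+20,2]>0.1
    ys,xs=np.nonzero(sub);
    q=P[sub];print(n,sub.sum(),xs.min(),xs.max(),ys.min(),ys.max(),q.mean(0).round(4))
    a=cv2.minAreaRect(np.c_[xs,ys].astype(np.float32));print("  ",a, ray(a[0],c,.13).round(4))
    # bin y direction by line fit
    T=ray(a[0],c,.130)[0];dv=T-H;print("  yaw",np.arctan2(dv[1],dv[0]),"len",np.hypot(*dv[:2]))
m=mask(p,"red")
for ce,s in blobs(m[:, :480],15,200): print("red",ce,s[4],s[:4],ray(ce,c,.09).round(3))
E
```

```text
grey 94 243 274 314 324 [0.4439 0.0873 0.1713]
   ((259.3425598144531, 321.35308837890625), (8.86768913269043, 31.57530403137207), 79.04593658447266) [[0.4424 0.0938 0.13  ]]
  yaw -0.10704348171717391 len 0.067717968590259
blue 89 294 312 306 326 [ 0.4416 -0.0101  0.1591]
   ((302.2926940917969, 315.6341857910156), (19.435951232910156, 18.331636428833008), 83.6598129272461) [[ 0.4573 -0.0062  0.13  ]]
  yaw 0.13373740635011627 len 0.08572934267454041
green 93 331 358 308 333 [ 0.4427 -0.1121  0.1886]
   ((341.7000427246094, 322.10003662109375), (31.752164840698242, 15.652474403381348), 26.56505012512207) [[ 0.4439 -0.0983  0.13  ]]
  yaw 0.40622777667589377 len 0.07711589345741374
orange 99 383 410 321 335 [ 0.444  -0.2318  0.1557]
   ((395.5077819824219, 325.4201354980469), (8.902681350708008, 30.226036071777344), 68.96248626708984) [[ 0.4383 -0.2234  0.13  ]]
  yaw 0.3377190509863166 len 0.06489216888388558
red [178.15151515 100.36363636] 33 [176  97   5   9] [[0.982 0.313 0.09 ]]
red [220.79338843 162.45454545] 121 [205 143  33  39] [[0.827 0.202 0.09 ]]
red [474.23809524 207.76190476] 126 [469 201  11  15] [[ 0.723 -0.417  0.09 ]]
red [441.19672131 294.63934426] 61 [437 291   9   8] [[ 0.512 -0.337  0.09 ]]
red [462.98275862 294.96551724] 58 [458 292  10   8] [[ 0.512 -0.389  0.09 ]]
red [440.77419355 315.90322581] 62 [435 313  11   8] [[ 0.461 -0.336  0.09 ]]
red [462.6875   316.328125] 64 [458 313  10   8] [[ 0.461 -0.388  0.09 ]]
```

```bash
cat >> h.py <<'E'
RYAW=-0.0959; RO=np.array([0.5892,-0.0875,0.045])
RM=R.from_euler("z",RYAW).as_matrix()@R.from_euler("y",0.30).as_matrix()
def r2w(p): return RO+RM@np.asarray(p,float)
def w2r(p): return RM.T@(np.asarray(p)-RO)
def tool():
    from workcell import manip
    o=manip.get_obs();return np.array(o["position"]),R.from_quat(o["ee_rot"]).as_matrix(),o
def to(xyz,xdir=None,tool_=None):
    "units of shift from current measured pose to reach xyz; xdir: wanted heading (rad) of tool x"
    p,M,o=tool();s=M.T@(np.asarray(xyz)-p)/0.04
    t=0
    if xdir is not None:
        h=np.arctan2(M[1,0],M[0,0]);t=-np.degrees((xdir-h+np.pi)%(2*np.pi)-np.pi)/6
    print("shift",s.round(3),"turn",round(t,2)," at",p.round(4),"clk",round(o["clock"],2));return s,t
E
python3 -c "
from h import *
to([.42,-.05,.32],np.pi+RYAW)"
```

```text
shift [-10.044 -12.311  -2.854] turn -3.26  at [0.2642 0.5661 0.2053] clk 0.15
```

```bash
python3 -m pendant '[[-1.4,-1.7,-1,-0.6,0.3],[-2.8,-3.4,-2,-1.2,0.3],[-4.2,-5.1,-2.8,-1.8,0.3],[-5.6,-6.8,-2.8,-2.4,0.3],[-7,-8.5,-2.8,-3.26,0.3]]' 40; python3 -c "
from h import *
to([.42,-.05,.32],np.pi+RYAW)"
```

```text
clock: 0.78
position: [0.3384, 0.2786, 0.3014]
ee_rot: [0.046, 0.999, 0.001, 0.0]
ft_force: [1.7, 0.2, -0.3]
grip_width: 0.705
shift [-2.794 -7.991 -0.472] turn 0.03  at [0.3384 0.2786 0.3014] clk 0.78
```

```bash
python3 -m pendant '[[-2.8,-8,-0.5,0,0.3],[-2.8,-8,-0.5,0,0.3],[-2.8,-8,-0.5,0,0.3],[-2.8,-8,-0.5,0,0.3],[-2.8,-8,-0.5,0,0.3]]'; python3 -c "
from h import *
to([.42,-.05,.32],np.pi+RYAW)"
```

```text
clock: 1.4
position: [0.4125, -0.0245, 0.3192]
ee_rot: [0.048, 0.999, 0.0, 0.0]
ft_force: [0.5, 0.5, -0.9]
grip_width: 0.7
shift [-0.247 -0.617 -0.019] turn 0.01  at [ 0.4125 -0.0245  0.3192] clk 1.4
```

```bash
python3 -m pendant '[[-0.25,-0.6,0,0,0.3],[-0.25,-0.6,0,0,0.3]]'; python3 -c "
from h import *
to([.42,-.05,.32],np.pi+RYAW)
p,d,c=grab('wrist');save(p,'w1.png');print(c)
np.savez('pics/w1.npz',p=p,d=d,pos=c['position'],rot=c['rotation'],k=[c['vfov'],c['cx'],c['cy']])
"
```

```text
clock: 1.65
position: [0.4202, -0.049, 0.3191]
ee_rot: [0.05, 0.999, 0.0, -0.0]
ft_force: [-0.0, 1.3, 0.1]
grip_width: 0.698
shift [ 0.003 -0.025 -0.023] turn -0.03  at [ 0.4202 -0.049   0.3191] clk 1.65
{'vfov': 71.34419570491937, 'cx': 317.7548761515306, 'cy': 240.99663476640373, 'position': array([ 0.35005806, -0.04258923,  0.48870347]), 'rotation': array([0.73405762, 0.66402536, 0.09568631, 0.10523238])}
```

View pics/w1.png

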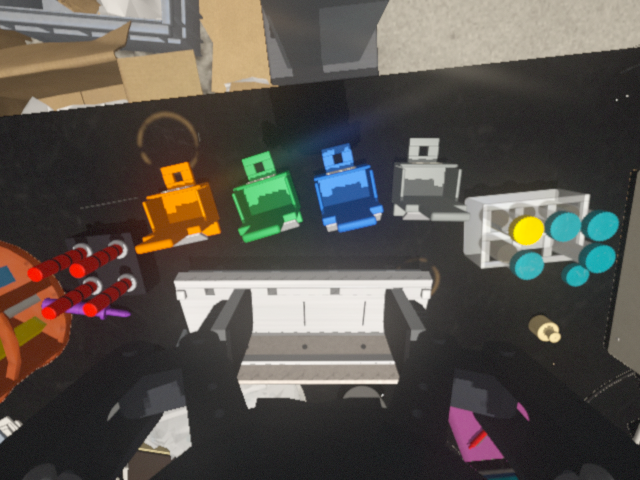

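```bash
cat >> h.py <<'E'
def binholes(p,c,z=.008,lo=6,hi=300,zoom=None):
    out=[]
    return out
E
python3 - <<'E'
from h import *
p,d,c=load("pics/w1.npz");g=p.max(2)
m=np.zeros(g.shape,bool);m[280:300,190:420]=g[280:300,190:420]<150
for ce,s in blobs(m,10,200): print("ledge",ce.round(2),s[4],ray(ce,c,.0561).round(4))
for k in range(4): print("exp",proj(r2w([-44,-132+88*k,-2])/1 if 0 else r2w([-.044,-.132+.088*k,-.002]),c).round(1))
for n,(u,v) in dict(grey=(424,150),blue=(339,157),green=(259,166),orange=(180,177)).items():
    q=p[v-9:v+9,u-9:u+9].max(2);m=np.zeros(g.shape,bool);m[v-9:v+9,u-9:u+9]=q<80
    for ce,s in blobs(m,10,200): print(n,ce.round(2),s[4],ray(ce,c,.006).round(4))
save(p,"w1z.png",(130,130,480,260),2.25)
E
```

```text
ledge [208.69 290.97] 36 [[ 0.5341 -0.2153  0.0561]]
ledge [335.7 290.7] 10 [[ 0.5516 -0.0371  0.0561]]
exp [209. 291.]
exp [271.4 290.7]
exp [333.9 290.5]
exp [396.3 290.2]
grey [423.07 150.53] 60 [[0.3749 0.1028 0.006 ]]
blue [337.38 158.04] 53 [[ 0.3731 -0.0169  0.006 ]]
green [258.74 167.  ] 47 [[ 0.3743 -0.1285  0.006 ]]
orange [178.21 177.17] 24 [[ 0.3769 -0.2447  0.006 ]]
```

View pics/w1z.png

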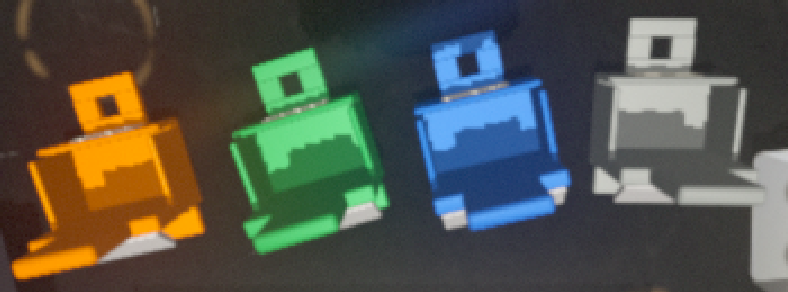

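```bash
cat > yaw.py <<'E'
from h import *
def tongue(p,c,uv,hw=26,show=None):
    """tongue outline around hole pixel: region-grow by colour near the hole, its min-area rect on z=.008"""
    pass
E
python3 - <<'E'
from h import *
p,d,c=load("pics/w1.npz")
# front rim endpoints (zoomed px) read off w1z, height of rim unknown: try .030,.052
for n,a,b in [("orange",(42,148),(175,122)),("green",(232,142),(358,97)),("blue",(415,103),(542,82)),("grey",(594,76),(736,82))]:
    for z in(.04,.052):
        A,B=[ray(np.array(q)/2.25+130,c,z)[0] for q in(a,b)]
        dv=B-A;print(n,z,"len",np.hypot(*dv[:2]).round(4),"yaw",np.arctan2(-dv[0],dv[1]).round(3))
# hole->tongue
E
```

```text
orange 0.04 len 0.0824 yaw 0.088
orange 0.052 len 0.0802 yaw 0.088
green 0.04 len 0.0802 yaw 0.235
green 0.052 len 0.0781 yaw 0.235
blue 0.04 len 0.0751 yaw 0.061
blue 0.052 len 0.0731 yaw 0.061
grey 0.04 len 0.0832 yaw -0.141
grey 0.052 len 0.081 yaw -0.141
```

```bash
python3 -c "
from h import *
to([.444,-.238,.25],np.pi+.1)"
```

```text
shift [-1.056 -4.687  1.723] turn -1.88  at [ 0.4201 -0.0473  0.319 ] clk 1.7
```

```bash
python3 -m pendant '[[-1.06,-4.7,1.7,-1.9,0],[-1.06,-4.7,1.7,-1.9,0],[-1.06,-4.7,1.7,-1.9,0],[-1.06,-4.7,1.7,-1.9,0],[-1.06,-4.7,1.7,-1.9,0]]'; python3 -c "
from h import *
to([.444,-.238,.25],np.pi+.1)
p,d,c=grab('wrist');save(p,'w2.png')
np.savez('pics/w2.npz',p=p,d=d,pos=c['position'],rot=c['rotation'],k=[c['vfov'],c['cx'],c['cy']])
"
```

```text
clock: 2.33
position: [0.4442, -0.2385, 0.2502]
ee_rot: [-0.051, 0.999, -0.0, -0.001]
ft_force: [0.8, 0.8, 0.3]
grip_width: 1.0
shift [0.003 0.013 0.005] turn 0.02  at [ 0.4442 -0.2385  0.2502] clk 2.33
```

View pics/w2.png

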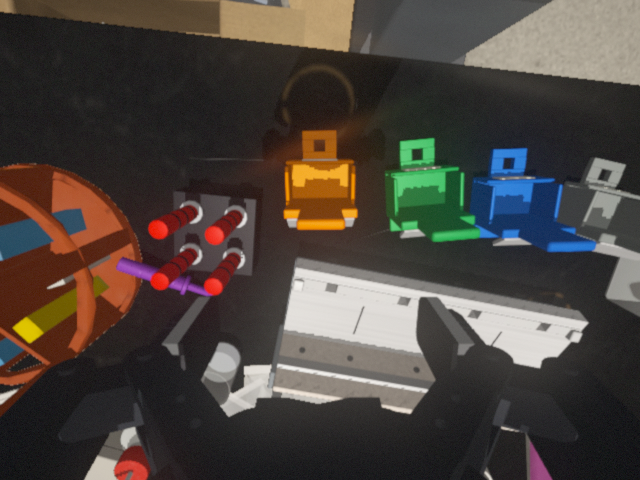

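```bash
cat > binpose.py <<'E'
from h import *
def hole(p,c,uv,r=10,th=80):
    u,v=map(int,uv);g=p.max(2);m=np.zeros(g.shape,bool);m[v-r:v+r,u-r:u+r]=g[v-r:v+r,u-r:u+r]<th
    b=[x for x in blobs(m,10,300) if abs(x[0][0]-u)<7 and abs(x[0][1]-v)<7]
    ce=max(b,key=lambda x:x[1][4])[0];return ray(ce,c,.006)[0],ce
def rep(p,c,uv,tl,tr,rim=None):
    H,ce=hole(p,c,uv);T=[ray(q,c,.13)[0] for q in(tl,tr)];dv=T[1]-T[0]
    mid=(T[0]+T[1])/2
    print("hole",ce.round(1),H.round(4),"tab edge mid",mid.round(4),"len",np.hypot(*dv[:2]).round(4),"yaw edge",np.arctan2(-dv[0],dv[1]).round(3),
      "yaw hole-mid",np.arctan2(*(mid-H)[1::-1]).round(3),"dist",np.hypot(*(mid-H)[:2]).round(4))
E
python3 - <<'E'
from binpose import *
p,d,c=load("pics/w2.npz")
save(p,"w2z.png",(270,120,370,240),5)
E
```

```text
(no output)
```

View pics/w2z.png

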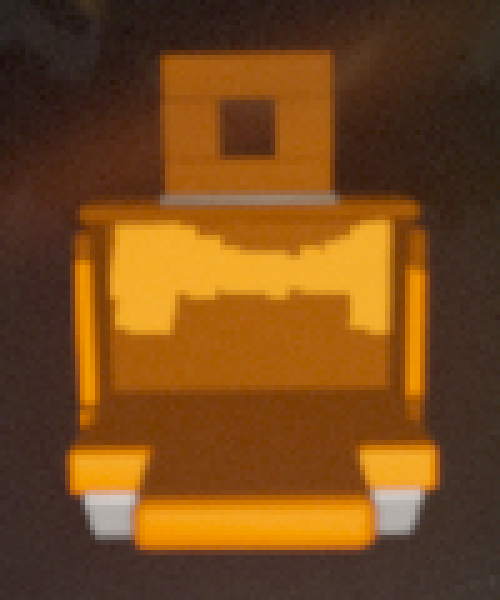

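```bash
python3 - <<'E'
from binpose import *
p,d,c=load("pics/w2.npz")
rep(p,c,(320,146),(297,219.6),(344.8,219.6))
rep(p,c,(320,146),(297,229.6),(344.8,229.6))
E
```

```text
Traceback (most recent call last):
  File "binpose.py", line 7, in rep
    H,ce=hole(p,c,uv);T=[ray(q,c,.13)[0] for q in(tl,tr)];dv=T[1]-T[0]
         ~~~~^^^^^^^^
  File "binpose.py", line 5, in hole
    ce=max(b,key=lambda x:x[1][4])[0];return ray(ce,c,.006)[0],ce
       ~~~^^^^^^^^^^^^^^^^^^^^^^^^
ValueError: max() iterable argument is empty
```

```bash
cat > binpose.py <<'E'
from h import *
def rep(c,h,tl,tr,zoom=5,off=(0,0)):
    f=lambda q:np.array(q,float)/zoom+np.array(off)-(0.5 if zoom>1 else 0)*(1-1/zoom)*0
    H=ray(f(h),c,.007)[0];T=[ray(f(q),c,.13)[0] for q in(tl,tr)];dv=T[1]-T[0];mid=(T[0]+T[1])/2
    y1=np.arctan2(-dv[0],dv[1]);y2=np.arctan2(*(mid-H)[1::-1])
    print("hole",H.round(4),"tab mid",mid.round(4),"len",np.hypot(*dv[:2]).round(4),"yaw edge",y1.round(3),"yaw hole-mid",y2.round(3),"dist",np.hypot(*(mid-H)[:2]).round(4))
E
python3 - <<'E'
from binpose import *
p,d,c=load("pics/w2.npz")
rep(c,(247,128),(135,523),(374,523),5,(270,120))
E
```

```text
hole [ 0.3764 -0.2441  0.007 ] tab mid [ 0.443  -0.2365  0.13  ] len 0.0426 yaw edge 0.101 yaw hole-mid 0.114 dist 0.067
```

```bash
python3 -c "
from h import *
to([.443,-.2365,.09],np.pi+.105)"
python3 -m pendant '[[0.03,-0.05,1.5,-0.03,0],[0.03,-0.05,3,-0.03,0],[0.03,-0.05,4,-0.03,0],[0.03,-0.05,4,-0.03,0]]'; python3 -c "
from h import *
to([.443,-.2365,.09],np.pi+.105)"
```

```text
shift [0.033 0.022 4.016] turn -0.01  at [ 0.4446 -0.2373  0.2506] clk 2.38
clock: 2.88
position: [0.4424, -0.2379, 0.0893]
ee_rot: [-0.054, 0.999, 0.001, -0.002]
ft_force: [-1.1, -0.9, 0.1]
grip_width: 1.004
shift [-0.02   0.032 -0.019] turn 0.04  at [ 0.4424 -0.2379  0.0893] clk 2.88
```

```bash
python3 -m pendant '[[0,0.03,0,0,0.5],[0,0.03,0,0,0.7],[0,0.03,0,0,0.7],[0,0.03,0,0,0.7],[0,0.03,0,0,0.7]]' 30; python3 -m pendant '[[0,0,-0.5,0,0.7],[0,0,-1,0,0.7],[0,0,-2,0,0.7],[0,0,-3,0,0.7],[0,0,-3,0,0.7]]' 30;python3 -c "
from h import *
p,d,c=grab('scene');save(p,'s2.png',(200,150,560,420),2.2)
p,d,c=grab('wrist');save(p,'w3.png')"
```

```text
clock: 3.5
position: [0.4449, -0.2391, 0.0929]
ee_rot: [-0.054, 0.999, 0.0, 0.002]
ft_force: [-0.3, 2.9, 9.0]
grip_width: 0.503
clock: 4.12
position: [0.445, -0.24, 0.2143]
ee_rot: [-0.053, 0.999, -0.0, 0.003]
ft_force: [0.8, -0.3, -2.0]
grip_width: 0.502
```

View pics/s2.png

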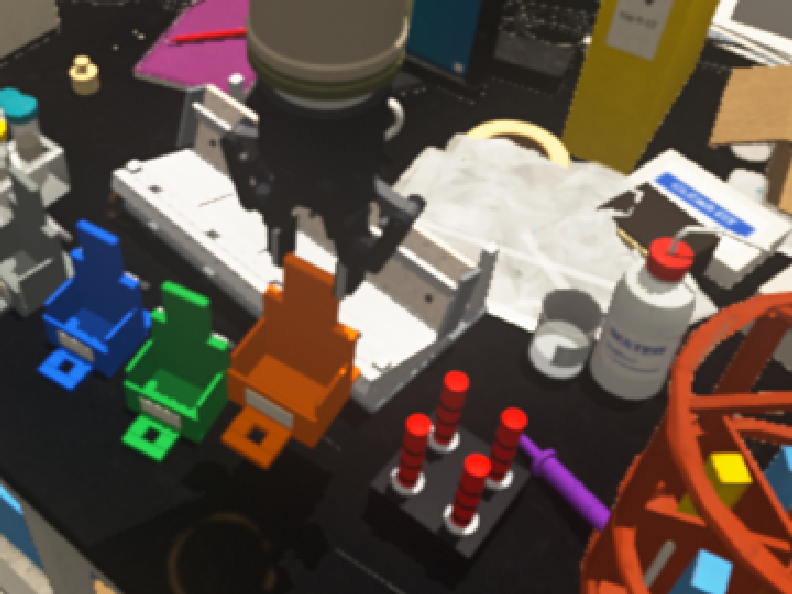

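View pics/w3.png

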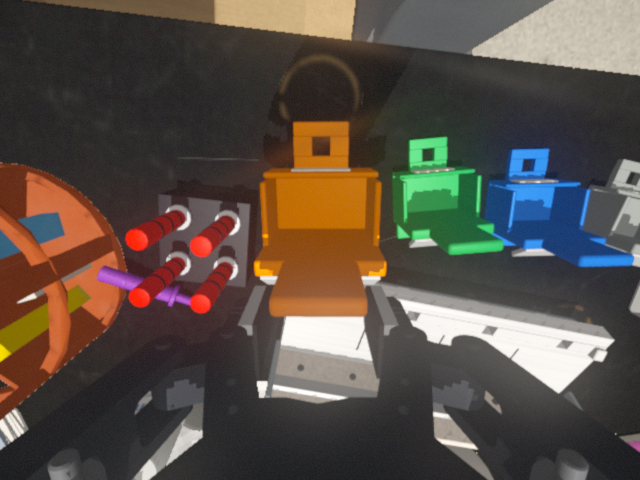

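```bash
cat >> h.py <<'E'
U=np.array([np.cos(RYAW),np.sin(RYAW)]);V=np.array([-np.sin(RYAW),np.cos(RYAW)])
def ra(a,h,y,head=np.pi+RYAW):
    xy=RO[:2]+a/1e3*U+y/1e3*V;return to([xy[0],xy[1],h/1e3],head)
def G2T(X,Z,zg=117,dx=1.7,dz=24.1,xg=23):
    "bin at rack X,Z leaned .3 -> TCP (a,h)"
    a=(X+xg)*np.cos(.3)+(zg+Z)*np.sin(.3);h=45-(X+xg)*np.sin(.3)+(zg+Z)*np.cos(.3)
    return a+dx,h-dz
E
python3 - <<'E'
from h import *
ra(14.7,190,-132)
for XZ in[(-45,-2),(-45,19),(-2,19),(0,0)]: print(XZ,np.round(G2T(*XZ),1))
E
```

```text
shift [-3.721  0.073  0.534] turn 1.94  at [ 0.4435 -0.2391  0.2112] clk 4.22
(-45, -2) [ 14.7 137.3]
(-45, 19) [ 20.9 157.3]
(-2, 19) [ 62.  144.6]
(0, 0) [ 58.2 125.9]
```

```bash
python3 -m pendant '[[-0.8,0,0.2,0.6,0.7],[-1.8,0,0.4,1.3,0.7],[-2.8,0.05,0.5,1.94,0.7],[-3.7,0.07,0.5,1.94,0.7],[-3.7,0.07,0.5,1.94,0.7]]'; python3 -c "
from h import *
ra(14.7,190,-132)
p,d,c=grab('wrist');save(p,'w4.png')"
```

```text
clock: 4.85
position: [0.5916, -0.2192, 0.1884]
ee_rot: [0.047, 0.999, -0.0, -0.002]
ft_force: [-0.9, -0.5, -1.1]
grip_width: 0.499
shift [ 0.008 -0.028 -0.04 ] turn 0.02  at [ 0.5916 -0.2192  0.1884] clk 4.85
```

View pics/w4.png

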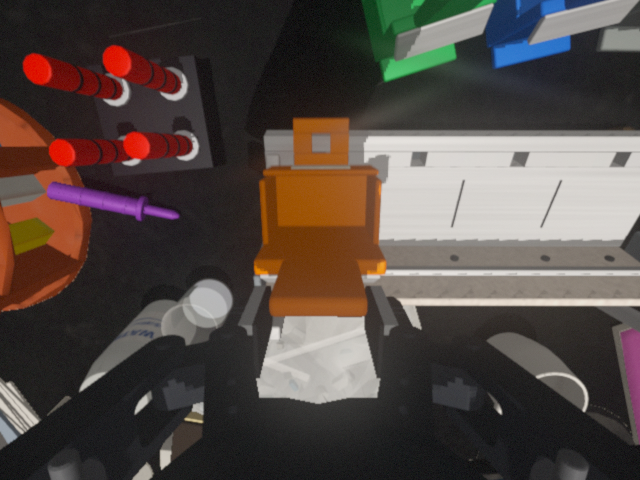

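```bash
python3 -m pendant '[[0,-0.03,0.5,0,0.7],[0,-0.03,0.8,0,0.7],[0,-0.03,0.9,0,0.7],[0,-0.03,1.0,0,0.7],[0,-0.03,1.0,0,0.7]]'; python3 -c "
from h import *
ra(14.7,137.3,-132)
p,d,c=grab('wrist');save(p,'w5.png',(150,60,480,360),1.5)"
```

```text
clock: 5.52
position: [0.5929, -0.2218, 0.1537]
ee_rot: [0.047, 0.999, -0.0, 0.003]
ft_force: [4.6, 2.2, 12.5]
grip_width: 0.501
shift [0.048 0.033 0.409] turn 0.01  at [ 0.5929 -0.2218  0.1537] clk 5.53
```

View pics/w5.png

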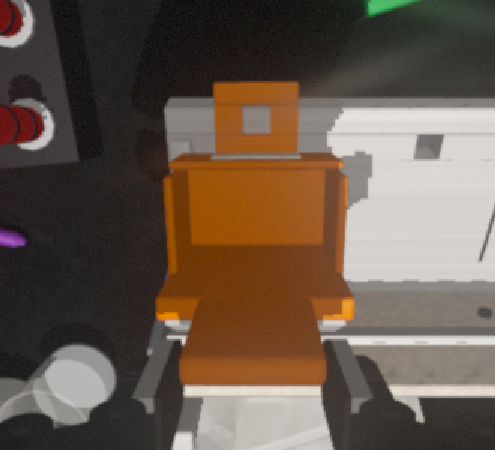

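```bash
python3 -m pendant '[[0,0,0.1,0,0.7],[0,0,0.2,0,0.7],[0,0,0.3,0,0.7],[0,0,0.3,0,0.7]]' 20; python3 -c "
from h import *
ra(14.7,137.3,-132)
p,d,c=grab('wrist');save(p,'w6.png',(150,60,480,360),1.5)"
```

```text
clock: 6.08
position: [0.5997, -0.2194, 0.1465]
ee_rot: [0.045, 0.999, 0.001, 0.01]
ft_force: [17.8, 10.1, 35.9]
grip_width: 0.504
shift [ 0.214 -0.041  0.226] turn 0.05  at [ 0.5997 -0.2194  0.1465] clk 6.08
```

View pics/w6.png

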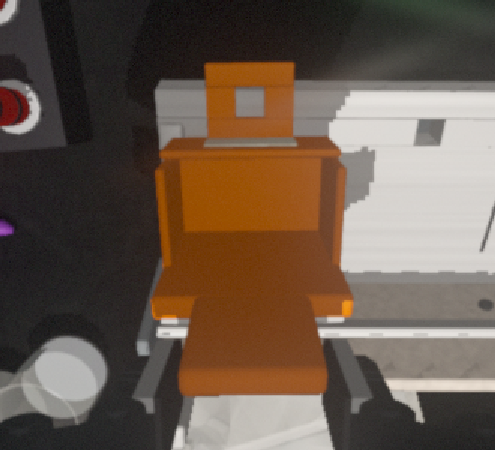

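```bash
cat >> h.py <<'E'
def tiltrows(c,th,dx=.0017,dz=.0241,zg=.117,xg=.023):
    "predicted rows of hole(z=8), tab front top edge for a held bin leaning th (tool assumed yawed to rack)"
    p,M,o=tool()
    hd=-M[:,0].copy();hd[2]=0;hd/=np.linalg.norm(hd)
    G=p-M[:,2]*dz+M[:,0]*dx
    def pt(x,z):
        X,Z=x-xg,z-zg
        return G+hd*(X*np.cos(th)+Z*np.sin(th))+np.array([0,0,1])*(-X*np.sin(th)+Z*np.cos(th))
    return [round(float(proj(pt(*q),c)[1]),1) for q in[(-.044,.008),(-.028,.052),(.018,.130),(.028,.13)]]
E
python3 - <<'E'
from h import *
from workcell import get_calibration
c=get_calibration("wrist")
for t in(-.05,0,.05,.1,.15,.2,.25,.3,.35): print(t,tiltrows(c,t))
E
```

```text
-0.05 [149.9, 175.7, 295.0, 316.0]
0 [142.2, 170.7, 296.6, 317.0]
0.05 [134.5, 165.8, 298.2, 318.0]
0.1 [126.6, 161.0, 299.8, 318.9]
0.15 [118.7, 156.2, 301.4, 319.7]
0.2 [110.7, 151.6, 303.0, 320.5]
0.25 [102.7, 147.0, 304.5, 321.1]
0.3 [94.6, 142.6, 306.0, 321.7]
0.35 [86.4, 138.3, 307.5, 322.3]
```

```bash
python3 -m pendant '[[0.1,0,-0.15,0,0.7],[0.1,0,-0.15,0,0.45],[0.1,0,0,0,0.44],[0.1,0,0.1,0,0.44],[0.1,0,0.1,0,0.44]]' 20; python3 -c "
from h import *
ra(14.7,137.3,-132)
p,d,c=grab('wrist');save(p,'w7.png',(150,60,480,360),1.5)
p,d,c=grab('scene');save(p,'s7.png',(230,150,520,370),2.6)"
```

```text
clock: 6.75
position: [0.5855, -0.2216, 0.1341]
ee_rot: [0.048, 0.999, 0.0, -0.001]
ft_force: [-0.3, 0.1, 0.5]
grip_width: 0.558
shift [-0.138  0.046 -0.079] turn -0.01  at [ 0.5855 -0.2216  0.1341] clk 6.75
```

View pics/w7.png

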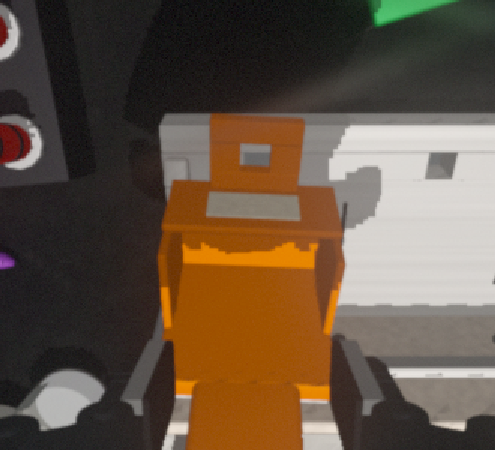

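View pics/s7.png

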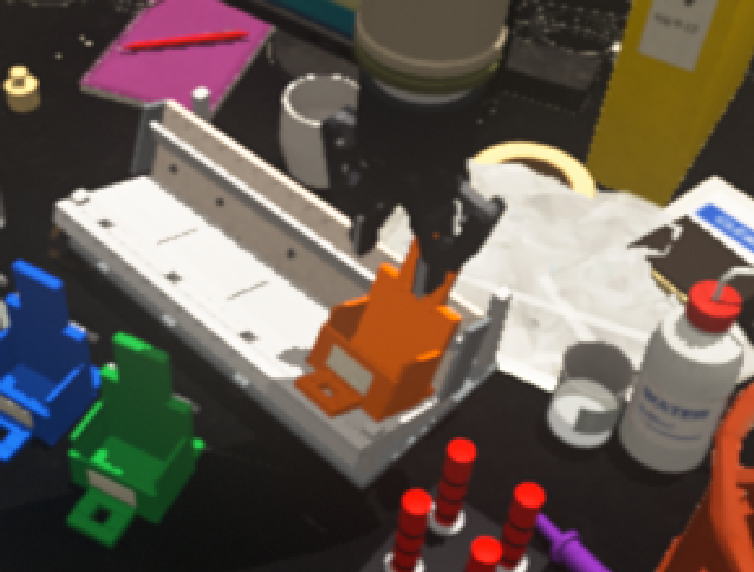

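```bash
cat >> h.py <<'E'
def rayr(uv,c,zr):
    "ray onto rack plane z=zr (m) -> rack coords mm"
    uv=np.atleast_2d(uv).astype(float);f=foc(c)
    w=np.c_[(uv[:,0]-c["cx"])/f,(uv[:,1]-c["cy"])/f,np.ones(len(uv))]@R.from_quat(c["rotation"]).as_matrix().T
    o=RM.T@(c["position"]-RO);w=w@RM;t=(zr-o[2])/w[:,2];return ((o+w*t[:,None])*1e3).round(1)
E
python3 - <<'E'
from h import *
from workcell import get_calibration
c=get_calibration("wrist")
z=lambda q:np.array(q)/1.5+np.array([150,60])
print("hole",rayr(z((256,155)),c,.006))
print("tongue front corners",rayr([z((210,114)),z((303,119))],c,.006), "ledge front",rayr(z((400,116)),c,-.002))
print("ledge hole3",rayr(z((441,166)),c,-.002))
print("tab top front",rayr([z((190,382)),z((300,382))],c,.128))
print("front rim",rayr([z((173,181)),z((335,188))],c,.05))
E
```

```text
hole [[ -51.3 -132.3    6. ]]
tongue front corners [[ -70.2 -152.7    6. ]
 [ -67.9 -111.4    6. ]] ledge front [[-66.9 -66.   -2. ]]
ledge hole3 [[-42.6 -42.1  -2. ]]
tab top front [[ -29.5 -152.   128. ]
 [ -29.4 -120.6  128. ]]
front rim [[ -57.4 -164.6   50. ]
 [ -54.3 -102.    50. ]]
```

```bash
python3 - <<'E'
from h import *
p,d,c=grab("wrist");save(p,"w8.png",(200,260,440,440),3)
for q in[(18,82),(28,82),(18,130),(28,130),(-28,30),(-28,52)]:
    print(q,[proj(r2w([(q[0]-7)/1e3,(-132+s)/1e3,(q[1]-2)/1e3]),c).round(0) for s in(-22,22,-38,38)])
E
```

```text
(18, 82) [array([286., 304.]), array([358., 304.]), array([260., 304.]), array([384., 304.])]
(28, 82) [array([287., 316.]), array([357., 316.]), array([261., 316.]), array([382., 316.])]
(18, 130) [array([278., 373.]), array([367., 373.]), array([246., 373.]), array([400., 373.])]
(28, 130) [array([280., 385.]), array([366., 385.]), array([248., 385.]), array([397., 385.])]
(-28, 30) [array([288., 199.]), array([354., 199.]), array([264., 199.]), array([378., 199.])]
(-28, 52) [array([286., 215.]), array([357., 215.]), array([260., 215.]), array([384., 215.])]
```

View pics/w8.png

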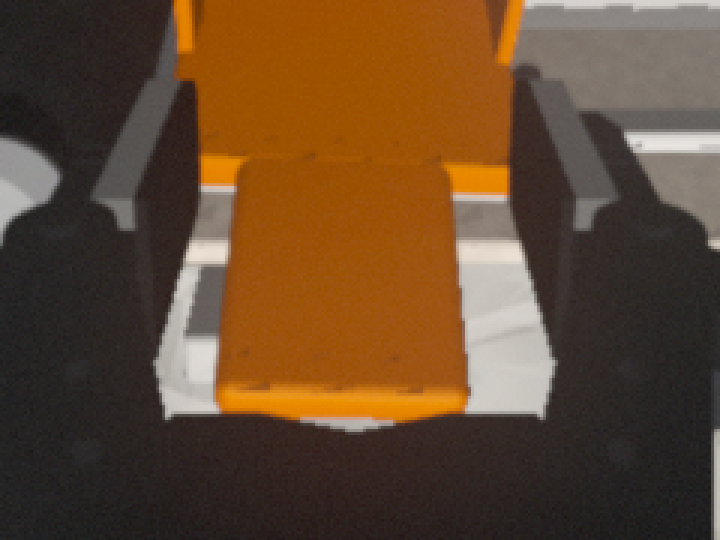

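```bash
cat >> h.py <<'E'
from scipy.optimize import least_squares
def binrack(p_,c,y,fits):
    "fits: list of ((xb,zb) mm, row) ; returns bin rack X,Z mm, lean"
    def P(v,q):
        X,Z,t=v;e=t-.3
        x=X+q[0]*np.cos(e)+q[1]*np.sin(e);z=Z-q[0]*np.sin(e)+q[1]*np.cos(e)
        return proj(r2w([x/1e3,y/1e3,z/1e3]),c)[1]
    s=least_squares(lambda v:[P(v,q)-r for q,r in fits],[-5,0,.35]);print(s.x.round(3),s.fun.round(1));return s.x
E
python3 - <<'E'
from h import *
from workcell import get_calibration
c=get_calibration("wrist")
binrack(0,c,-132,[((-44,8),163.3),((18,82),311.7),((18,130),389),((28,130),398)])
E
```

```text
[-12.528   3.676   0.419] [-0.1  0.3 -0.1 -0. ]
```

```bash
python3 -c "
from h import *
ra(57,123,-135)"
```

```text
shift [-1.182 -0.027  0.3  ] turn -0.01  at [ 0.5861 -0.2217  0.135 ] clk 6.9
```

```bash
python3 -m pendant '[[0,-0.03,-0.1,0,0.2],[-0.4,-0.03,-0.1,0,0.2],[-0.9,-0.03,0,0,0.2],[-1.18,-0.03,0.2,0,0.2],[-1.18,-0.03,0.3,0,0.2]]' 25; python3 -c "
from h import *
ra(57,123,-135)
p,d,c=grab('wrist');save(p,'w9.png',(150,60,480,440),1.5)"
```

```text
clock: 7.52
position: [0.633, -0.2273, 0.1222]
ee_rot: [0.048, 0.999, -0.0, -0.001]
ft_force: [0.1, -0.5, -0.1]
grip_width: 0.803
shift [-0.001 -0.    -0.02 ] turn -0.0  at [ 0.633  -0.2273  0.1222] clk 7.53
```

View pics/w9.png

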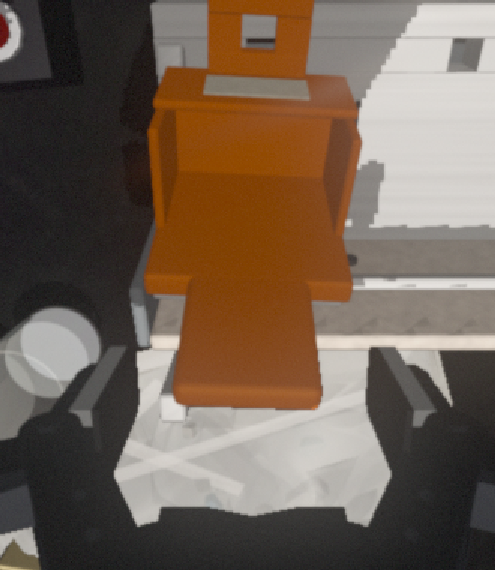

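```bash
python3 - <<'E'
from h import *
from workcell import get_calibration
c=get_calibration("wrist")
binrack(0,c,-134,[((-44,8),80.7),((18,82),246.7),((18,130),315),((28,130),331)])
print(tool()[0])
E
python3 -m pendant '[[0,0,0,0,0.5],[0,0,0,0,0.7],[0,0,0,0,0.7],[0,0,0,0,0.7]]' 40;  python3 - <<'E'
from h import *
ra(57,123,-132)
p,d,c=grab("wrist");save(p,"w10.png",(150,60,480,440),1.5)
E
```

```text
[-12.953   5.047   0.389] [ 1.1 -3.   1.4  0.2]
[ 0.63231123 -0.22744853  0.12194647]
clock: 8.07
position: [0.6331, -0.2275, 0.1236]
ee_rot: [0.048, 0.999, -0.0, 0.0]
ft_force: [0.1, -0.6, 3.7]
grip_width: 0.499
shift [0.002 0.08  0.015] turn -0.01  at [ 0.6331 -0.2275  0.1236] clk 8.07
```

View pics/w10.png

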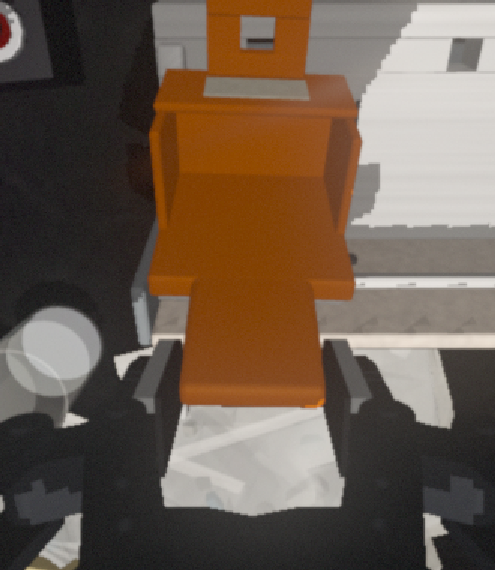

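```bash
python3 -m pendant '[[0.33,0.08,-0.1,0,0.7],[0.33,0.08,-0.1,0,0.7],[0.25,0.08,-0.35,0,0.7],[0.19,0.08,-0.57,0,0.7],[0.19,0.08,-0.57,0,0.7]]' 40;  python3 - <<'E'
from h import *
ra(57-7.6,123+22.7,-132)
p,d,c=grab("wrist");save(p,"w11.png",(150,60,480,440),1.5)
E
```

```text
clock: 8.75
position: [0.6261, -0.2238, 0.1464]
ee_rot: [0.048, 0.999, -0.0, 0.0]
ft_force: [0.0, 0.6, -1.3]
grip_width: 0.5
shift [0.011 0.003 0.019] turn -0.01  at [ 0.6261 -0.2238  0.1464] clk 8.75
```

View pics/w11.png

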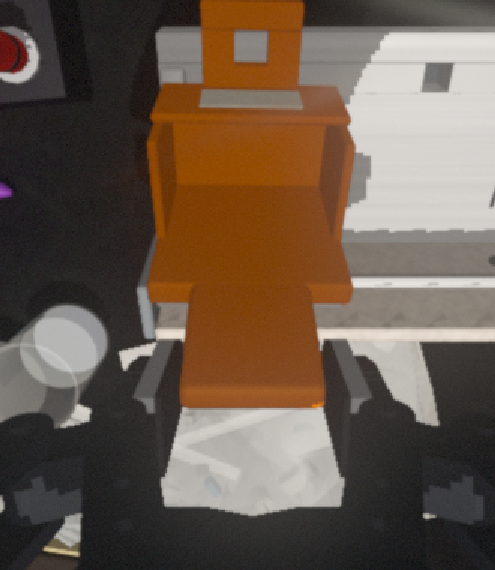

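```bash
python3 -m pendant '[[-0.2,0,0.06,0,0.7],[-0.38,0,0.12,0,0.7],[-0.38,0,0.12,0,0.7]]' 40;  python3 - <<'E'
from h import *
ra(57-7.6+15.3,123+22.7-4.7,-132)
p,d,c=grab("wrist");save(p,"w12.png",(150,60,480,440),1.5)
p,d,c=grab("scene");save(p,"s12.png",(230,150,520,370),2.6)
E
```

```text
clock: 9.18
position: [0.6412, -0.2247, 0.1403]
ee_rot: [0.048, 0.999, -0.0, -0.001]
ft_force: [-0.9, -0.4, -1.4]
grip_width: 0.497
shift [ 0.005 -0.011 -0.018] turn -0.0  at [ 0.6412 -0.2247  0.1403] clk 9.18
```

View pics/s12.png

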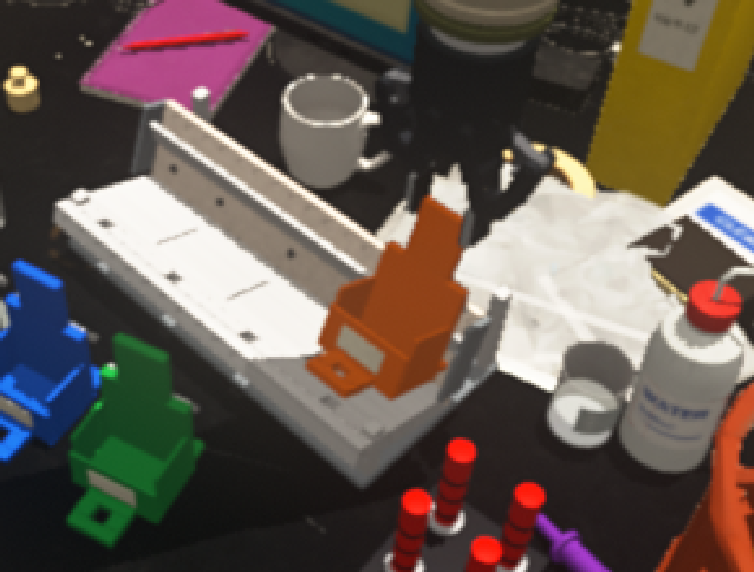

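View pics/w12.png

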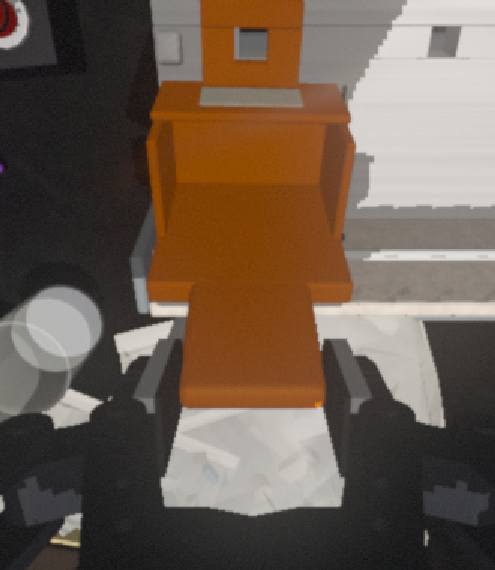

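```bash
python3 -m pendant '[[0.04,0,0.13,0,0.7],[0.08,0,0.26,0,0.7],[0.12,0,0.4,0,0.7],[0.15,0,0.5,0,0.7],[0.15,0,0.5,0,0.7]]' 40;  python3 - <<'E'
from h import *
ra(*np.array(G2T(0,0)),-132)
p,d,c=grab("wrist");save(p,"w13.png",(150,60,480,440),1.5)
E
```

```text
clock: 9.9
position: [0.6357, -0.2245, 0.1219]
ee_rot: [0.048, 0.999, -0.0, 0.001]
ft_force: [1.0, 0.7, 2.2]
grip_width: 0.504
shift [ 0.028 -0.003 -0.099] turn -0.0  at [ 0.6357 -0.2245  0.1219] clk 9.9
```

View pics/w13.png

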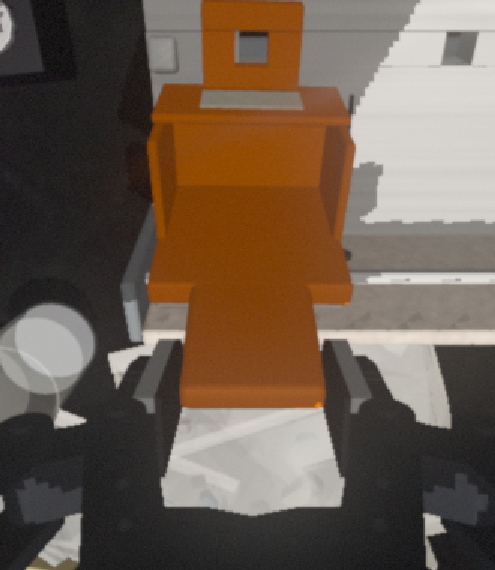

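```bash
python3 -m pendant '[[0,0,0,0,0.45],[0,0,0,0,0.45],[0,0,0,0,0.35],[0,0,0,0,0.35]]' 40;  python3 - <<'E'
from h import *
p,d,c=grab("wrist");save(p,"w14.png",(150,40,480,420),1.5)
print(tool()[2]["ft_force"])
E
```

```text
clock: 10.45
position: [0.6348, -0.2242, 0.121]
ee_rot: [0.048, 0.999, 0.0, -0.0]
ft_force: [0.2, -0.0, 0.3]
grip_width: 0.65
[ 0.12484797 -0.10526805 -0.40919112]
```

View pics/w14.png

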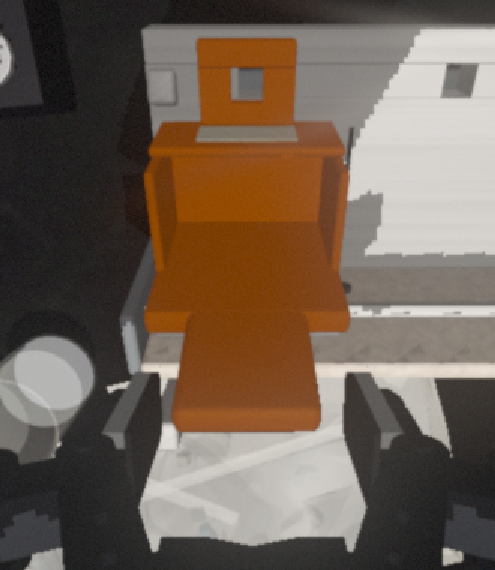

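```bash
python3 - <<'E'
from h import *
from workcell import get_calibration
c=get_calibration("wrist")
z=lambda u,v:np.array([u/1.5+150,v/1.5+40])
print("hole",rayr(z(247,84),c,.008),"ledge hole2",rayr(z(460,80),c,-.002))
print("ledge hole1 expected px", ((proj(r2w([-.044,-.132,-.002]),c)-[150,40])*1.5).round(0))
binrack(0,c,-134,[((-44,8),z(0,84)[1]),((18,82),z(0,315)[1]),((18,130),z(0,410)[1]),((28,130),z(0,431)[1])])
print(rayr([z(181,315),z(305,315)],c,.082),rayr([z(175,408),z(320,408)],c,.13))
E
```

```text
hole [[ -44.3 -134.     8. ]] ledge hole2 [[-44.  -42.2  -2. ]]
ledge hole1 expected px [252.  80.]
[-0.166 -6.367  0.387] [ 0.8 -2.4  0.9  0.4]
[[  20.7 -157.9   82. ]
 [  20.8 -112.8   82. ]] [[  19.  -153.8  130. ]
 [  19.1 -113.   130. ]]
```

```bash
python3 -m pendant '[[0,0,0,0,0.6],[0,0,0,0,0.7],[0,0,0,0,0.7],[0,0.06,-0.03,0,0.7],[0,0.06,-0.03,0,0.7]]' 20;  python3 - <<'E'
from h import *
p,d,c=grab("wrist");save(p,"w15.png",(250,40,480,190),3)
print(tool()[2]["ft_force"]); ra(58.2,126,-132)
E
```

```text
clock: 11.12
position: [0.6351, -0.2213, 0.122]
ee_rot: [0.048, 0.999, 0.0, -0.0]
ft_force: [-0.9, -0.1, -1.3]
grip_width: 0.507
[-0.87489621  0.90683016 -1.74945783]
shift [ 0.007 -0.079 -0.099] turn -0.0  at [ 0.6351 -0.2213  0.122 ] clk 11.18
```

View pics/w15.png

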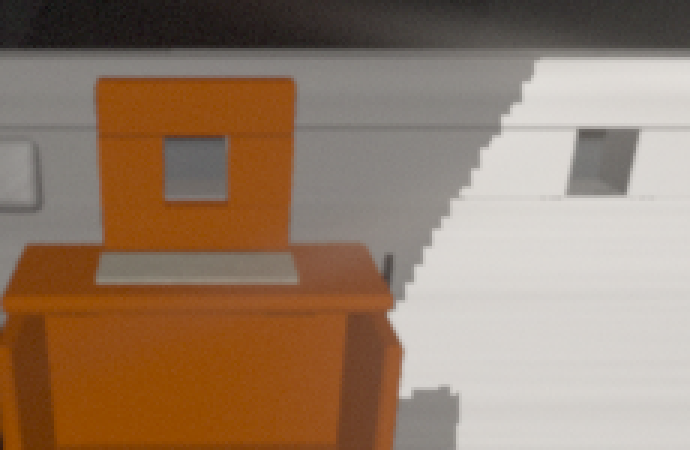

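```bash
python3 - <<'E'
from h import *
from workcell import get_calibration
c=get_calibration("wrist")
z=lambda u,v:np.array([u/3+250,v/3+40])
print("hole",rayr(z(196,168),c,.008),"ledge hole2",rayr(z(603,162),c,-.002), rayr([z(578,130),z(638,130),z(628,195),z(568,195)],c,-.002),rayr([z(98,78),z(295,78)],c,.008),rayr(z(30,140),c,-.002))
E
```

```text
hole [[ -44.4 -130.7    8. ]] ledge hole2 [[-43.8 -42.5  -2. ]] [[-50.2 -49.2  -2. ]
 [-50.1 -36.4  -2. ]
 [-37.  -35.5  -2. ]
 [-37.  -48.7  -2. ]] [[ -61.1 -150.1    8. ]
 [ -61.1 -110.9    8. ]] [[ -48.3 -166.3   -2. ]]
```

```bash
python3 -m pendant '[[0,0,0,0,0.4],[0,0,0,0,0.3],[0,0,-0.5,0,0.2],[0,0,-1.5,0,0.2]]' 20;  python3 - <<'E'
from h import *
p,d,c=grab("wrist");save(p,"w16.png",(150,60,480,440),1.5)
np.savez('pics/w16.npz',p=p,d=d,pos=c['position'],rot=c['rotation'],k=[c['vfov'],c['cx'],c['cy']])
E
```

```text
clock: 11.68
position: [0.6346, -0.2216, 0.1831]
ee_rot: [0.048, 0.999, 0.0, -0.001]
ft_force: [0.2, 0.4, 0.1]
grip_width: 0.8
```

View pics/w16.png

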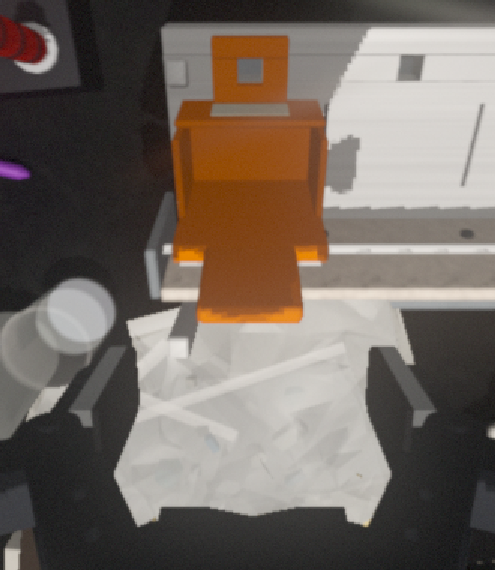

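```bash
python3 -c "
from h import *
to([.49,-.362,.26],np.pi+RYAW)"
```

```text
shift [ 3.306 -3.811 -1.764] turn -0.01  at [ 0.6368 -0.2232  0.19  ] clk 11.72
```

```bash
python3 -m pendant '[[0,0,-1.5,0,0.2],[1,-1.2,-1.76,0,0.2],[2.2,-2.5,-1.76,0,0.5],[3.3,-3.8,-1.76,0,0.5],[3.3,-3.8,-1.76,0,0.5]]' 20;  python3 - <<'E'
from h import *
to([.49,-.362,.26],np.pi+RYAW)
p,d,c=grab("wrist");save(p,"w17.png",(170,40,470,340),2)
np.savez('pics/w17.npz',p=p,d=d,pos=c['position'],rot=c['rotation'],k=[c['vfov'],c['cx'],c['cy']])
E
```

```text
clock: 12.35
position: [0.4851, -0.3647, 0.2549]
ee_rot: [0.052, 0.999, -0.001, 0.001]
ft_force: [1.1, 0.2, 0.9]
grip_width: 0.5
shift [-0.115  0.081 -0.127] turn -0.08  at [ 0.4851 -0.3647  0.2549] clk 12.35
```

View pics/w17.png

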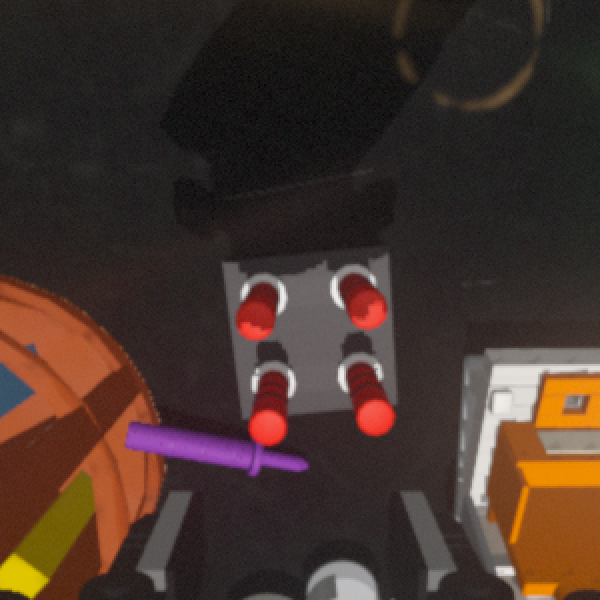

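```bash
python3 - <<'E'
from h import *
p,d,c=load("pics/w17.npz")
z=lambda u,v:np.array([u/2+170,v/2+40])
for n,t,b in[("FR",(255,322),(263,295)),("FL",(368,309),(354,289)),("BR",(268,427),(273,382)),("BL",(374,418),(361,376))]:
    print(n,"top",ray(z(*t),c,.13)[0].round(4),"collar",ray(z(*b),c,.05)[0].round(4))
E
```

```text
FR top [ 0.4626 -0.381   0.13  ] collar [ 0.461  -0.3811  0.05  ]
FL top [ 0.462  -0.3308  0.13  ] collar [ 0.463  -0.3304  0.05  ]
BR top [ 0.512 -0.381  0.13 ] collar [ 0.5114 -0.3812  0.05  ]
BL top [ 0.5127 -0.3317  0.13  ] collar [ 0.5132 -0.3303  0.05  ]
```

```bash
python3 -c "
from h import *
to([.5125,-.331,.1],np.pi+RYAW)"
```

```text
shift [-0.576  0.902  3.867] turn -0.07  at [ 0.4856 -0.3644  0.2547] clk 12.4
```

```bash
python3 -m pendant '[[-0.58,0.9,1,-0.07,0.55],[-0.58,0.9,1.8,-0.07,0.55],[-0.58,0.9,1.8,-0.07,0.55]]' 20;  python3 - <<'E'
from h import *
to([.5125,-.331,.1],np.pi+RYAW)
p,d,c=grab("wrist");save(p,"w18.png",(170,140,470,440),2)
E
```

```text
clock: 12.78
position: [0.5161, -0.3248, 0.1793]
ee_rot: [0.043, 0.999, 0.001, -0.002]
ft_force: [0.4, 0.1, 0.5]
grip_width: 0.451
shift [ 0.069 -0.164  1.983] turn 0.09  at [ 0.5161 -0.3248  0.1793] clk 12.78
```

View pics/w18.png

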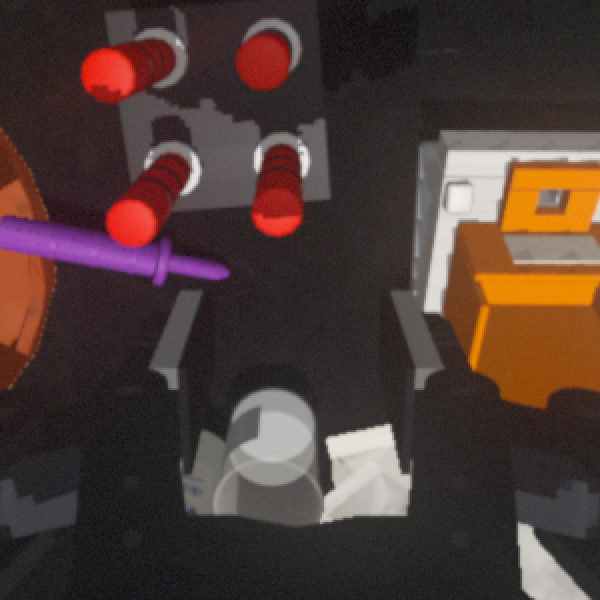

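```bash
python3 -m pendant '[[0,0,0.3,0,0.55],[0,0,0.3,0,0.55]]' 20;  python3 - <<'E'
from h import *
to([.5125,-.331,.1],np.pi+RYAW)
E
```

```text
clock: 13.08
position: [0.5156, -0.3271, 0.1688]
ee_rot: [0.045, 0.999, 0.0, 0.0]
ft_force: [0.9, 0.1, 0.6]
grip_width: 0.451
shift [ 0.069 -0.105  1.72 ] turn 0.06  at [ 0.5156 -0.3271  0.1688] clk 13.07
```

```bash
python3 -m pendant '[[0.07,-0.1,0.5,0.05,0.55],[0.07,-0.1,1.0,0.05,0.55],[0.07,-0.1,1.0,0.05,0.55]]' 20;  python3 - <<'E'
from h import *
to([.5125,-.331,.1],np.pi+RYAW)
p,d,c=grab("wrist");save(p,"w19.png",(170,140,470,440),2)
E
```

```text
clock: 13.45
position: [0.5115, -0.3299, 0.1265]
ee_rot: [0.047, 0.999, 0.001, -0.002]
ft_force: [0.3, 0.1, -0.1]
grip_width: 0.455
shift [-0.031 -0.026  0.662] turn 0.01  at [ 0.5115 -0.3299  0.1265] clk 13.45
```

View pics/w19.png

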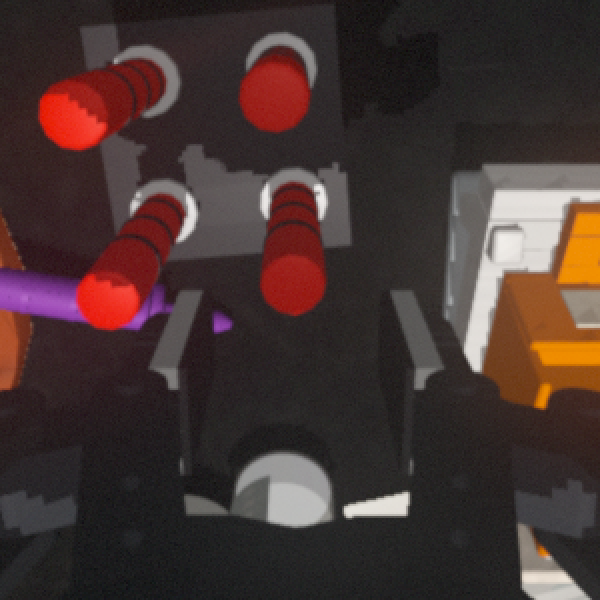

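```bash
python3 -m pendant '[[-0.03,-0.03,0.4,0,0.55],[-0.03,-0.03,0.66,0,0.55],[-0.03,-0.03,0.66,0,0.6],[-0.03,-0.03,0.66,0,0.95],[-0.03,-0.03,0.66,0,0.95]]' 25; python3 -m pendant '[[0,0,0,0,0.95],[0,0,0,0,0.95],[0,0,-0.5,0,0.95],[0,0,-1,0,0.95],[0,0,-1.4,0,0.95]]' 25; python3 - <<'E'
from h import *
p,d,c=grab("wrist");save(p,"w20.png",(170,140,470,440),2)
E
```

```text
clock: 14.12
position: [0.5138, -0.332, 0.1027]
ee_rot: [0.047, 0.999, -0.0, 0.0]
ft_force: [0.4, -0.7, 0.7]
grip_width: 0.18
clock: 14.75
position: [0.514, -0.3323, 0.1605]
ee_rot: [0.047, 0.999, -0.0, 0.001]
ft_force: [0.3, 0.6, -1.5]
grip_width: 0.176
```

View pics/w20.png

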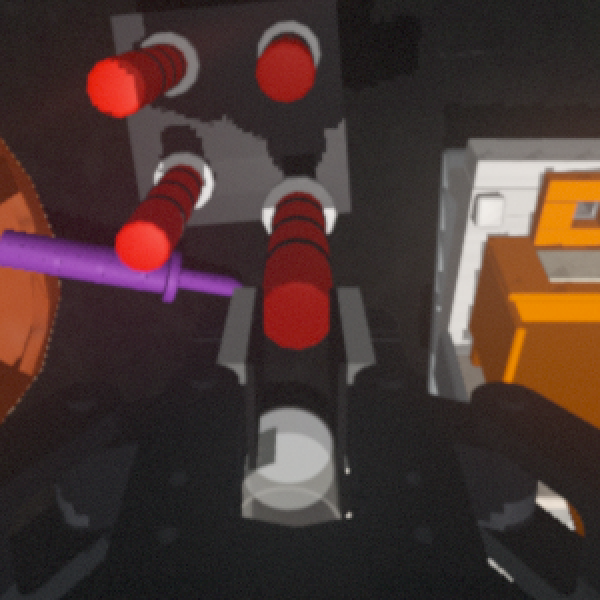

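```bash
python3 - <<'E'
from h import *
ra(-85,240,-60)
E
```

```text
shift [ 0.843  4.782 -1.952] turn 0.01  at [ 0.5147 -0.3328  0.1622] clk 14.8
```

```bash
python3 -m pendant '[[0,0.1,-1,0,0.95],[0.4,1.2,-1.95,0,0.95],[0.84,2.5,-1.95,0,0.95],[0.84,3.8,-1.95,0,0.95],[0.84,4.78,-1.95,0,0.95]]' 30; python3 -m pendant '[[0,0,0.3,0,0.95],[0,0,0.5,0,0.95],[0,0,0.5,0,0.95]]'; python3 - <<'E'
from h import *
ra(-85,139,-60)
p,d,c=grab("wrist");save(p,"w21.png",(170,100,470,400),2)
E
```

```text
clock: 15.42
position: [0.4983, -0.1359, 0.2367]
ee_rot: [0.046, 0.999, 0.001, 0.0]
ft_force: [0.2, -0.2, -1.4]
grip_width: 0.173
clock: 15.8
position: [0.4975, -0.1398, 0.2158]
ee_rot: [0.048, 0.999, -0.0, -0.001]
ft_force: [-0.5, -0.9, -0.4]
grip_width: 0.166
shift [-0.035  0.022  1.92 ] turn -0.01  at [ 0.4975 -0.1398  0.2158] clk 15.8
```

View pics/w21.png

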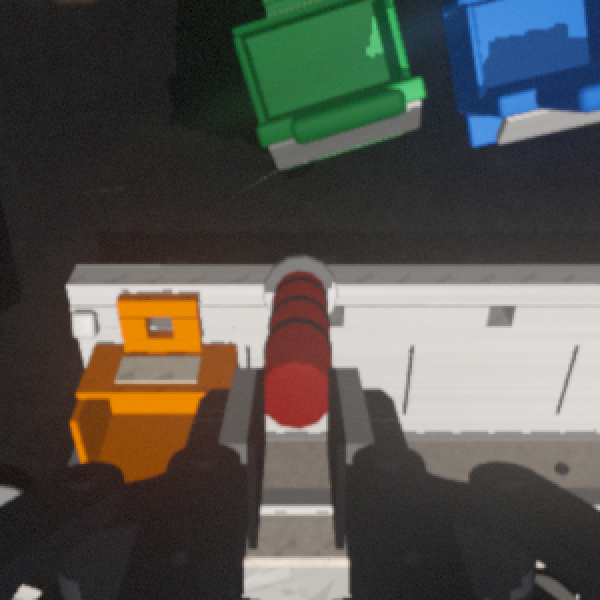

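```bash
python3 -m pendant '[[0,0,0.7,0,0.95],[0,0,1.4,0,0.95],[0,0,1.92,0,0.95],[0,0,1.92,0,0.95]]' 25; python3 -m pendant '[[-0.3,0,0,0,0.95],[-0.6,0,0,0,0.95],[-0.9,0,0,0,0.95],[-1.1,0,0,0,0.95],[-1.1,0,0,0,0.95]]'; python3 - <<'E'
from h import *
ra(-36,139,-60)
p,d,c=grab("wrist");save(p,"w22.png",(170,100,470,400),2)
E
```

```text
clock: 16.35
position: [0.4973, -0.1393, 0.1388]
ee_rot: [0.048, 0.999, -0.0, -0.001]
ft_force: [0.8, 0.6, 0.1]
grip_width: 0.172
clock: 16.98
position: [0.5423, -0.1428, 0.1395]
ee_rot: [0.047, 0.999, -0.0, -0.0]
ft_force: [-0.0, 0.6, -0.5]
grip_width: 0.172
shift [-0.135 -0.012  0.012] turn 0.01  at [ 0.5423 -0.1428  0.1395] clk 16.98
```

View pics/w22.png

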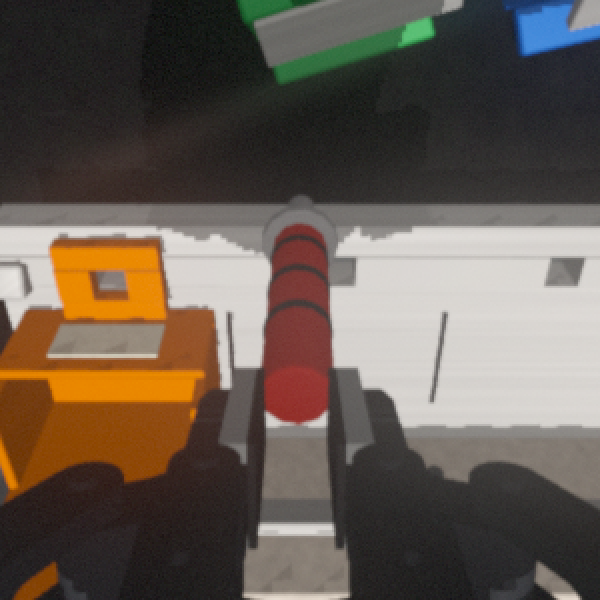

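```bash
python3 -m pendant '[[-0.15,0,0,0,0.95],[-0.15,0,0,0,0.95],[0.2,0,-0.3,0,0.95],[0.3,0,-1.2,0,0.95],[0.3,0,-1.2,0,0.95]]' 30; python3 - <<'E'
from h import *
p,d,c=grab("wrist");save(p,"w23.png",(170,100,470,400),2)
np.savez('pics/w23.npz',p=p,d=d,pos=c['position'],rot=c['rotation'],k=[c['vfov'],c['cx'],c['cy']])
t,M,o=tool()
# predicted pixel of tip & collar for tilts, pivot at pin z=113 (21mm above TCP)
for th in(0,.2,.25,.3,.35,.4):
    hd=-M[:,0];G=t-M[:,2]*.021
    f=lambda z:(proj(G+(z-.113)*(hd*np.sin(th)+np.array([0,0,1])*np.cos(th)),c)-[170,100])*2
    print(th,[f(z).round(0) for z in(0,.034,.119)])
E
```

```text
clock: 17.65
position: [0.5313, -0.1419, 0.1899]
ee_rot: [0.047, 0.999, 0.0, 0.002]
ft_force: [0.0, 0.2, -1.8]
grip_width: 0.171
0 [array([298., 263.]), array([298., 288.]), array([300., 394.])]
0.2 [array([298., 210.]), array([298., 246.]), array([300., 399.])]
0.25 [array([298., 196.]), array([298., 236.]), array([300., 400.])]
0.3 [array([298., 183.]), array([298., 226.]), array([300., 400.])]
0.35 [array([298., 170.]), array([298., 216.]), array([300., 401.])]
0.4 [array([298., 156.]), array([298., 206.]), array([300., 402.])]
```

View pics/w23.png

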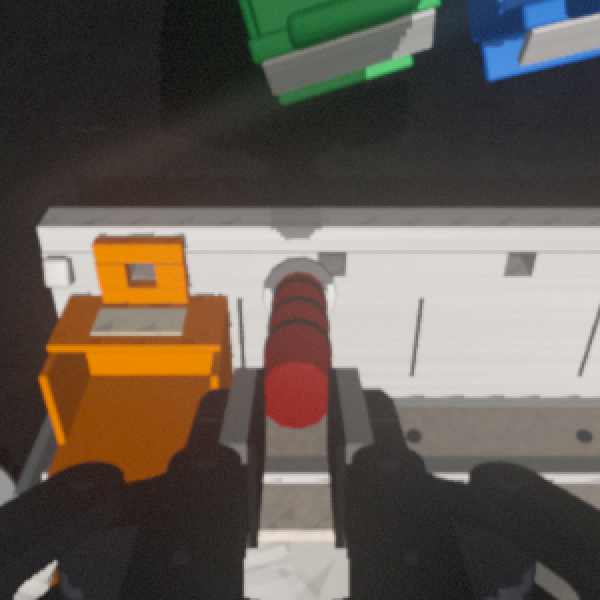

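```bash
python3 - <<'E'
from h import *
p,d,c=load("pics/w23.npz")
save(p,"w23z.png",(210,195,460,250),3.2)
z=lambda u,v:np.array([u/2+170,v/2+100])
print(rayr(z(142,273),c,.008),rayr(z(332,264),c,-.002),rayr(z(520,264),c,-.002))
E
```

```text
[[ -44.7 -130.     8. ]] [[-43.3 -42.8  -2. ]] [[-43.3  45.5  -2. ]]
```

View pics/w23z.png

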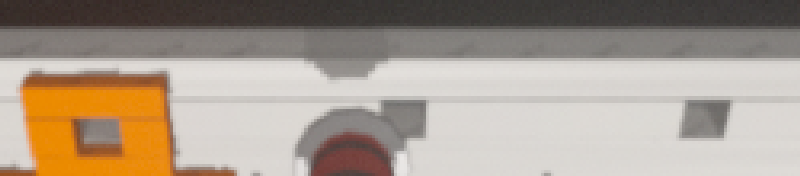

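```bash
cat >> h.py <<'E'
RO=RO+np.array([*(0.0015*V+0.0004*U),0])
E
python3 - <<'E'
from h import *
ra(-40,175,-131.7)
E
```

```text
shift [-0.332 -1.776  0.334] turn 0.02  at [ 0.5308 -0.1414  0.1884] clk 17.7
```

```bash
python3 -m pendant '[[0,-0.8,0,0,0.95],[0,-1.78,0,0,0.95],[-0.3,-1.78,0,0,0.95],[-0.33,-1.78,0.33,0,0.95],[-0.33,-1.78,0.33,0,0.95]]' 25; python3 - <<'E'
from h import *
ra(-40,160,-131.7)
p,d,c=grab("wrist");save(p,"w24.png",(220,120,420,320),3)
E
```

```text
clock: 18.32
position: [0.5359, -0.2121, 0.1723]
ee_rot: [0.046, 0.999, 0.0, -0.002]
ft_force: [0.3, -0.2, 0.1]
grip_width: 0.166
shift [-0.04  -0.027  0.307] turn 0.03  at [ 0.5359 -0.2121  0.1723] clk 18.32
```

View pics/w24.png

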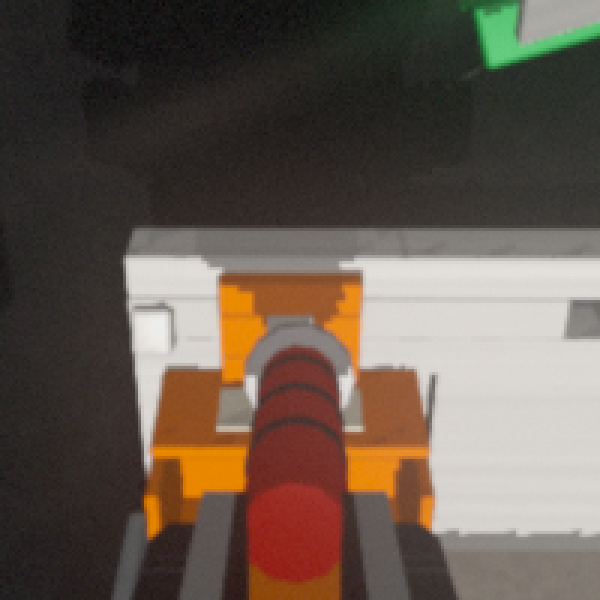

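```bash
python3 -m pendant '[[-0.03,-0.065,0,0,0.95],[-0.03,-0.065,0.15,0,0.95],[-0.03,-0.065,0.15,0,0.95],[-0.03,-0.065,0.15,0,0.95]]' 25; python3 - <<'E'
from h import *
ra(-40,160,-131.7)
p,d,c=grab("wrist");save(p,"w25.png",(220,120,420,320),3)
t,M,o=tool()
hd=-M[:,0];G=t-M[:,2]*.021
f=lambda z:(proj(G+(z-.113)*np.array([0,0,1]),c)-[220,120])*3
print([f(z).round(0) for z in(0,.034,.119)])
E
```

```text
clock: 18.88
position: [0.5374, -0.2162, 0.1683]
ee_rot: [0.047, 0.999, 0.0, 0.0]
ft_force: [-0.2, 0.8, 0.2]
grip_width: 0.169
shift [0.009 0.071 0.208] turn 0.01  at [ 0.5374 -0.2162  0.1683] clk 18.88
[array([295., 341.]), array([295., 378.]), array([297., 539.])]
```

View pics/w25.png

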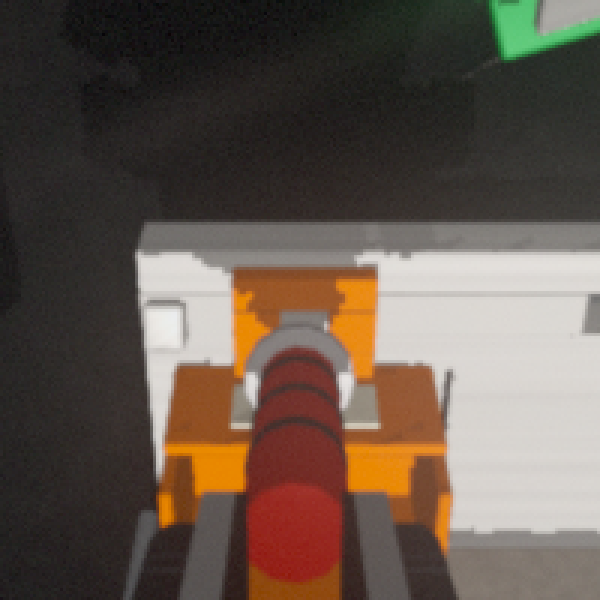

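```bash
python3 -m pendant '[[0,0.045,0,0,0.95],[0,0.045,0,0,0.95],[0,0.045,0,0,0.95]]' 25; python3 - <<'E'
from h import *
ra(-40,160,-131.7)
p,d,c=grab("wrist");save(p,"w26.png",(220,120,420,320),3)
t,M,o=tool()
G=t-M[:,2]*.021
f=lambda P:(proj(P,c)-[220,120])*3
print([f(G+(z-.113)*np.array([0,0,1])).round(0) for z in(0,.034,.119)])
for x in(-.051,-.044,-.037): print(f(r2w([x,-.132,.008])).round(0))
E
```

```text
clock: 19.3
position: [0.5376, -0.2144, 0.1683]
ee_rot: [0.047, 0.999, 0.0, 0.0]
ft_force: [0.2, 0.3, 0.2]
grip_width: 0.168
shift [0.011 0.026 0.208] turn 0.02  at [ 0.5376 -0.2144  0.1683] clk 19.3
[array([295., 340.]), array([295., 378.]), array([296., 539.])]
[298. 309.]
[298. 330.]
[298. 351.]
```

View pics/w26.png

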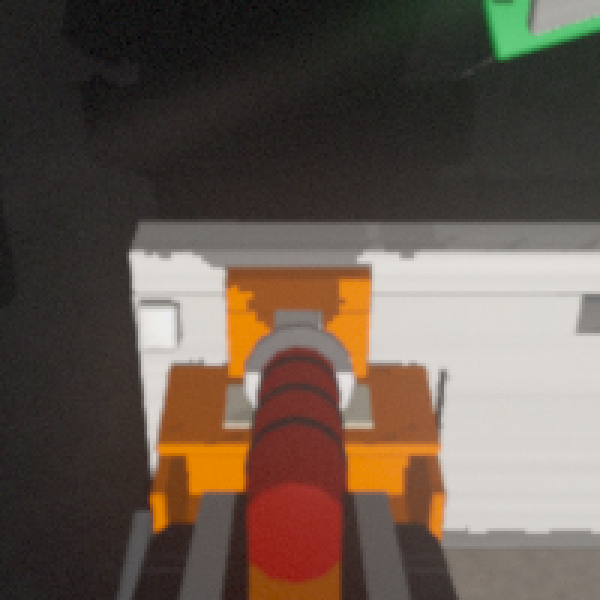

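```bash
python3 -m pendant '[[0,0,0.15,0,0.95],[0,0,0.3,0,0.95],[0,0,0.43,0,0.95],[0,0,0.43,0,0.95]]' 25; python3 - <<'E'
from h import *
ra(-8,146.5,-131.7)
p,d,c=grab("wrist");save(p,"w27.png",(220,120,420,320),3)
E
```

```text
clock: 19.85
position: [0.5373, -0.2144, 0.1505]
ee_rot: [0.047, 0.999, 0.0, -0.0]
ft_force: [-0.2, -0.8, 0.1]
grip_width: 0.17
shift [-0.798  0.025  0.1  ] turn 0.01  at [ 0.5373 -0.2144  0.1505] clk 19.85
```

View pics/w27.png

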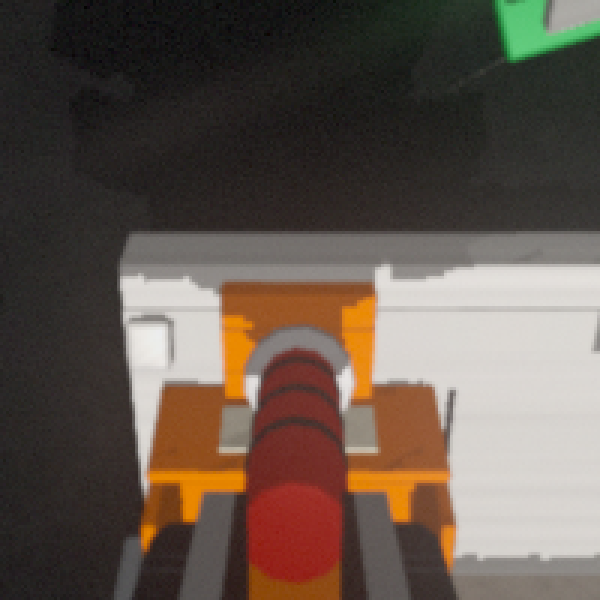

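```bash
python3 -m pendant '[[-0.2,0,0.0,0,0.95],[-0.4,0,0.03,0,0.95],[-0.6,0,0.06,0,0.95],[-0.78,0,0.1,0,0.95],[-0.78,0,0.1,0,0.95]]' 25; python3 - <<'E'
from h import *
ra(-16.5,119.8,-131.7)
p,d,c=grab("wrist");save(p,"w28.png",(220,70,420,320),2.4)
E
```

```text
clock: 20.52
position: [0.569, -0.2175, 0.1468]
ee_rot: [0.047, 0.999, -0.0, -0.0]
ft_force: [-1.4, -0.4, 2.5]
grip_width: 0.172
shift [0.21  0.028 0.675] turn 0.02  at [ 0.569  -0.2175  0.1468] clk 20.52
```

View pics/w28.png

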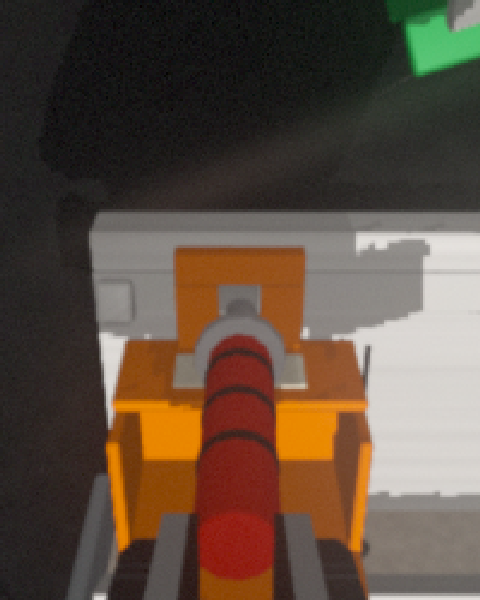

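```bash
python3 -m pendant '[[0.06,0,0.15,0,0.95],[0.1,0,0.3,0,0.95],[0.1,0,0.3,0,0.95]]' 25; python3 - <<'E'
from h import *
ra(-16.5,119.8,-131.7)
p,d,c=grab("wrist");save(p,"w29.png",(220,70,420,320),2.4)
E
```

```text
clock: 20.95
position: [0.5639, -0.2167, 0.1343]
ee_rot: [0.047, 0.999, 0.0, -0.001]
ft_force: [-0.9, -0.8, -0.6]
grip_width: 0.17
shift [0.083 0.021 0.364] turn 0.01  at [ 0.5639 -0.2167  0.1343] clk 20.95
```

View pics/w29.png

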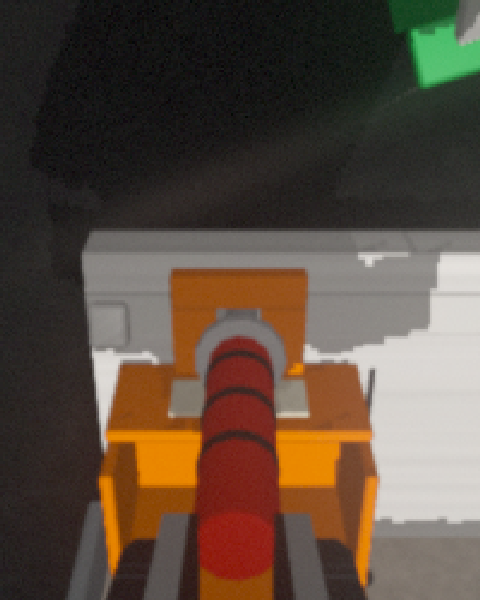

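Going in smoothly; continue down along the hole axis.

```bash
python3 -m pendant '[[0.04,0,0.15,0,0.95],[0.07,0,0.28,0,0.95],[0.09,0,0.37,0,0.95],[0.1,0,0.4,0,0.95],[0.1,0,0.4,0,0.95]]' 25; python3 - <<'E'
from h import *
ra(-16.5,119.8,-131.7)
p,d,c=grab("wrist");save(p,"w30.png",(220,70,420,320),2.4)
E
```

```text
clock: 21.62
position: [0.5622, -0.2169, 0.1202]
ee_rot: [0.047, 0.999, -0.0, 0.002]
ft_force: [2.0, 0.3, 7.2]
grip_width: 0.169
shift [0.039 0.029 0.01 ] turn 0.02  at [ 0.5622 -0.2169  0.1202] clk 21.62
```

View pics/w30.png

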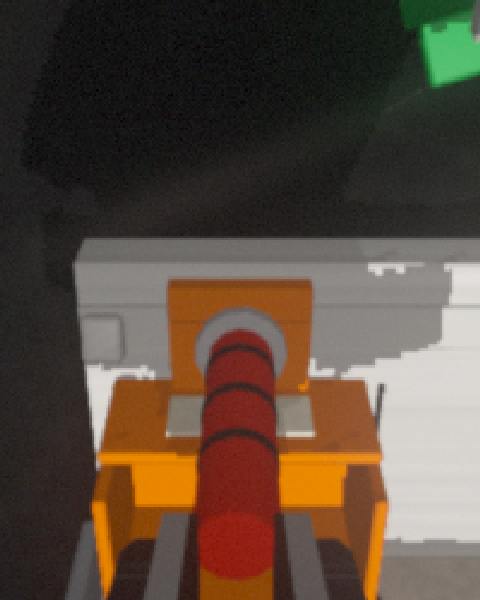

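```bash
python3 -m pendant '[[0.03,0,0.06,0,0.95],[0.03,0,0.06,0,0.95],[0,0,0,0,0.6],[0,0,0,0,0.6],[0,0,-0.6,0,0.6]]' 25;python3 -m pendant '[[0,0,-1,0,0.6],[0.3,0,-2,0,0.5],[0.3,0,-2,0,0.5]]'; python3 - <<'E'
from h import *
p,d,c=grab("wrist");save(p,"w31.png",(190,70,450,370),2)
p,d,c=grab("scene");save(p,"s31.png",(230,150,520,370),2.6)
E
```

```text
clock: 22.3
position: [0.5595, -0.216, 0.1416]
ee_rot: [0.047, 0.999, 0.0, -0.002]
ft_force: [0.2, 0.7, 0.2]
grip_width: 0.401
clock: 22.68
position: [0.5493, -0.2166, 0.2257]
ee_rot: [0.048, 0.999, -0.0, 0.002]
ft_force: [0.4, -0.5, 0.0]
grip_width: 0.5
```

View pics/w31.png

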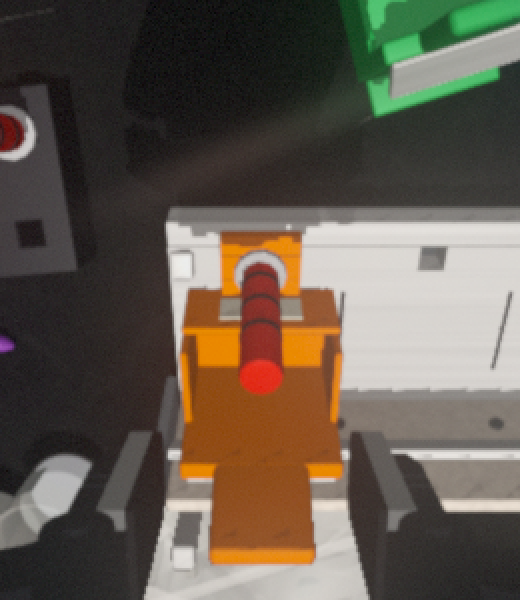

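View pics/s31.png

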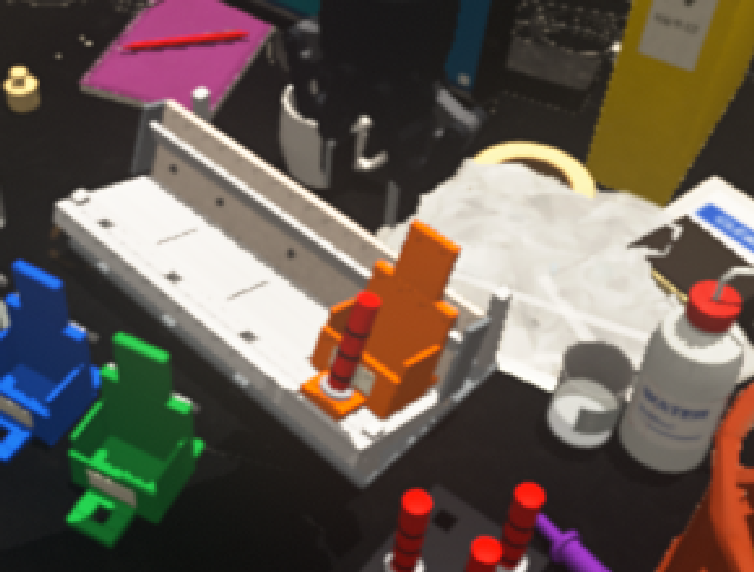

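```bash
python3 -c "
from h import *
to([.439,-.113,.25],np.pi+.23)"
```

```text
shift [ 2.971  2.287 -0.682] turn -3.09  at [ 0.5487 -0.2152  0.2226] clk 22.77
```

```bash
python3 -m pendant '[[0.7,0.3,-0.7,-0.8,0.3],[1.4,1,-0.7,-1.6,0],[2.2,1.8,-0.7,-2.4,0],[2.97,2.29,-0.68,-3.1,0],[2.97,2.29,-0.68,-3.1,0]]' 25; python3 -m pendant '[[0,0,0,0,0],[0,0,0,0,0]]'; python3 -c "
from h import *
to([.439,-.113,.25],np.pi+.23)
p,d,c=grab('wrist');save(p,'w32.png',(260,110,380,240),4.6)
np.savez('pics/w32.npz',p=p,d=d,pos=c['position'],rot=c['rotation'],k=[c['vfov'],c['cx'],c['cy']])
"
```

```text
clock: 23.4
position: [0.4378, -0.1109, 0.2496]
ee_rot: [-0.117, 0.993, 0.002, 0.0]
ft_force: [0.9, -0.4, -0.2]
grip_width: 1.003
clock: 23.65
position: [0.4394, -0.1138, 0.2499]
ee_rot: [-0.114, 0.993, -0.001, -0.001]
ft_force: [0.6, 0.2, 0.9]
grip_width: 1.002
shift [ 0.005  0.022 -0.002] turn -0.01  at [ 0.4394 -0.1138  0.2499] clk 23.65
```

View pics/w32.png

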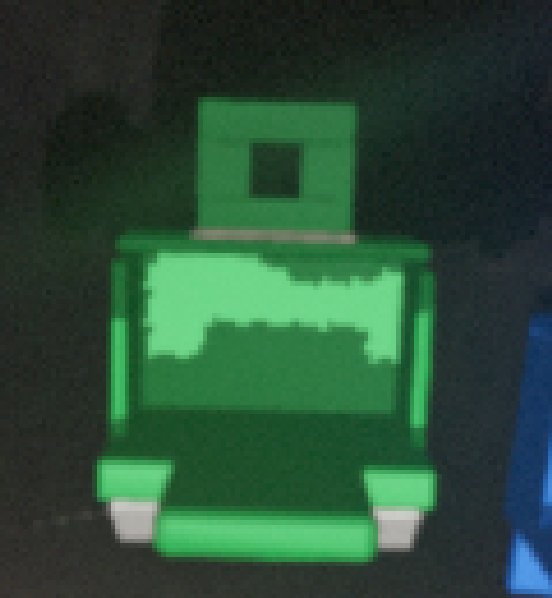

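```bash
python3 - <<'E'
from binpose import *
p,d,c=load("pics/w32.npz")
rep(c,(275,170),(157,534),(374,540),4.6,(260,110))
E
```

```text
hole [ 0.3745 -0.1275  0.007 ] tab mid [ 0.4405 -0.1146  0.13  ] len 0.0421 yaw edge 0.199 yaw hole-mid 0.193 dist 0.0673
```

```bash
python3 -c "
from h import *
to([.4405,-.1146,.092],np.pi+.197)"; python3 -m pendant '[[-0.03,0.02,1.5,0.3,0],[-0.03,0.02,3,0.3,0],[-0.03,0.02,3.6,0.3,0],[-0.03,0.02,3.6,0.3,0]]'; python3 -c "
from h import *
to([.4405,-.1146,.092],np.pi+.197)"
```

```text
shift [-0.029 -0.019  3.949] turn 0.3  at [ 0.4394 -0.1139  0.2499] clk 23.7
clock: 24.2
position: [0.4389, -0.113, 0.105]
ee_rot: [-0.098, 0.995, -0.001, -0.002]
ft_force: [0.4, 0.1, 0.4]
grip_width: 0.998
shift [-0.032 -0.046  0.325] turn 0.0  at [ 0.4389 -0.113   0.105 ] clk 24.2
```

```bash
python3 -m pendant '[[-0.03,-0.045,0.32,0,0],[-0.03,-0.045,0.32,0,0.5],[-0.03,-0.045,0.32,0,0.7],[-0.03,-0.045,0.32,0,0.7],[-0.03,-0.045,0.32,0,0.7]]' 30; python3 -m pendant '[[0,0,0,0,0.7],[0,0,-1,0,0.7],[0,0,-2,0,0.7],[0,0,-3,0,0.7],[0,0,-3,0,0.7]]' 30;python3 -c "
from h import *
p,d,c=grab('wrist');save(p,'w33.png')
ra(13,190,-44)"
```

```text
clock: 24.82
position: [0.4424, -0.1138, 0.0946]
ee_rot: [-0.099, 0.995, 0.0, 0.001]
ft_force: [-1.0, -1.9, 6.1]
grip_width: 0.5
clock: 25.45
position: [0.4432, -0.1138, 0.2163]
ee_rot: [-0.099, 0.995, 0.001, 0.003]
ft_force: [0.4, 0.4, -2.3]
grip_width: 0.492
shift [-3.739 -1.2    0.623] turn 2.81  at [ 0.4423 -0.1136  0.2145] clk 25.5
```

View pics/w33.png

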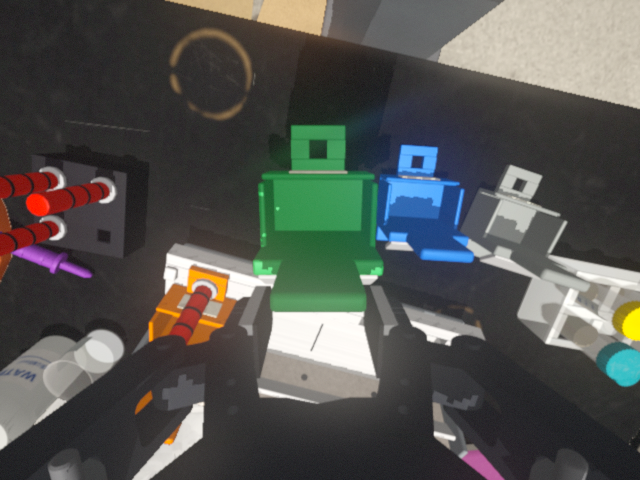

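```bash
python3 -m pendant '[[-0.8,-0.3,0,0.9,0.7],[-1.8,-0.7,0.3,1.9,0.7],[-2.8,-1.1,0.6,2.8,0.7],[-3.7,-1.2,0.6,2.8,0.7],[-3.7,-1.2,0.6,2.8,0.7]]'; python3 -m pendant '[[0,0,0,0,0.7],[0,0,0,0,0.7]]'; python3 -c "
from h import *
ra(13,190,-44)"
```

```text
clock: 26.12
position: [0.5972, -0.1311, 0.1863]
ee_rot: [0.047, 0.999, -0.002, -0.002]
ft_force: [-0.5, -0.8, -1.3]
grip_width: 0.498
clock: 26.38
position: [0.5955, -0.1316, 0.1896]
ee_rot: [0.048, 0.999, 0.0, 0.0]
ft_force: [-0.9, -0.0, -2.2]
grip_width: 0.493
shift [-0.074  0.02  -0.009] turn 0.01  at [ 0.5955 -0.1316  0.1896] clk 26.38
```

```bash
python3 -m pendant '[[0,0,0.4,0,0.7],[0,0,0.7,0,0.7],[0,0,0.95,0,0.7],[0,0,1.1,0,0.7],[0,0,1.1,0,0.7]]' 20; python3 -m pendant '[[0,0,-0.1,0,0.7],[0,0,-0.1,0,0.45],[0,0,0,0,0.44],[0,0,0.1,0,0.44],[0,0,0.1,0,0.44]]'; python3 -c "
from h import *
p,d,c=grab('wrist');save(p,'w34.png',(150,60,480,440),1.5)
ra(57,125,-44)"
```

```text
clock: 27.0
position: [0.6034, -0.132, 0.1506]
ee_rot: [0.046, 0.999, -0.001, 0.008]
ft_force: [15.6, -0.3, 26.0]
grip_width: 0.498
clock: 27.62
position: [0.5957, -0.1313, 0.1406]
ee_rot: [0.047, 0.999, 0.0, -0.001]
ft_force: [-0.3, -0.7, -0.1]
grip_width: 0.559
shift [-1.164  0.012  0.399] turn 0.01  at [ 0.5959 -0.1314  0.141 ] clk 27.68
```

View pics/w34.png

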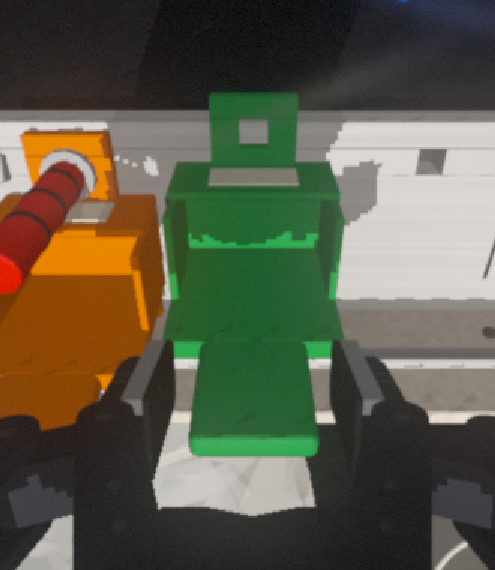

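```bash
cat >> h.py <<'E'
def fit15(y,hole,e82,tf,tb,s=1.5,off=60):
    from workcell import get_calibration
    c=get_calibration("wrist");X,Z,t=binrack(0,c,y,[((-44,8),hole/s+off),((18,82),e82/s+off),((18,130),tf/s+off),((28,130),tb/s+off)])
    e=t-.3;x=X+23*np.cos(e)+115*np.sin(e);z=Z-23*np.sin(e)+115*np.cos(e)
    print("tab G: a,h",x*np.cos(.3)+z*np.sin(.3),45-x*np.sin(.3)+z*np.cos(.3),"-> TCP h",45-x*np.sin(.3)+z*np.cos(.3)-24)
E
python3 - <<'E'
from h import *
fit15(-44,131,342,437,456)
from workcell import get_calibration
c=get_calibration("wrist")
z=lambda u,v:np.array([u/1.5+150,v/1.5+60])
print(rayr([z(253,131),z(432,162)],c,.004),rayr([z(200,342),z(308,342)],c,.08),rayr([z(192,437),z(317,437)],c,.128))
E
```

```text
[-17.587  -1.599   0.308] [ 0.5 -1.3  0.4  0.3]
tab G: a,h 39.507087268351164 151.28557925461342 -> TCP h 127.28557925461342
[[-61.  -44.4   4. ]
 [-45.8  42.4   4. ]] [[  2.4 -66.3  80. ]
 [  2.4 -21.9  80. ]] [[  1.5 -64.8 128. ]
 [  1.5 -23.4 128. ]]
```

```bash
python3 -c "
from h import *
ra(40,127,-44)"; python3 -m pendant '[[0,0,-0.1,0,0.2],[-0.3,0,-0.1,0,0.2],[-0.74,0.01,0,0,0.2],[-0.74,0.01,0.35,0,0.2],[-0.74,0.01,0.35,0,0.2]]' 40;  python3 -m pendant '[[0,0,0,0,0.5],[0,0,0,0,0.7],[0,0,0,0,0.7],[0,0,0,0,0.7]]' 40; python3 -c "
from h import *
ra(40,127,-44)
p,d,c=grab('wrist');save(p,'w35.png',(150,60,480,440),1.5)"
```

```text
shift [-0.739  0.013  0.35 ] turn 0.01  at [ 0.5959 -0.1314  0.141 ] clk 27.68
clock: 28.3
position: [0.6247, -0.1338, 0.1259]
ee_rot: [0.047, 0.999, -0.0, -0.001]
ft_force: [0.1, -0.3, -0.5]
grip_width: 0.799
clock: 28.8
position: [0.6261, -0.1338, 0.128]
ee_rot: [0.047, 0.999, 0.0, 0.001]
ft_force: [2.0, 0.3, 1.5]
grip_width: 0.499
shift [0.02  0.002 0.024] turn 0.02  at [ 0.6261 -0.1338  0.128 ] clk 28.8
```

View pics/w35.png

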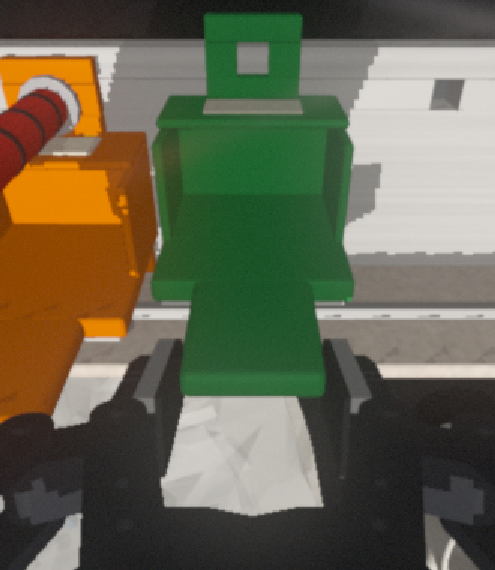

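```bash
python3 -m pendant '[[-0.07,0,-0.24,0,0.7],[-0.15,0,-0.5,0,0.7],[-0.15,0,-0.5,0,0.7],[-0.33,0,-0.45,0,0.7],[-0.52,0,-0.38,0,0.7]]' 40;  python3 -m pendant '[[0,0,0,0,0.7],[0,0,0,0,0.7]]'; python3 - <<'E'
from h import *
ra(60.2,140.7,-44)
p,d,c=grab("wrist");save(p,"w36.png",(150,60,480,440),1.5)
E
```

```text
clock: 29.48
position: [0.6468, -0.1355, 0.1422]
ee_rot: [0.047, 0.999, 0.0, -0.0]
ft_force: [-0.1, 0.8, -1.5]
grip_width: 0.499
clock: 29.72
position: [0.6462, -0.1359, 0.1424]
ee_rot: [0.047, 0.999, -0.0, -0.0]
ft_force: [-0.3, -0.4, -2.1]
grip_width: 0.499
shift [0.019 0.006 0.043] turn 0.01  at [ 0.6462 -0.1359  0.1424] clk 29.73
```

View pics/w36.png

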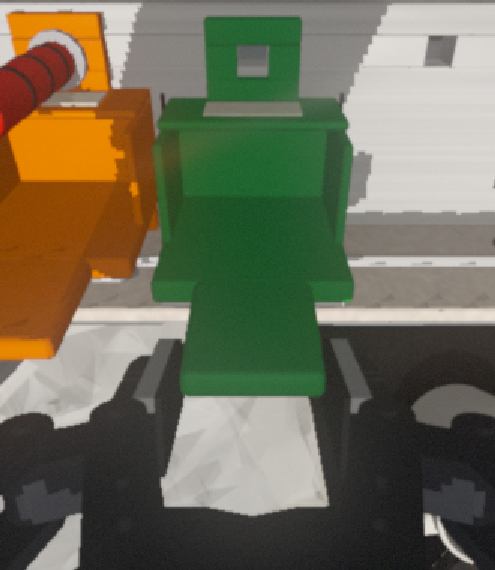

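```bash
python3 -m pendant '[[0.04,0,0.13,0,0.7],[0.08,0,0.26,0,0.7],[0.12,0,0.39,0,0.7],[0.14,0,0.46,0,0.7],[0.14,0,0.46,0,0.7]]' 40;  python3 -m pendant '[[0,0,0,0,0.7],[0,0,0,0,0.45],[0,0,0,0,0.4],[0,0,0,0,0.4]]';  python3 - <<'E'
from h import *
p,d,c=grab("wrist");save(p,"w37.png",(150,40,480,420),1.5)
ra(58,126,-44)
E
```

```text
clock: 30.4
position: [0.6419, -0.1353, 0.1251]
ee_rot: [0.047, 0.999, -0.0, 0.001]
ft_force: [2.8, 0.1, 3.4]
grip_width: 0.498
clock: 30.9
position: [0.6404, -0.1352, 0.124]
ee_rot: [0.047, 0.999, 0.0, -0.0]
ft_force: [-0.1, -0.7, 0.6]
grip_width: 0.601
shift [-0.069  0.003 -0.049] turn 0.01  at [ 0.6405 -0.1353  0.124 ] clk 30.95
```

View pics/w37.png

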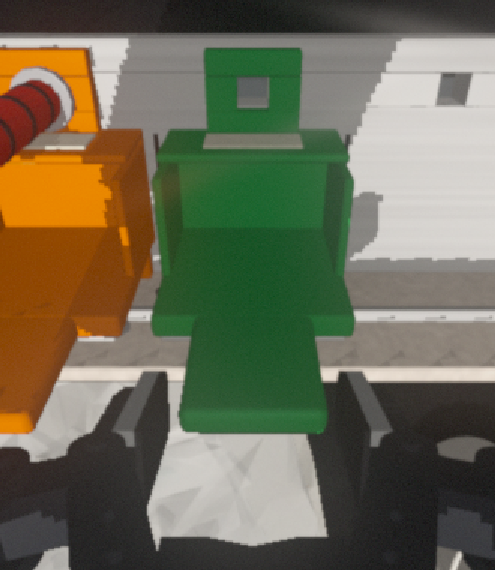

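```bash
python3 - <<'E'
from h import *
from workcell import get_calibration
c=get_calibration("wrist")
z=lambda u,v:np.array([u/1.5+150,v/1.5+40])
print("hole",rayr(z(253,91),c,.008),"ledge hole3",rayr(z(454,89),c,-.002),"tab82",rayr([z(193,322),z(314,322)],c,.082),rayr([z(183,412),z(325,412)],c,.13))
fit15(-44,91,320,412,433,1.5,40)
E
```

```text
hole [[-45.2 -44.1   8. ]] ledge hole3 [[-44.2  44.2  -2. ]] tab82 [[ 21.3 -66.4  82. ]
 [ 21.3 -21.5  82. ]] [[ 18.6 -64.5 130. ]
 [ 18.6 -23.5 130. ]]
[-0.868 -5.686  0.377] [ 1.1 -3.1  1.1  0.6]
tab G: a,h 61.2152574144538 138.27825331757043 -> TCP h 114.27825331757043
```

```bash
python3 -m pendant '[[0,0,-1,0,0.35],[0,0,-2.5,0,0.4],[0.5,-0.5,-3,0,0.55],[1.5,-1.5,-3,0,0.55],[2.5,-2.5,-3,0,0.55]]' 25;  python3 - <<'E'
from h import *
to([.4635,-.332,.16],np.pi+RYAW)
E
```

```text
clock: 31.58
position: [0.5305, -0.2265, 0.2444]
ee_rot: [0.047, 0.999, -0.0, 0.0]
ft_force: [0.2, -1.5, 0.6]
grip_width: 0.45
shift [ 1.421 -2.784  2.109] turn 0.02  at [ 0.5305 -0.2265  0.2444] clk 31.57
```

```bash
python3 -m pendant '[[0.5,-1,0,0,0.55],[1,-2,0,0,0.55],[1.42,-2.78,0.8,0,0.55],[1.42,-2.78,1.6,0,0.55],[1.42,-2.78,1.6,0,0.55]]' 25; python3 -m pendant '[[0,0,0,0,0.55],[0,0,0,0,0.55]]';  python3 - <<'E'
from h import *
to([.4635,-.332,.1027],np.pi+RYAW)
p,d,c=grab("wrist");save(p,"w38.png",(170,140,470,440),2)
np.savez('pics/w38.npz',p=p,d=d,pos=c['position'],rot=c['rotation'],k=[c['vfov'],c['cx'],c['cy']])
E
```

```text
clock: 32.2
position: [0.4636, -0.33, 0.1787]
ee_rot: [0.048, 0.999, 0.001, -0.002]
ft_force: [-0.2, 0.6, 0.7]
grip_width: 0.452
clock: 32.45
position: [0.4657, -0.3308, 0.1816]
ee_rot: [0.047, 0.999, -0.0, 0.001]
ft_force: [0.2, 0.1, 0.1]
grip_width: 0.447
shift [ 0.055 -0.034  1.971] turn 0.02  at [ 0.4657 -0.3308  0.1816] clk 32.45
```

View pics/w38.png

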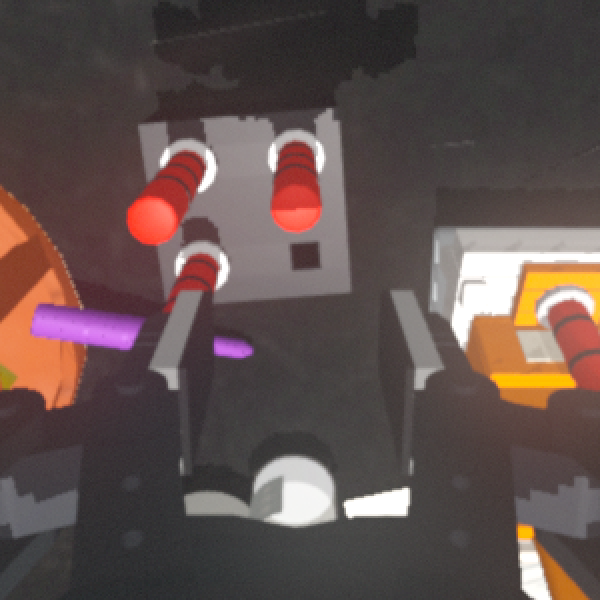

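```bash
python3 -m pendant '[[0.05,-0.03,0.7,0,0.65],[0.05,-0.03,1.4,0,0.65],[0.05,-0.03,1.97,0,0.65],[0.05,-0.03,1.97,0,0.65]]' 25; python3 - <<'E'
from h import *
to([.4635,-.332,.1027],np.pi+RYAW)
p,d,c=grab("wrist");save(p,"w39.png",(170,140,470,440),2)
E
python3 -m pendant '[[0,0,0,0,0.8],[0,0,0,0,0.95],[0,0,0,0,0.95],[0,0,0,0,0.95]]' 30;
```

```text
clock: 33.0
position: [0.4624, -0.3311, 0.1009]
ee_rot: [0.047, 0.999, 0.0, -0.001]
ft_force: [-0.2, -0.4, 0.6]
grip_width: 0.354
shift [-0.03  -0.019 -0.045] turn 0.02  at [ 0.4624 -0.3311  0.1009] clk 33.0
clock: 33.55
position: [0.4636, -0.3322, 0.1028]
ee_rot: [0.047, 0.999, -0.0, 0.001]
ft_force: [-0.6, 0.8, 7.6]
grip_width: 0.169
```

View pics/w39.png

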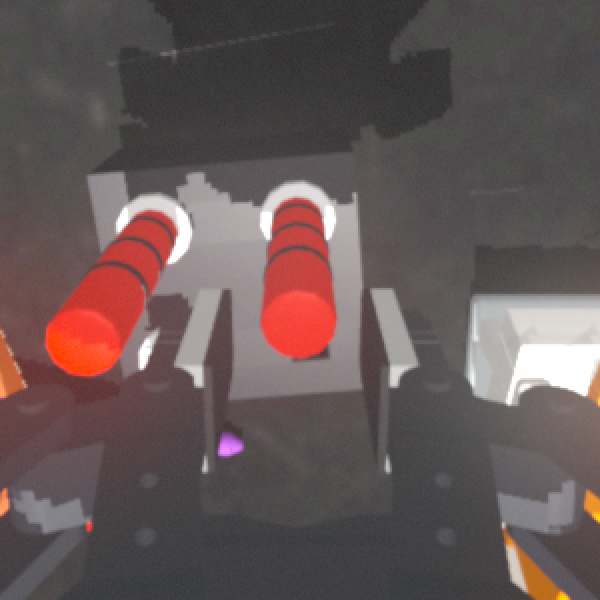

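```bash
python3 -m pendant '[[0,0,-1,0,0.95],[0,0,-2.2,0,0.95],[0,0,-3.4,0,0.95],[0,0.5,-3.5,0,0.95],[0,1,-3.5,0,0.95]]' 30; python3 - <<'E'
from h import *
ra(-40,190,-44.8)
E
```

```text
clock: 34.17
position: [0.4667, -0.2919, 0.2425]
ee_rot: [0.048, 0.999, -0.0, 0.001]
ft_force: [-0.6, 1.5, -1.2]
grip_width: 0.167
shift [-1.571  4.297  1.315] turn 0.01  at [ 0.4667 -0.2919  0.2425] clk 34.17
```

```bash
python3 -m pendant '[[-0.3,1.2,0,0,0.95],[-0.7,2.4,0,0,0.95],[-1.1,3.6,0.2,0,0.95],[-1.57,4.3,0.8,0,0.95],[-1.57,4.3,1.3,0,0.95]]' 25; python3 -m pendant '[[0,0,0.2,0,0.95],[0,0,0.2,0,0.95],[0,0,0.2,0,0.95]]'; python3 - <<'E'
from h import *
ra(-40,170,-44.8)
p,d,c=grab("wrist");save(p,"w40.png",(220,120,420,320),3)
E
```

```text
clock: 34.8
position: [0.5465, -0.1235, 0.1885]
ee_rot: [0.045, 0.999, 0.0, -0.0]
ft_force: [-0.1, -0.7, -1.0]
grip_width: 0.168
clock: 35.17
position: [0.5453, -0.1276, 0.1824]
ee_rot: [0.048, 0.999, 0.0, 0.001]
ft_force: [0.2, -0.5, -0.1]
grip_width: 0.166
shift [-0.007  0.02   0.311] turn 0.0  at [ 0.5453 -0.1276  0.1824] clk 35.17
```

View pics/w40.png

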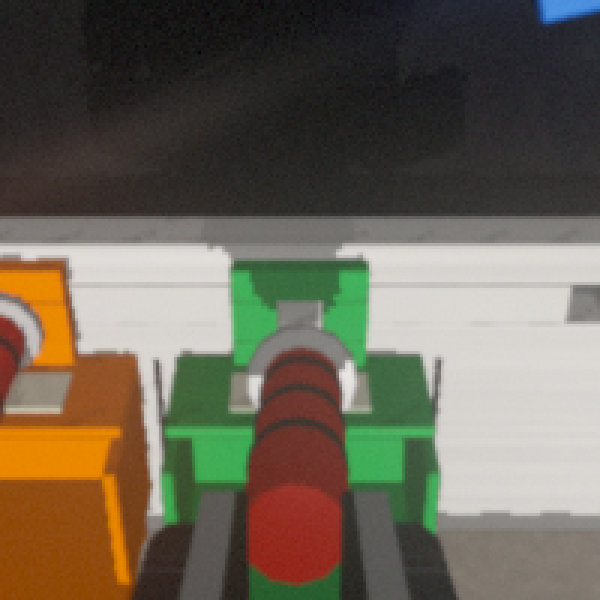

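```bash
python3 -m pendant '[[0,0,0.3,0,0.95],[0,0,0.55,0,0.95],[0,0,0.7,0,0.95],[0,0,0.8,0,0.95],[0,0,0.8,0,0.95]]' 25; python3 - <<'E'
from h import *
ra(-8,146.5,-44.8)
p,d,c=grab("wrist");save(p,"w41.png",(220,120,420,320),3)
E
```

```text
clock: 35.85
position: [0.5451, -0.1266, 0.1493]
ee_rot: [0.047, 0.999, -0.0, -0.0]
ft_force: [0.2, -0.1, -1.9]
grip_width: 0.169
shift [-0.813 -0.004  0.07 ] turn 0.01  at [ 0.5451 -0.1266  0.1493] clk 35.85
```

View pics/w41.png

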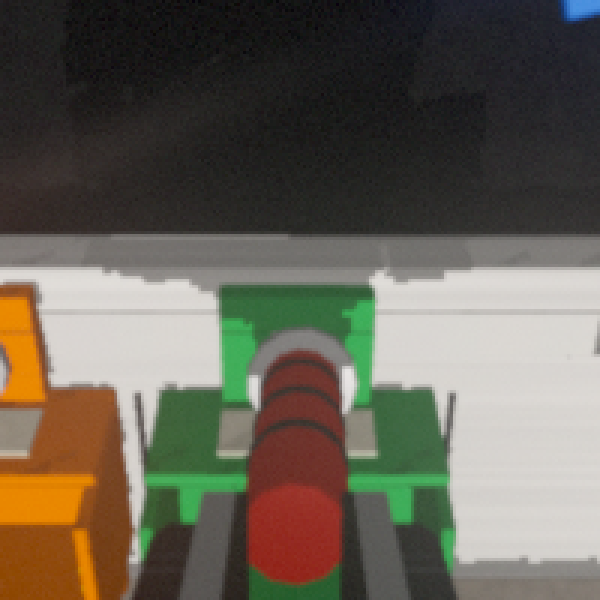

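```bash
python3 -m pendant '[[-0.2,0,0.0,0,0.95],[-0.4,0,0.02,0,0.95],[-0.6,0,0.04,0,0.95],[-0.8,0,0.07,0,0.95],[-0.8,0,0.07,0,0.95]]' 25; python3 - <<'E'
from h import *
ra(-16.5,119.8,-44.8)
p,d,c=grab("wrist");save(p,"w42.png",(220,70,420,320),2.4)
E
```

```text
clock: 36.52
position: [0.5774, -0.1298, 0.1464]
ee_rot: [0.047, 0.999, -0.0, -0.0]
ft_force: [-1.2, 0.2, -0.1]
grip_width: 0.169
shift [ 0.211 -0.001  0.666] turn 0.01  at [ 0.5774 -0.1298  0.1464] clk 36.52
```

View pics/w42.png

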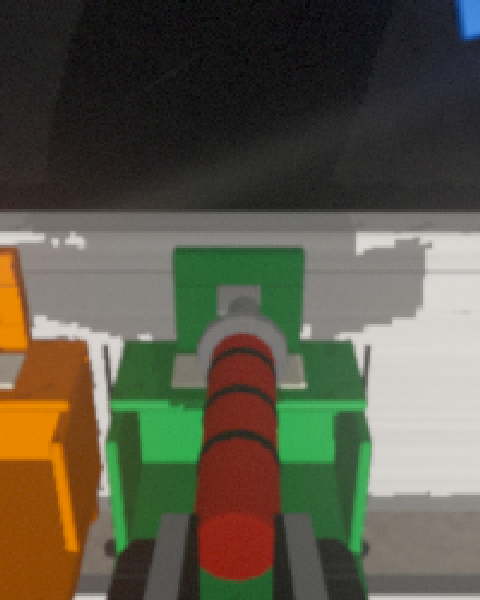

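Same as before; slide down the hole axis.

```bash
python3 -m pendant '[[0.05,0,0.15,0,0.95],[0.09,0,0.3,0,0.95],[0.13,0,0.42,0,0.95],[0.17,0,0.56,0,0.95],[0.2,0,0.67,0,0.95]]' 25; python3 -m pendant '[[0.01,0,0.05,0,0.95],[0.02,0,0.07,0,0.95],[0.02,0,0.07,0,0.95]]' 25; python3 - <<'E'
from h import *
ra(-16.5,119.8,-44.8)
p,d,c=grab("wrist");save(p,"w43.png",(220,70,420,320),2.4)
E
```

```text
clock: 37.2
position: [0.5697, -0.1289, 0.1201]
ee_rot: [0.047, 0.999, -0.0, 0.001]
ft_force: [4.4, -0.0, 13.9]
grip_width: 0.169
clock: 37.58
position: [0.571, -0.1289, 0.1191]
ee_rot: [0.047, 0.999, -0.0, 0.003]
ft_force: [3.0, 0.8, 12.4]
grip_width: 0.166
shift [ 0.048 -0.009 -0.017] turn 0.02  at [ 0.571  -0.1289  0.1191] clk 37.58
```

View pics/w43.png

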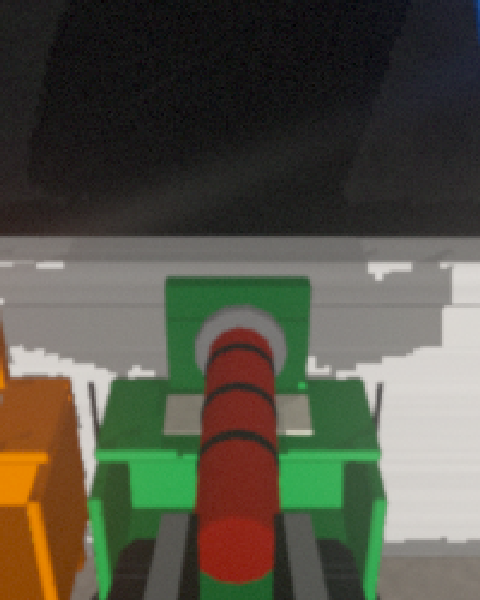

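```bash
python3 -m pendant '[[0,0,0,0,0.6],[0,0,0,0,0.6],[0,0,-0.6,0,0.6],[0,0,-1.5,0,0.6],[0.3,0,-2.6,0,0.5]]' 25; python3 - <<'E'
from h import *
to([.440,-.012,.25],np.pi+.06)
p,d,c=grab("wrist");save(p,"w44.png",(190,40,450,340),2)
E
```

```text
clock: 38.25
position: [0.556, -0.1274, 0.2214]
ee_rot: [0.047, 0.999, -0.0, -0.001]
ft_force: [1.0, -0.1, 0.9]
grip_width: 0.499
shift [ 3.16   2.598 -0.712] turn -1.47  at [ 0.556  -0.1274  0.2214] clk 38.25
```

View pics/w44.png

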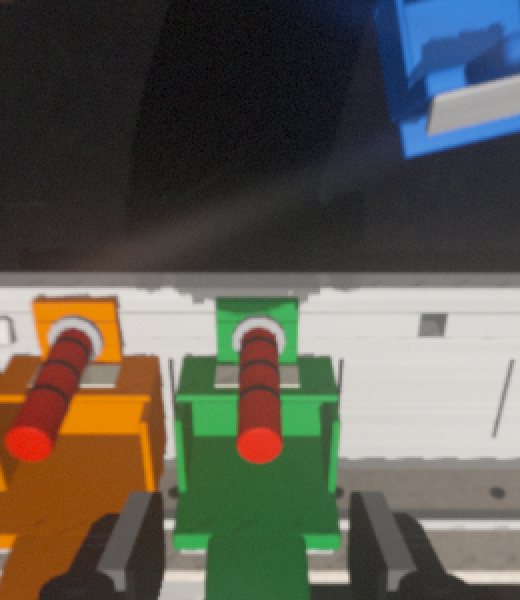

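Both home. On to the blue bin.

```bash
python3 -m pendant '[[0.7,0.3,-0.7,-0.4,0.3],[1.4,1,-0.7,-0.8,0],[2.2,1.8,-0.7,-1.2,0],[3.16,2.6,-0.7,-1.47,0],[3.16,2.6,-0.7,-1.47,0]]' 25; python3 -m pendant '[[0,0,0,0,0],[0,0,0,0,0]]'; python3 -c "
from h import *
to([.440,-.012,.25],np.pi+.06)
p,d,c=grab('wrist');save(p,'w45.png',(250,110,390,240),4.6)
np.savez('pics/w45.npz',p=p,d=d,pos=c['position'],rot=c['rotation'],k=[c['vfov'],c['cx'],c['cy']])
"
```

```text
clock: 38.92
position: [0.4385, -0.008, 0.2496]
ee_rot: [-0.034, 0.999, 0.003, 0.001]
ft_force: [0.3, -0.2, 0.5]
grip_width: 1.002
clock: 39.17
position: [0.4407, -0.0135, 0.2488]
ee_rot: [-0.028, 1.0, -0.001, -0.0]
ft_force: [0.7, -0.1, -0.4]
grip_width: 1.007
shift [ 0.016  0.038 -0.03 ] turn -0.03  at [ 0.4407 -0.0135  0.2488] clk 39.17
```

View pics/w45.png

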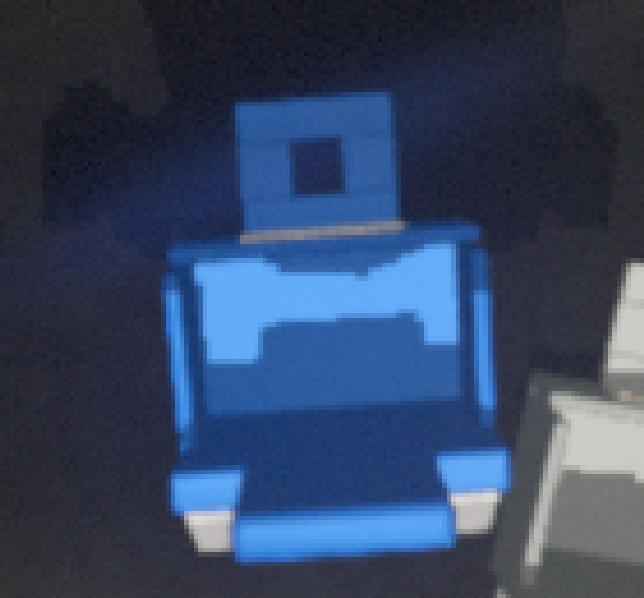

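```bash
python3 - <<'E'
from binpose import *
p,d,c=load("pics/w45.npz")
rep(c,(317,166),(234,540),(455,525),4.6,(250,110))
to([.440,-.0132,.093],np.pi+.11)
E
```

```text
hole [ 0.3737 -0.0167  0.007 ] tab mid [ 0.4403 -0.008   0.13  ] len 0.0427 yaw edge 0.126 yaw hole-mid 0.131 dist 0.0672
shift [0.013 0.012 3.894] turn -0.51  at [ 0.4407 -0.0134  0.2488] clk 39.23
```

```bash
python3 -c "
from h import *
to([.4405,-.008,.093],np.pi+.129)"; python3 -m pendant '[[0,0.13,1.5,-0.7,0],[0,0.13,2.8,-0.7,0],[0,0.13,3.3,-0.7,0],[0,0.13,3.3,-0.7,0]]'; python3 -c "
from h import *
to([.4405,-.008,.093],np.pi+.129)"
```

```text
shift [-0.006  0.141  3.894] turn -0.69  at [ 0.4407 -0.0134  0.2488] clk 39.23
clock: 39.72
position: [0.4394, -0.0084, 0.1163]
ee_rot: [-0.065, 0.998, -0.002, -0.001]
ft_force: [-0.2, -0.1, 0.6]
grip_width: 1.0
shift [-0.031  0.008  0.582] turn 0.02  at [ 0.4394 -0.0084  0.1163] clk 39.73
```

```bash
python3 -m pendant '[[-0.02,0,0.57,0,0],[-0.02,0,0.57,0,0.5],[-0.02,0,0.57,0,0.7],[-0.02,0,0.57,0,0.7],[-0.02,0,0.57,0,0.7]]' 30; python3 -m pendant '[[0,0,0,0,0.7],[0,0,-1,0,0.7],[0,0,-2,0,0.7],[0,0,-3,0,0.7],[0,0,-3,0,0.7]]' 30;python3 -c "
from h import *
p,d,c=grab('wrist');save(p,'w46.png')
ra(14,190,44)"
```

```text
clock: 40.35
position: [0.4418, -0.0071, 0.0955]
ee_rot: [-0.066, 0.998, 0.0, 0.001]
ft_force: [-1.0, -1.9, 6.0]
grip_width: 0.502
clock: 40.98
position: [0.4426, -0.007, 0.2174]
ee_rot: [-0.066, 0.998, 0.001, 0.003]
ft_force: [-0.1, 0.4, -2.8]
grip_width: 0.499
shift [-3.999 -1.453  0.649] turn 2.18  at [ 0.4416 -0.0071  0.2156] clk 41.02
```

View pics/w46.png

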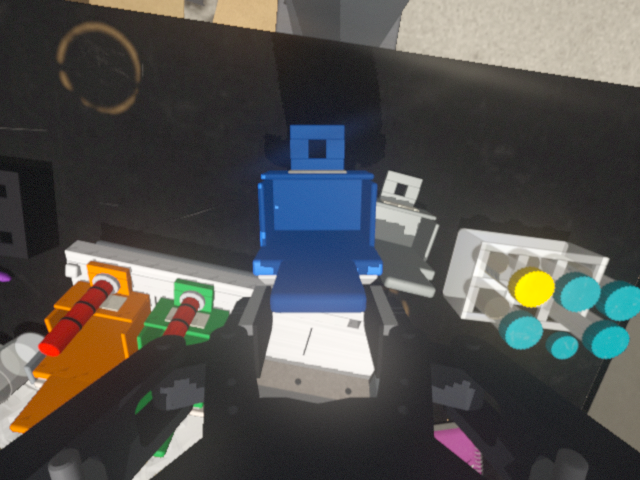

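```bash
python3 -m pendant '[[-0.8,-0.3,0,0.7,0.7],[-1.8,-0.7,0.3,1.4,0.7],[-2.9,-1.1,0.6,2.18,0.7],[-4,-1.45,0.6,2.18,0.7],[-4,-1.45,0.6,2.18,0.7]]'; python3 -m pendant '[[0,0,0,0,0.7],[0,0,0,0,0.7]]'; python3 -c "
from h import *
ra(14,190,44)"
```

```text
clock: 41.65
position: [0.6083, -0.0433, 0.188]
ee_rot: [0.048, 0.999, -0.001, -0.001]
ft_force: [-1.5, 0.9, 1.1]
grip_width: 0.499
clock: 41.9
position: [0.6063, -0.0439, 0.1897]
ee_rot: [0.048, 0.999, -0.0, -0.001]
ft_force: [0.2, 0.2, -0.5]
grip_width: 0.501
shift [-0.039  0.013 -0.007] turn -0.01  at [ 0.6063 -0.0439  0.1897] clk 41.9
```

```bash
python3 -m pendant '[[0,0,0.4,0,0.7],[0,0,0.7,0,0.7],[0,0,0.95,0,0.7],[0,0,1.1,0,0.7],[0,0,1.1,0,0.7]]' 20; python3 -m pendant '[[0,0,-0.1,0,0.7],[0,0,-0.1,0,0.45],[0,0,0,0,0.44],[0,0,0.1,0,0.44],[0,0,0.1,0,0.44]]'; python3 -c "
from h import *
p,d,c=grab('wrist');save(p,'w47.png',(150,60,480,440),1.5)
ra(40,127,44)"
```

```text
clock: 42.52
position: [0.614, -0.0432, 0.1515]
ee_rot: [0.047, 0.999, 0.0, 0.008]
ft_force: [15.6, 0.1, 25.0]
grip_width: 0.501
clock: 43.15
position: [0.6066, -0.0431, 0.1415]
ee_rot: [0.048, 0.999, 0.0, -0.001]
ft_force: [-0.8, -0.0, 0.1]
grip_width: 0.561
shift [-0.68  -0.008  0.37 ] turn 0.0  at [ 0.6068 -0.0432  0.1418] clk 43.2
```

View pics/w47.png

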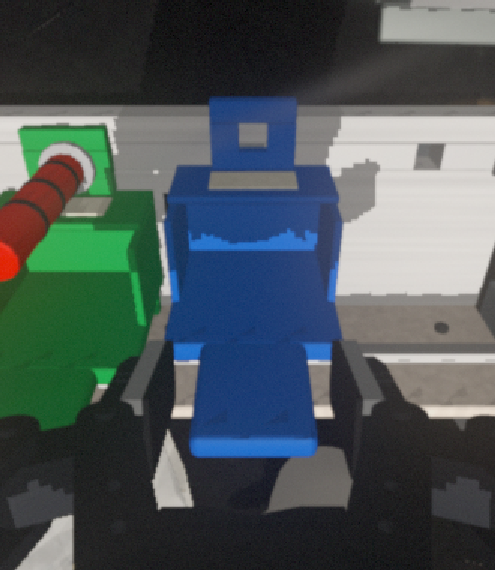

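```bash
python3 - <<'E'
from h import *
fit15(44,134,343,438,457)
ra(40,127,44)
from workcell import get_calibration
c=get_calibration("wrist")
z=lambda u,v:np.array([u/1.5+150,v/1.5+60])
print(rayr([z(252,134)],c,.004),rayr([z(430,156)],c,-.002),rayr([z(192,437),z(317,437)],c,.128))
E
```

```text
[-13.943  -0.496   0.302] [ 0.4 -1.   0.3  0.2]
tab G: a,h 42.6677816331695 151.61710496834473 -> TCP h 127.61710496834473
shift [-0.68  -0.008  0.37 ] turn 0.0  at [ 0.6068 -0.0432  0.1418] clk 43.2
[[-57.  44.   4.]] [[-43.9 132.5  -2. ]] [[  5.4  23.8 128. ]
 [  5.4  65.7 128. ]]
```

```bash
python3 -m pendant '[[0,0,-0.1,0,0.2],[-0.3,0,-0.1,0,0.2],[-0.74,0,0,0,0.2],[-0.74,0,0.35,0,0.2],[-0.74,0,0.35,0,0.2]]' 40;  python3 -m pendant '[[0,0,0,0,0.5],[0,0,0,0,0.7],[0,0,0,0,0.7],[0,0,0,0,0.7]]' 40; python3 -c "
from h import *
ra(42.5,127,44)
p,d,c=grab('wrist');save(p,'w48.png',(150,60,480,440),1.5)"
```

```text
clock: 43.82
position: [0.6356, -0.0462, 0.1267]
ee_rot: [0.048, 0.999, -0.0, -0.001]
ft_force: [-0.6, -0.2, 0.9]
grip_width: 0.798
clock: 44.32
position: [0.6369, -0.0458, 0.1287]
ee_rot: [0.048, 0.999, 0.0, 0.0]
ft_force: [1.3, -0.1, 2.9]
grip_width: 0.495
shift [ 0.015 -0.014  0.044] turn 0.01  at [ 0.6369 -0.0458  0.1287] clk 44.33
```

View pics/w48.png

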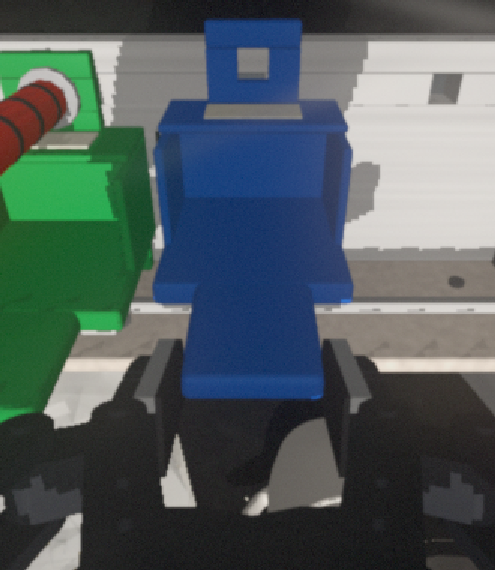

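```bash
python3 -m pendant '[[0.05,0,-0.1,0,0.7],[-0.05,0,-0.51,0,0.7],[-0.05,0,-0.51,0,0.7],[-0.25,0,-0.45,0,0.7],[-0.42,0,-0.39,0,0.7]]' 40;  python3 -m pendant '[[0,0,0,0,0.7],[0,0,0,0,0.7]]'; python3 - <<'E'
from h import *
ra(60.2,142.5,44)
p,d,c=grab("wrist");save(p,"w49.png",(150,60,480,440),1.5)
E
```

```text
clock: 45.0
position: [0.6536, -0.0474, 0.1433]
ee_rot: [0.048, 0.999, 0.0, -0.0]
ft_force: [-0.4, 0.4, -0.1]
grip_width: 0.493
clock: 45.25
position: [0.6531, -0.0478, 0.1436]
ee_rot: [0.048, 0.999, -0.0, -0.0]
ft_force: [-0.5, 0.0, -0.7]
grip_width: 0.5
shift [-0.02  -0.003  0.028] turn 0.0  at [ 0.6531 -0.0478  0.1436] clk 45.25
```

View pics/w49.png

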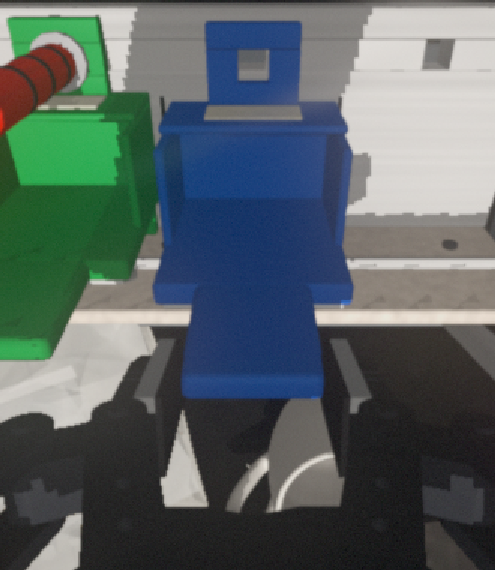

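```bash
python3 -m pendant '[[0.03,0,0.13,0,0.7],[0.07,0,0.26,0,0.7],[0.11,0,0.39,0,0.7],[0.13,0,0.48,0,0.7],[0.13,0,0.48,0,0.7]]' 40;  python3 -m pendant '[[0,0,0,0,0.7],[0,0,0,0,0.45],[0,0,0,0,0.4],[0,0,0,0,0.4]]';  python3 - <<'E'
from h import *
p,d,c=grab("wrist");save(p,"w50.png",(150,40,480,420),1.5)
ra(58,126,44)
E
```

```text
clock: 45.92
position: [0.6497, -0.0472, 0.1259]
ee_rot: [0.048, 0.999, -0.0, 0.002]
ft_force: [4.4, -1.3, 4.1]
grip_width: 0.496
clock: 46.42
position: [0.6477, -0.0471, 0.1244]
ee_rot: [0.048, 0.999, 0.0, -0.0]
ft_force: [-0.3, -0.0, 0.4]
grip_width: 0.598
shift [-0.098 -0.008 -0.039] turn 0.0  at [ 0.6478 -0.0471  0.1245] clk 46.48
```

View pics/w50.png

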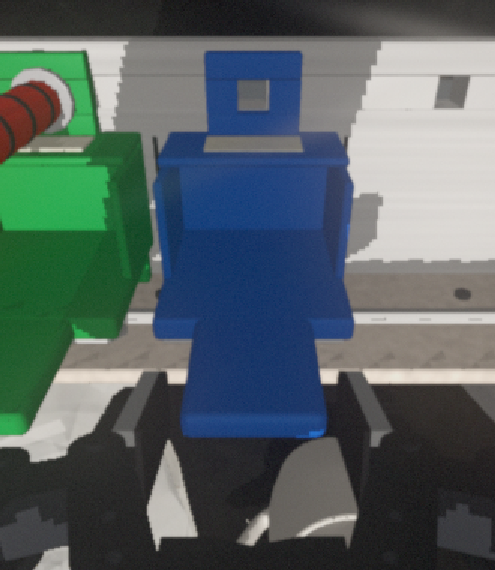

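```bash
python3 - <<'E'
from h import *
from workcell import get_calibration
c=get_calibration("wrist")
z=lambda u,v:np.array([u/1.5+150,v/1.5+40])
print("hole",rayr(z(253,95),c,.008),"ledge hole4",rayr(z(452,92),c,-.002),"tab82",rayr([z(193,324),z(314,324)],c,.082),rayr([z(183,416),z(325,416)],c,.13))
E
python3 -m pendant '[[0,0,-1,0,0.35],[0,0,-2.5,0,0.4],[0.5,-0.5,-3,0,0.55],[1.5,-1.5,-3,0,0.55],[2.5,-2.5,-3,0,0.55]]' 25;  python3 - <<'E'
from h import *
to([.5135,-.382,.18],np.pi+RYAW)
p,d,c=grab("wrist");save(p,"w51.png")
E
```

```text
hole [[-44.9  44.4   8. ]] ledge hole4 [[-44.1 132.2  -2. ]] tab82 [[21.  22.  82. ]
 [21.  67.1 82. ]] [[ 19.   23.9 130. ]
 [ 19.1  65.1 130. ]]
clock: 47.1
position: [0.5378, -0.1384, 0.2447]
ee_rot: [0.048, 0.999, -0.0, 0.0]
ft_force: [-0.9, -0.7, 1.8]
grip_width: 0.453
shift [ 0.027 -6.119  1.619] turn 0.01  at [ 0.5378 -0.1384  0.2447] clk 47.1
```

View pics/w51.png

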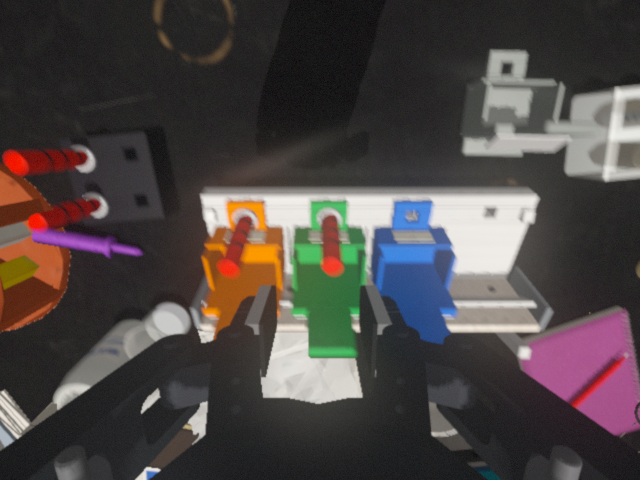

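```bash
python3 -m pendant '[[0,-1.4,0,0,0.6],[0,-2.8,0,0,0.65],[0,-4.2,0,0,0.65],[0,-5.4,0.3,0,0.65],[0,-6.1,0.9,0,0.65]]' 25; python3 -m pendant '[[0,0,0.4,0,0.65],[0,0,0.4,0,0.65],[0,0,0.4,0,0.65]]';  python3 - <<'E'
from h import *
to([.5135,-.382,.1027],np.pi+RYAW)
p,d,c=grab("wrist");save(p,"w52.png",(170,140,470,440),2)
E
```

```text
clock: 47.78
position: [0.5147, -0.3832, 0.2088]
ee_rot: [0.049, 0.999, -0.001, 0.0]
ft_force: [0.8, 0.7, 0.2]
grip_width: 0.352
clock: 48.15
position: [0.5168, -0.3789, 0.1935]
ee_rot: [0.047, 0.999, 0.0, 0.0]
ft_force: [0.8, 0.4, -0.6]
grip_width: 0.353
shift [ 0.077 -0.085  2.269] turn 0.02  at [ 0.5168 -0.3789  0.1935] clk 48.15
```

View pics/w52.png

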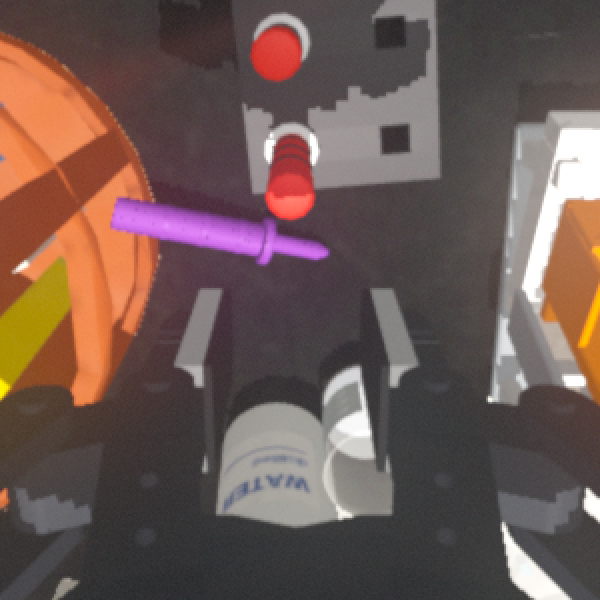

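```bash
python3 - <<'E'
from h import *
p,d,c=load("pics/top0.npz");P=cloud(d,c)
hsv=cv2.cvtColor(p,cv2.COLOR_RGB2HSV)
m=np.zeros(d.shape,bool);m[215:345,478:640]=True
m&=cv2.inRange(hsv,(3,120,60),(12,255,255))>0
Q=P[m];Q=Q[Q[:,2]>0.02]
for z0,z1 in[(.02,.08),(.08,.14),(.14,.2),(.2,.26),(.26,.32),(.32,.4)]:
    q=Q[(Q[:,2]>z0)&(Q[:,2]<z1)]
    if len(q): print(z0,len(q),"max y",np.percentile(q[:,1],98).round(3),"x at",q[np.argmax(q[:,1])].round(3))
E
```

```text
0.02 790 max y -0.468 x at [ 0.536 -0.463  0.022]
0.08 2436 max y -0.467 x at [ 0.558 -0.462  0.106]
0.14 522 max y -0.469 x at [ 0.515 -0.467  0.155]
0.2 2894 max y -0.461 x at [ 0.563 -0.457  0.249]
0.26 1324 max y -0.504 x at [ 0.519 -0.49   0.262]
```

```bash
python3 -m pendant '[[0.07,-0.07,0.7,0,0.65],[0.07,-0.07,1.2,0,0.65],[0.07,-0.07,1.2,0,0.65]]' 25;  python3 - <<'E'
from h import *
to([.5135,-.382,.1027],np.pi+RYAW)
p,d,c=grab("wrist");save(p,"w53.png",(170,140,470,440),2)
E
```

```text
clock: 48.58
position: [0.5127, -0.3814, 0.1436]
ee_rot: [0.047, 0.999, 0.001, -0.001]
ft_force: [-0.4, -0.5, 0.7]
grip_width: 0.351
shift [-0.023 -0.014  1.024] turn 0.01  at [ 0.5127 -0.3814  0.1436] clk 48.58
```

View pics/w53.png

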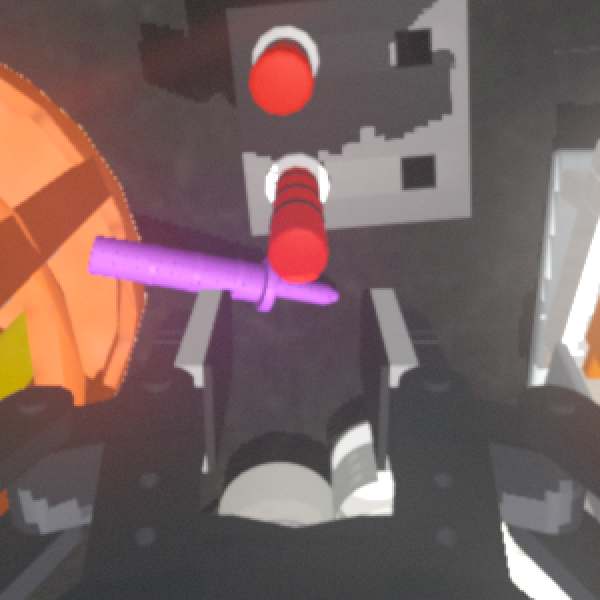

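```bash
python3 -m pendant '[[-0.02,-0.01,0.6,0,0.65],[-0.02,-0.01,1.02,0,0.65],[-0.02,-0.01,1.02,0,0.65],[-0.02,-0.01,1.02,0,0.95],[-0.02,-0.01,1.02,0,0.95]]' 30; python3 -m pendant '[[0,0,0,0,0.95],[0,0,0,0,0.95]]';python3 -m pendant '[[0,0,-1,0,0.95],[0,0,-2.2,0,0.95],[0,0,-3.4,0,0.95],[0,0.5,-3.5,0,0.95],[0,1,-3.5,0,0.95]]' 30; python3 - <<'E'
from h import *
ra(-40,240,43.6)
E
```

```text
clock: 49.25
position: [0.5141, -0.3836, 0.1054]
ee_rot: [0.048, 0.999, -0.0, 0.001]
ft_force: [-0.7, 2.4, 4.4]
grip_width: 0.048
clock: 49.5
position: [0.5142, -0.3834, 0.1053]
ee_rot: [0.048, 0.999, -0.0, 0.001]
ft_force: [-0.6, 1.8, 6.9]
grip_width: 0.054
clock: 50.12
position: [0.5174, -0.3434, 0.2451]
ee_rot: [0.048, 0.999, -0.0, 0.001]
ft_force: [0.2, 0.2, 0.3]
grip_width: 0.047
shift [-0.183  7.667  0.124] turn -0.0  at [ 0.5174 -0.3434  0.2451] clk 50.12
```

```bash
python3 - <<'E'
from h import *
p,d,c=grab("wrist");save(p,"w54.png")
p,d,c=grab("scene");save(p,"s54.png",(330,230,560,400),3)
E
```

```text
(no output)
```

View pics/w54.png

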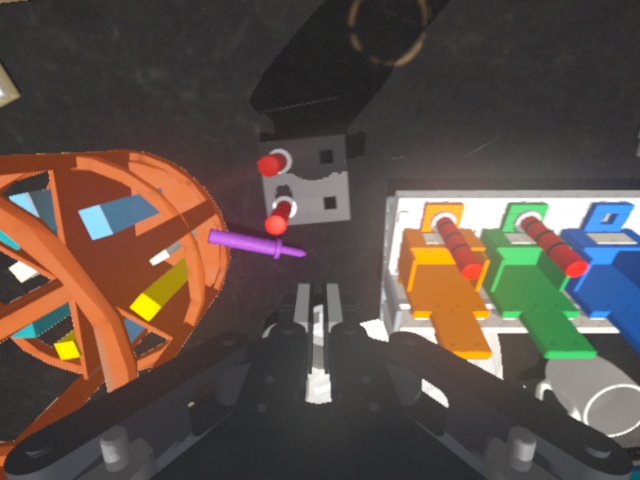

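View pics/s54.png

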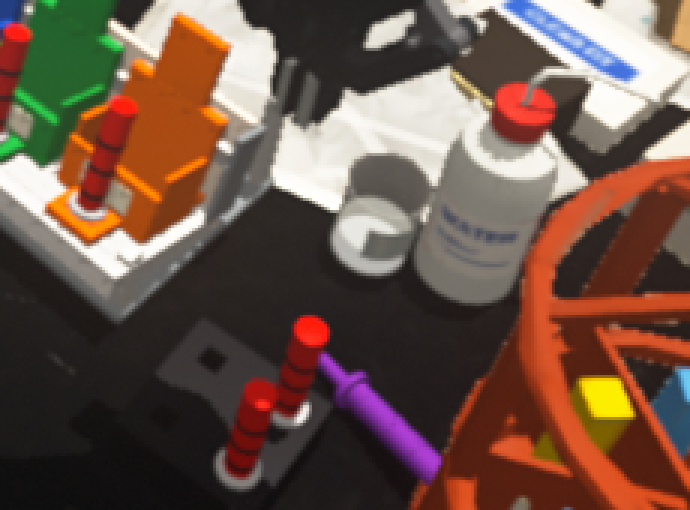

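```bash
python3 - <<'E'
from h import *
to([.495,-.38,.24],np.pi+RYAW)
E
python3 -m pendant '[[0.5,-1,0,0,0.5],[0.55,-1,0,0,0.5],[0.55,-1,0,0,0.5],[0.55,-1,0,0,0.5]]' 25; python3 - <<'E'
from h import *
to([.495,-.38,.24],np.pi+RYAW)
p,d,c=grab("wrist");save(p,"w55.png",(170,40,470,340),2)
np.savez('pics/w55.npz',p=p,d=d,pos=c['position'],rot=c['rotation'],k=[c['vfov'],c['cx'],c['cy']])
E
```

```text
shift [ 0.493 -1.019  0.106] turn 0.03  at [ 0.5184 -0.3412  0.2443] clk 50.23
clock: 50.72
position: [0.4922, -0.3804, 0.2438]
ee_rot: [0.047, 0.999, 0.0, 0.0]
ft_force: [-0.3, -0.0, 0.0]
grip_width: 0.502
shift [-0.068  0.016  0.095] turn 0.02  at [ 0.4922 -0.3804  0.2438] clk 50.73
```

View pics/w55.png

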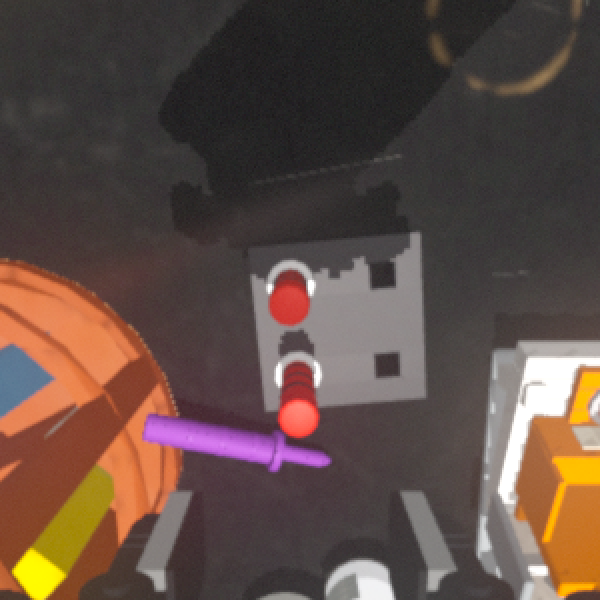

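```bash
python3 - <<'E'
from h import *
p,d,c=load("pics/w55.npz")
z=lambda u,v:np.array([u/2+170,v/2+40])
for n,t,b in[("FR",(289,302),(291,284)),("BR",(299,418),(298,372))]:
    print(n,"top",ray(z(*t),c,.13)[0].round(4),"collar",ray(z(*b),c,.05)[0].round(4))
print("hole BL",ray(z(387,364),c,.045),"FL",ray(z(382,275),c,.045))
E
```

```text
FR top [ 0.4607 -0.3806  0.13  ] collar [ 0.4621 -0.3803  0.05  ]
BR top [ 0.5124 -0.3812  0.13  ] collar [ 0.511  -0.3812  0.05  ]
hole BL [[ 0.51232538 -0.3307886   0.045     ]] FL [[ 0.46248775 -0.33069007  0.045     ]]
```

```bash
python3 -m pendant '[[-0.5,-0.03,0.5,0,0.65],[-0.5,-0.03,1.2,0,0.65],[-0.5,-0.03,1.8,0,0.65],[-0.5,-0.03,1.8,0,0.65]]' 25;  python3 - <<'E'
from h import *
to([.5128,-.382,.094],np.pi+RYAW)
p,d,c=grab("wrist");save(p,"w56.png",(170,140,470,440),2)
E
```

```text
clock: 51.28
position: [0.5113, -0.3827, 0.1704]
ee_rot: [0.047, 0.999, 0.001, -0.001]
ft_force: [0.3, 0.7, 0.1]
grip_width: 0.347
shift [-0.041  0.019  1.909] turn 0.01  at [ 0.5113 -0.3827  0.1704] clk 51.27
```

View pics/w56.png

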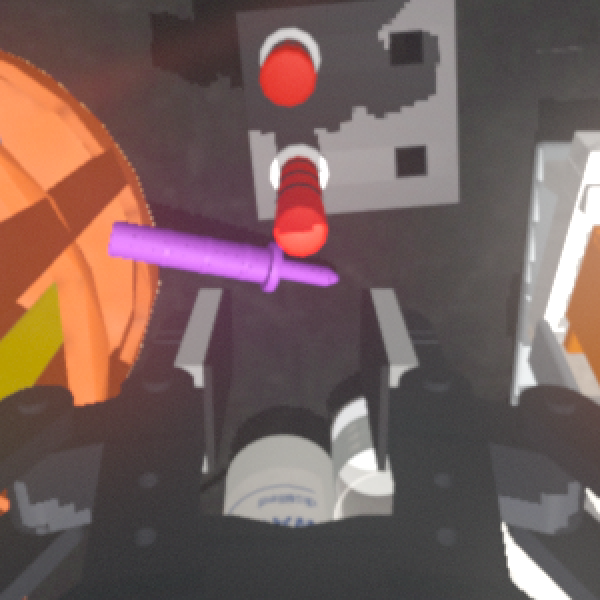

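```bash
python3 -m pendant '[[-0.02,0.01,0.7,0,0.65],[-0.02,0.01,1.4,0,0.65],[-0.02,0.01,1.9,0,0.65],[-0.02,0.01,1.9,0,0.65]]' 25; python3 -m pendant '[[0,0,0,0,0.65],[0,0,0,0,0.65]]';  python3 - <<'E'
from h import *
to([.5128,-.382,.094],np.pi+RYAW)
p,d,c=grab("wrist");save(p,"w57.png",(170,140,470,440),2)
E
```

```text
clock: 51.82
position: [0.5121, -0.3833, 0.0955]
ee_rot: [0.048, 0.999, 0.0, -0.001]
ft_force: [0.2, -0.1, -0.3]
grip_width: 0.351
clock: 52.08
position: [0.5127, -0.3842, 0.0971]
ee_rot: [0.048, 0.999, -0.0, 0.001]
ft_force: [-0.2, 0.0, -0.0]
grip_width: 0.348
shift [0.002 0.055 0.077] turn 0.0  at [ 0.5127 -0.3842  0.0971] clk 52.08
```

View pics/w57.png

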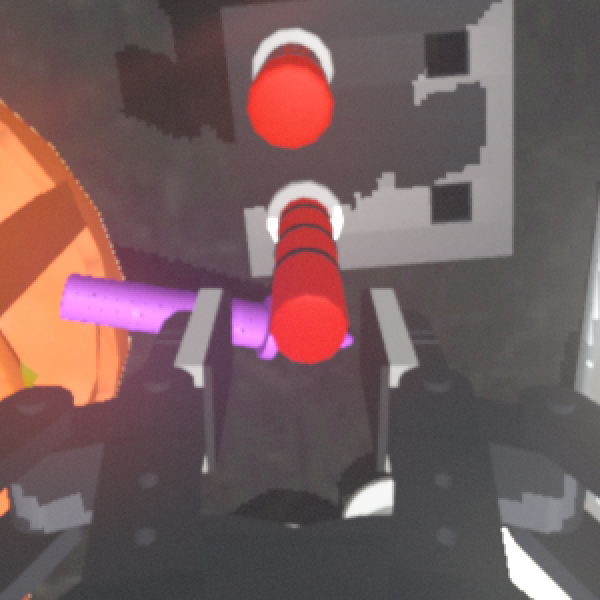

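```bash
python3 -m pendant '[[0,0.06,0.08,0,0.65],[0,0.06,0.08,0,0.7],[0,0.06,0.08,0,0.8],[0,0.06,0.08,0,0.9],[0,0.06,0.08,0,0.95]]' 30; python3 -m pendant '[[0,0,0,0,0.95],[0,0,0,0,0.95],[0,0,0,0,0.95]]'; python3 - <<'E'
from h import *
p,d,c=grab("wrist");save(p,"w58.png",(170,140,470,440),2)
E
```

```text
clock: 52.75
position: [0.5124, -0.3814, 0.0927]
ee_rot: [0.048, 0.999, 0.0, 0.0]
ft_force: [-0.0, -0.2, -0.0]
grip_width: 0.192
clock: 53.12
position: [0.5125, -0.3813, 0.0927]
ee_rot: [0.048, 0.999, 0.0, 0.0]
ft_force: [0.3, 0.2, 0.8]
grip_width: 0.193
```

View pics/w58.png

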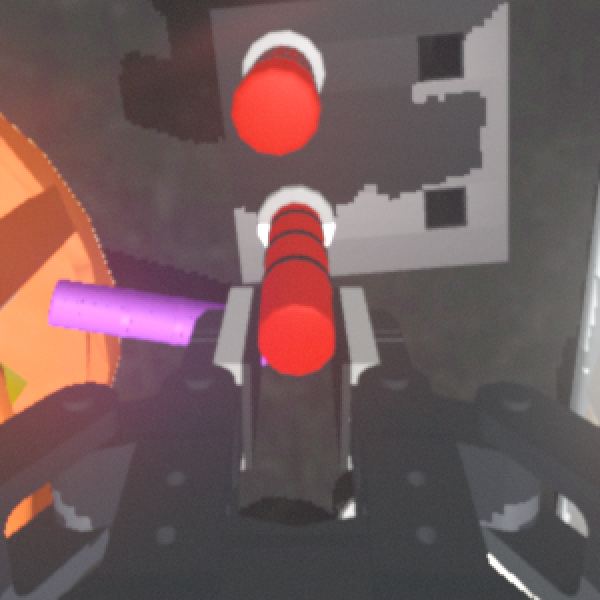

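```bash
python3 -m pendant '[[0,0,-1,0,0.95],[0,0,-2.2,0,0.95],[0,0,-3.4,0,0.95],[0.4,0.5,-3.5,0,0.95],[0.8,1,-3.5,0,0.95]]' 25; python3 - <<'E'
from h import *
ra(-60,232,43.6)
E
```

```text
clock: 53.8
position: [0.484, -0.3385, 0.2332]
ee_rot: [0.048, 0.999, -0.0, 0.0]
ft_force: [0.2, 0.8, -0.1]
grip_width: 0.191
shift [-0.525  7.626  0.028] turn -0.0  at [ 0.484  -0.3385  0.2332] clk 53.8
```

```bash
python3 -m pendant '[[0,1.4,0,0,0.95],[0,2.8,0,0,0.95],[0,4.2,0,0,0.95],[-0.3,5.6,0,0,0.95],[-0.5,7,0,0,0.95]]' 25; python3 - <<'E'
from h import *
ra(-40,180,43.6)
p,d,c=grab("wrist");save(p,"w59.png",(170,100,470,400),2)
E
```

```text
clock: 54.42
position: [0.5312, -0.0594, 0.2329]
ee_rot: [0.047, 0.999, 0.001, 0.0]
ft_force: [1.3, -0.5, -1.0]
grip_width: 0.192
shift [-0.52   0.566  1.323] turn 0.01  at [ 0.5312 -0.0594  0.2329] clk 54.42
```

View pics/w59.png

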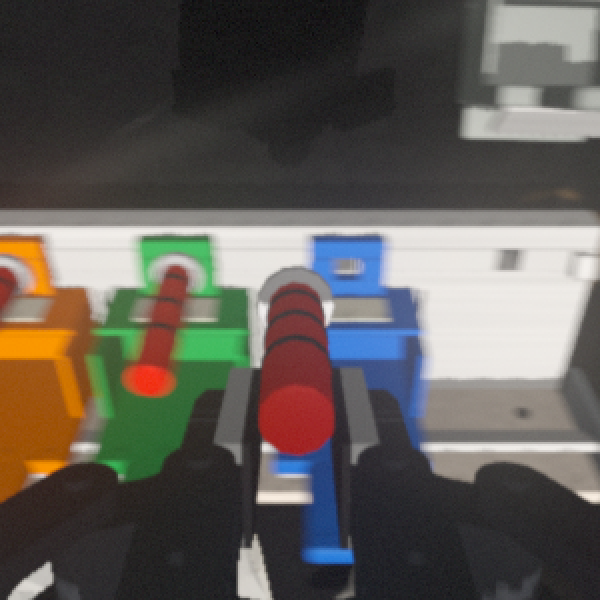

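```bash
python3 -m pendant '[[-0.2,0.4,0.3,0,0.95],[-0.52,0.57,0.8,0,0.95],[-0.52,0.57,1.3,0,0.95],[-0.52,0.57,1.5,0,0.95],[-0.52,0.57,1.5,0,0.95]]' 25;python3 -m pendant '[[0,0,0,0,0.95],[0,0,0,0,0.95]]'; python3 - <<'E'
from h import *
ra(-40,158.5,43.6)
p,d,c=grab("wrist");save(p,"w60.png",(220,120,420,320),3)
E
```

```text
clock: 55.1
position: [0.5532, -0.0416, 0.1726]
ee_rot: [0.048, 0.999, 0.0, -0.0]
ft_force: [-0.1, 0.5, 0.4]
grip_width: 0.189
clock: 55.35
position: [0.5541, -0.041, 0.1734]
ee_rot: [0.048, 0.999, 0.0, 0.0]
ft_force: [0.3, -0.8, 0.6]
grip_width: 0.191
shift [0.006 0.053 0.372] turn 0.0  at [ 0.5541 -0.041   0.1734] clk 55.35
```

View pics/w60.png

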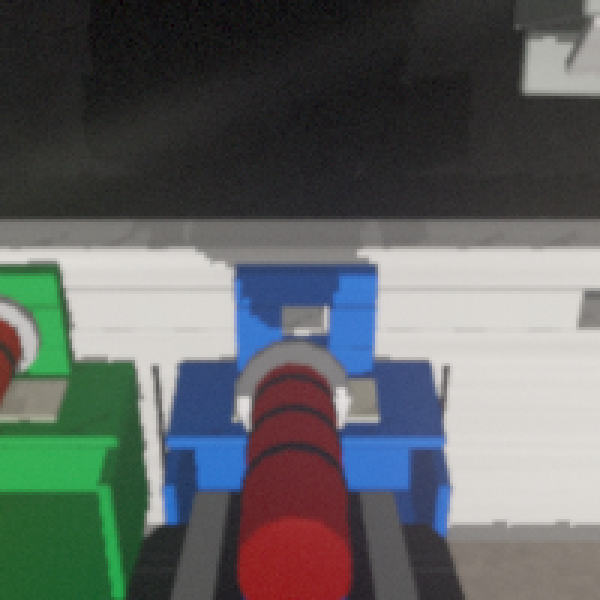

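```bash
python3 -m pendant '[[0,0.08,0.1,0,0.95],[0,0.08,0.3,0,0.95],[0,0.08,0.3,0,0.95],[0,0.08,0.3,0,0.95]]' 25; python3 - <<'E'
from h import *
ra(-40,158.5,43.6)
p,d,c=grab("wrist");save(p,"w61.png",(220,120,420,320),3)
t,M,o=tool()
f=lambda P:(proj(P,c)-[220,120])*3
print([f(t+M[:,2]*.0817-M[:,2]*z).round(0) for z in(0,.034,.119)],f(r2w([-.0445,.0443,.008])))
E
```

```text
clock: 55.9
position: [0.5541, -0.0379, 0.1607]
ee_rot: [0.048, 0.999, -0.0, -0.0]
ft_force: [0.4, -0.1, -0.5]
grip_width: 0.192
shift [-0.002 -0.023  0.054] turn 0.0  at [ 0.5541 -0.0379  0.1607] clk 55.9
[array([295., 351.]), array([295., 392.]), array([297., 571.])] [294.20507222 337.5385957 ]
```

View pics/w61.png

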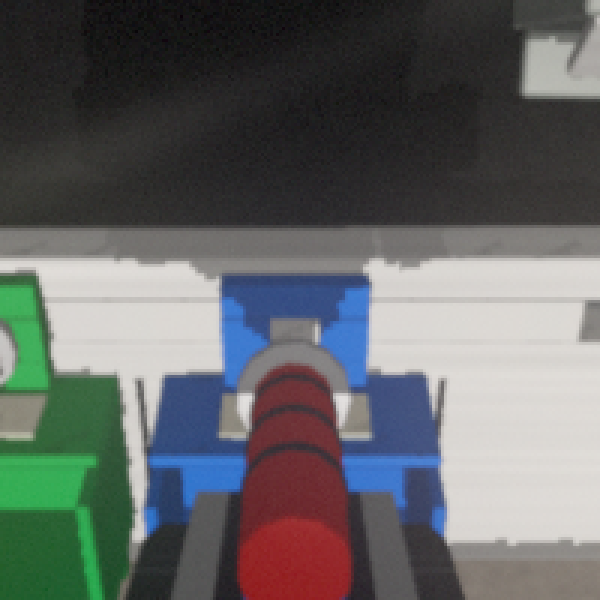

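```bash
python3 -m pendant '[[0,0,0.2,0,0.95],[0,0,0.35,0,0.95],[0,0,0.51,0,0.95],[0,0,0.51,0,0.95]]' 25; python3 - <<'E'
from h import *
ra(-40,140,43.6)
p,d,c=grab("wrist");save(p,"w62.png",(220,120,420,320),3)
E
python3 -m pendant '[[-0.18,0,0.0,0,0.95],[-0.36,0,0.02,0,0.95],[-0.54,0,0.04,0,0.95],[-0.7,0,0.08,0,0.95],[-0.7,0,0.08,0,0.95]]' 25; python3 - <<'E'
from h import *
ra(-19.8,110.2,43.6)
p,d,c=grab("wrist");save(p,"w63.png",(220,70,420,320),2.4)
E
```

```text
clock: 56.45
position: [0.5538, -0.0377, 0.1397]
ee_rot: [0.048, 0.999, -0.0, -0.0]
ft_force: [0.3, 0.2, -1.3]
grip_width: 0.193
shift [-0.01  -0.026 -0.007] turn 0.0  at [ 0.5538 -0.0377  0.1397] clk 56.45
clock: 57.12
position: [0.5824, -0.0406, 0.137]
ee_rot: [0.048, 0.999, -0.0, -0.0]
ft_force: [-1.3, 0.2, 2.4]
grip_width: 0.193
shift [ 0.204 -0.022  0.67 ] turn 0.0  at [ 0.5824 -0.0406  0.137 ] clk 57.12
```

View pics/w63.png

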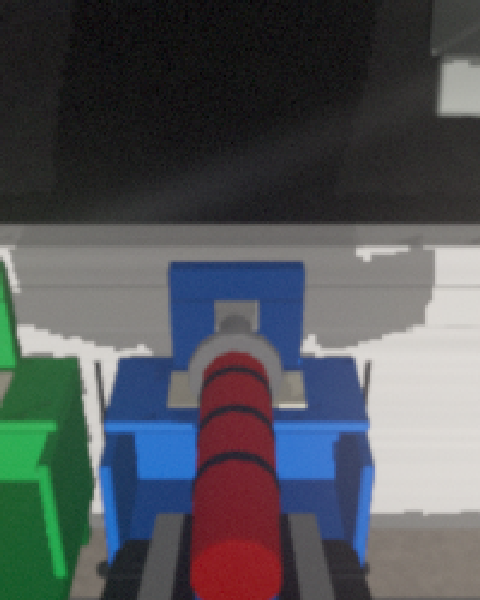

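```bash
python3 -m pendant '[[0.05,0,0.15,0,0.95],[0.09,0,0.3,0,0.95],[0.13,0,0.42,0,0.95],[0.17,0,0.56,0,0.95],[0.2,0,0.67,0,0.95]]' 25; python3 -m pendant '[[0.01,0,0.05,0,0.95],[0.02,0,0.07,0,0.95],[0.02,0,0.07,0,0.95]]' 25; python3 - <<'E'
from h import *
ra(-19.8,110.2,43.6)
p,d,c=grab("wrist");save(p,"w64.png",(220,70,420,320),2.4)
E
```

```text
clock: 57.8
position: [0.575, -0.0397, 0.1107]
ee_rot: [0.048, 0.999, 0.0, 0.001]
ft_force: [5.2, -0.2, 13.8]
grip_width: 0.192
clock: 58.18
position: [0.5764, -0.04, 0.1099]
ee_rot: [0.048, 0.999, 0.0, 0.003]
ft_force: [3.5, -0.2, 15.0]
grip_width: 0.187
shift [ 0.054 -0.023 -0.008] turn 0.01  at [ 0.5764 -0.04    0.1099] clk 58.17
```

View pics/w64.png

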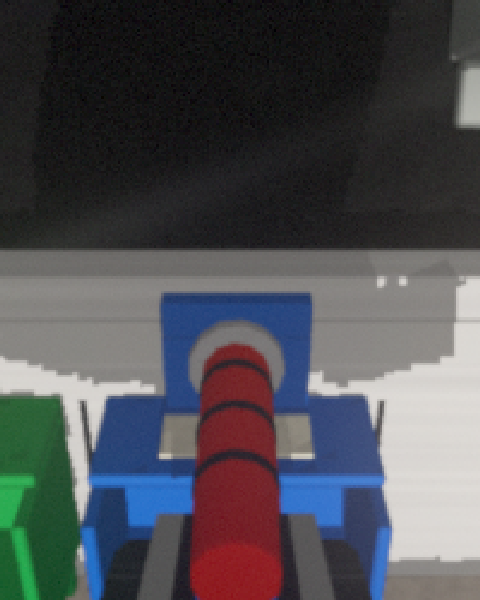

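Seated. Release, rise, and go to the grey bin.

```bash
python3 -m pendant '[[0,0,0,0,0.6],[0,0,0,0,0.6],[0,0,-0.6,0,0.6],[0,0,-1.5,0,0.6],[0.3,0,-3,0,0.5]]' 25; python3 - <<'E'
from h import *
to([.440,.094,.25],np.pi-.1)
p,d,c=grab("wrist");save(p,"w65.png")
np.savez('pics/w65.npz',p=p,d=d,pos=c['position'],rot=c['rotation'],k=[c['vfov'],c['cx'],c['cy']])
E
```

```text
clock: 58.85
position: [0.5605, -0.038, 0.2273]
ee_rot: [0.047, 0.999, -0.001, -0.001]
ft_force: [0.2, 0.9, 1.7]
grip_width: 0.502
shift [ 3.312  2.998 -0.563] turn 0.05  at [ 0.5605 -0.038   0.2273] clk 58.85
```

View pics/w65.png

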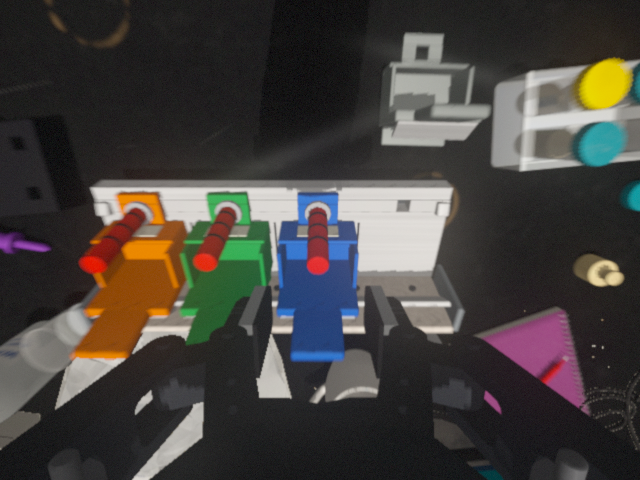

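```bash
python3 - <<'E'
from h import *
p,d,c=load("pics/w65.npz")
print("grey hole",ray((423,53),c,.007), "tab top mid",ray((460,110),c,.13),ray([(432,110),(488,112)],c,.13))
to([.456,.075,.25],np.pi-.05)
E
```

```text
grey hole [[0.4104879  0.08603541 0.007     ]] tab top mid [[0.47668557 0.07610998 0.13      ]] [[0.47468427 0.05531124 0.13      ]
 [0.48009704 0.09696857 0.13      ]]
shift [ 2.924  2.604 -0.384] turn -0.45  at [ 0.5623 -0.0401  0.2352] clk 58.9
```

```bash
python3 - <<'E'
from h import *
to([.4765,.076,.25],np.pi-.14)
E
python3 -m pendant '[[0.5,0.3,-0.4,0.1,0.3],[1.1,1.1,-0.4,0.2,0],[1.8,2,-0.4,0.4,0],[2.4,2.66,-0.37,0.4,0],[2.4,2.66,-0.37,0.4,0]]' 25; python3 -m pendant '[[0,0,0,0,0],[0,0,0,0,0]]'; python3 -c "
from h import *
to([.4765,.076,.25],np.pi-.14)
p,d,c=grab('wrist');save(p,'w66.png',(250,100,390,240),4.2)
np.savez('pics/w66.npz',p=p,d=d,pos=c['position'],rot=c['rotation'],k=[c['vfov'],c['cx'],c['cy']])
"
```

```text
shift [ 2.417  2.679 -0.381] turn 0.4  at [ 0.5623 -0.0401  0.2352] clk 58.9
clock: 59.52
position: [0.4744, 0.0797, 0.2421]
ee_rot: [0.066, 0.998, 0.002, -0.001]
ft_force: [0.5, -0.5, 0.6]
grip_width: 1.003
clock: 59.78
position: [0.4764, 0.0754, 0.2422]
ee_rot: [0.07, 0.998, -0.001, 0.0]
ft_force: [0.1, 0.2, -0.2]
grip_width: 0.997
shift [-0.001  0.016 -0.195] turn 0.0  at [0.4764 0.0754 0.2422] clk 59.77
```

View pics/w66.png

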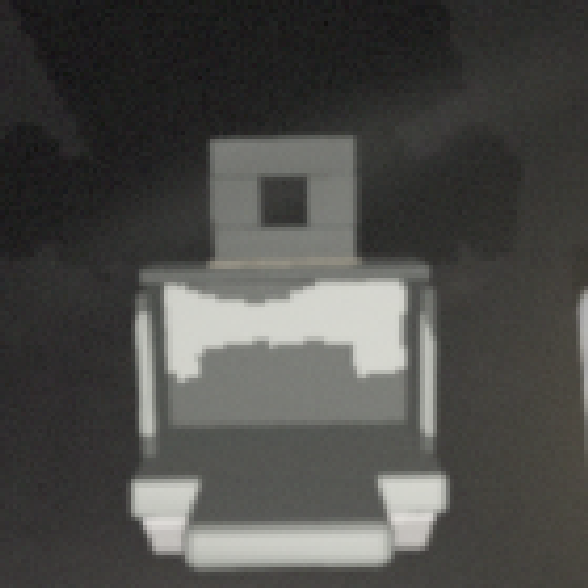

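```bash
python3 - <<'E'
from binpose import *
p,d,c=load("pics/w66.npz")
rep(c,(284,202),(187,548),(392,545),4.2,(250,100))
to([.4768,.0762,.093],np.pi-.135)
E
```

```text
hole [0.4123 0.0835 0.007 ] tab mid [0.4788 0.0755 0.13  ] len 0.0425 yaw edge -0.125 yaw hole-mid -0.121 dist 0.067
shift [-0.008  0.028  3.73 ] turn -0.05  at [0.4763 0.0754 0.2422] clk 59.83
```

```bash
python3 - <<'E'
from h import *
p,d,c=load("pics/w65.npz");P=cloud(d,c)
print(ray([(493,90),(493,90),(575,80)],c,.0),ray([(493,90),(525,80)],c,.08))
for q in[(498,130),(520,90),(580,140),(605,85)]: print(q,P[q[1],q[0]].round(3))
E
```

```text
[[ 4.52714834e-01  1.63957652e-01 -5.55111512e-17]
 [ 4.52714834e-01  1.63957652e-01 -5.55111512e-17]
 [ 4.51155818e-01  2.51899347e-01  0.00000000e+00]] [[0.46038025 0.12455873 0.08      ]
 [0.45498833 0.15172613 0.08      ]]
(498, 130) [0.495 0.161 0.02 ]
(520, 90) [0.46  0.163 0.054]
(580, 140) [0.508 0.174 0.122]
(605, 85) [0.469 0.189 0.12 ]
```

```bash
python3 -m pendant '[[-0.05,0.01,1.5,-0.16,0.2],[-0.05,0.01,2.6,-0.16,0.2],[-0.05,0.01,3.2,-0.16,0.2],[-0.05,0.01,3.2,-0.16,0.2]]'; python3 -c "
from h import *
to([.4785,.0757,.093],np.pi-.123)"
```

```text
clock: 60.32
position: [0.4773, 0.0748, 0.1131]
ee_rot: [0.062, 0.998, -0.002, -0.001]
ft_force: [0.0, -0.1, -0.1]
grip_width: 0.802
shift [-0.028  0.029  0.502] turn -0.0  at [0.4773 0.0748 0.1131] clk 60.33
```

```bash
python3 -m pendant '[[-0.02,0.02,0.5,0,0.2],[-0.02,0.02,0.5,0,0.5],[-0.02,0.02,0.5,0,0.7],[-0.02,0.02,0.5,0,0.7],[-0.02,0.02,0.5,0,0.7]]' 30; python3 -m pendant '[[0,0,0,0,0.7],[0,0,-1,0,0.7],[0,0,-2,0,0.7],[0,0,-3,0,0.7],[0,0,-3,0,0.7]]' 30;python3 -c "
from h import *
p,d,c=grab('wrist');save(p,'w67.png')
ra(14,190,132)"
```

```text
clock: 60.95
position: [0.4799, 0.0772, 0.0955]
ee_rot: [0.06, 0.998, 0.0, 0.001]
ft_force: [0.5, -2.5, 8.2]
grip_width: 0.499
clock: 61.58
position: [0.4802, 0.0782, 0.2167]
ee_rot: [0.06, 0.998, 0.003, 0.001]
ft_force: [-0.4, 0.1, -2.4]
grip_width: 0.497
shift [-3.505 -0.447  0.625] turn -0.22  at [0.4792 0.0783 0.215 ] clk 61.62
```

View pics/w67.png

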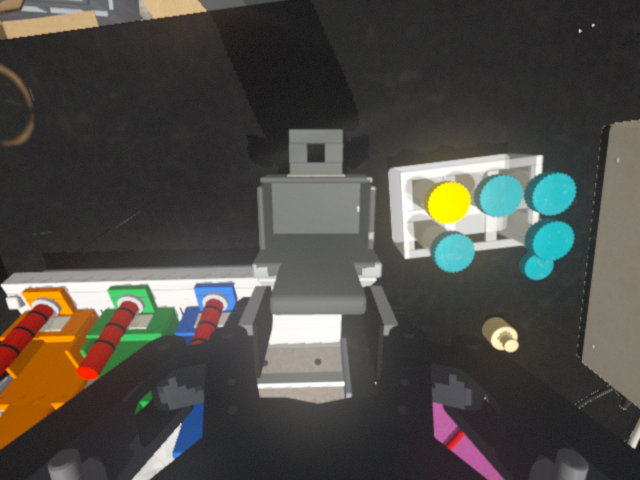

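```bash
python3 -m pendant '[[-0.8,-0.1,0.1,-0.1,0.7],[-1.7,-0.2,0.3,-0.22,0.7],[-2.6,-0.4,0.6,-0.22,0.7],[-3.4,-0.45,0.6,-0.22,0.7],[-3.45,-0.45,0.6,-0.22,0.7]]'; python3 -m pendant '[[0,0,0,0,0.7],[0,0,0,0,0.7]]'; python3 -c "
from h import *
ra(14,190,132)"
```

```text
clock: 62.25
position: [0.6145, 0.0391, 0.1863]
ee_rot: [0.051, 0.999, -0.003, -0.002]
ft_force: [-0.1, 0.1, -2.3]
grip_width: 0.497
clock: 62.5
position: [0.613, 0.0439, 0.1901]
ee_rot: [0.048, 0.999, 0.0, -0.0]
ft_force: [0.2, 0.1, -1.5]
grip_width: 0.498
shift [-0.082  0.01   0.004] turn -0.01  at [0.613  0.0439 0.1901] clk 62.5
```

```bash
python3 -m pendant '[[-0.08,0,0.4,0,0.7],[-0.08,0,0.7,0,0.7],[-0.08,0,0.95,0,0.7],[-0.08,0,1.1,0,0.7],[-0.08,0,1.1,0,0.7]]' 20; python3 -m pendant '[[0,0,-0.1,0,0.7],[0,0,-0.1,0,0.45],[0,0,0,0,0.44],[0,0,0.1,0,0.44],[0,0,0.1,0,0.44]]'; python3 -c "
from h import *
p,d,c=grab('wrist');save(p,'w68.png',(150,60,480,440),1.5)
ra(42.5,127,132)"
```

```text
clock: 63.12
position: [0.6225, 0.0382, 0.1514]
ee_rot: [0.05, 0.999, -0.002, 0.007]
ft_force: [9.8, -11.1, 26.1]
grip_width: 0.494
clock: 63.75
position: [0.6163, 0.043, 0.1415]
ee_rot: [0.049, 0.999, -0.0, -0.001]
ft_force: [0.3, 0.2, -0.1]
grip_width: 0.554
shift [-0.704  0.029  0.37 ] turn -0.01  at [0.6165 0.0429 0.1418] clk 63.8
```

View pics/w68.png

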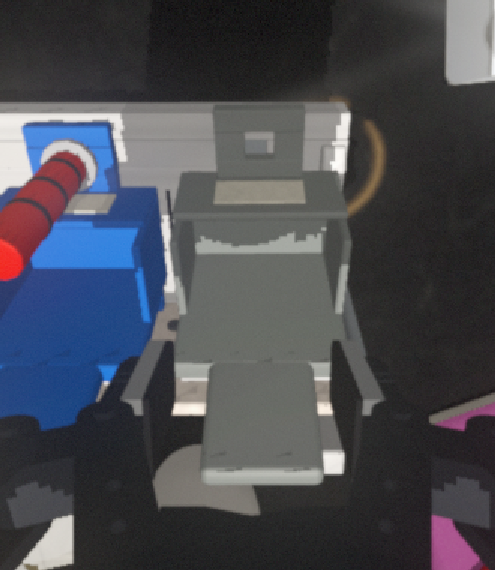

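```bash
python3 - <<'E'
from h import *
fit15(134,144,362,470,484)
from workcell import get_calibration
c=get_calibration("wrist")
z=lambda u,v:np.array([u/1.5+150,v/1.5+60])
print(rayr([z(259,144)],c,.008),rayr([z(217,108),z(304,108)],c,.008),rayr([z(204,470),z(322,470)],c,.125),"post",rayr([z(322,145),z(335,158),z(322,172)],c,-.002))
E
```

```text
[-12.516   4.105   0.425] [ 0.1 -0.4  0.1  0.1]
tab G: a,h 57.61837857565594 147.91211631930625 -> TCP h 123.91211631930625
[[-52. 134.   8.]] [[-68.7 114.9   8. ]
 [-68.6 154.2   8. ]] [[ 29.7 112.8 125. ]
 [ 29.9 156.  125. ]] post [[-47.9 165.1  -2. ]
 [-41.2 172.1  -2. ]
 [-33.8 166.2  -2. ]]
```

```bash
python3 -m pendant '[[0,0.08,-0.1,0,0.2],[-0.4,0.08,-0.1,0,0.2],[-0.9,0.08,0,0,0.2],[-1.08,0.08,0.3,0,0.2],[-1.08,0.08,0.44,0,0.2]]' 40;  python3 -m pendant '[[0,0,0,0,0.2],[0,0,0,0,0.5],[0,0,0,0,0.7],[0,0,0,0,0.7],[0,0,0,0,0.7]]' 40; python3 -c "
from h import *
ra(57.6,124,132)
p,d,c=grab('wrist');save(p,'w69.png',(150,60,480,440),1.5)"
```

```text
clock: 64.42
position: [0.6597, 0.0415, 0.1236]
ee_rot: [0.049, 0.999, -0.0, -0.001]
ft_force: [-0.3, -0.4, -0.7]
grip_width: 0.799
clock: 65.05
position: [0.6604, 0.0418, 0.1253]
ee_rot: [0.049, 0.999, 0.0, 0.0]
ft_force: [-1.3, 0.6, 5.8]
grip_width: 0.5
shift [ 0.013 -0.052  0.033] turn -0.01  at [0.6604 0.0418 0.1253] clk 65.05
```

View pics/w69.png

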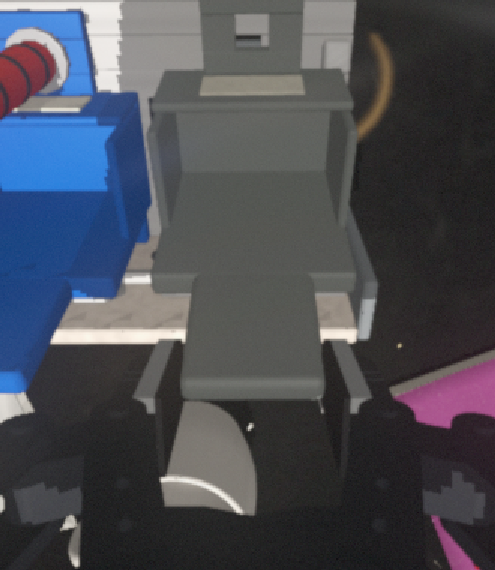

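```bash
python3 -m pendant '[[0.2,0,-0.15,0,0.7],[0.33,0,-0.2,0,0.7],[0.25,-0.05,-0.4,0,0.7],[0.19,-0.05,-0.57,0,0.7],[0.19,-0.05,-0.57,0,0.7]]' 40;  python3 - <<'E'
from h import *
ra(57.6-7.6,124+22.7,132)
p,d,c=grab("wrist");save(p,"w70.png",(150,60,480,440),1.5)
E
```

```text
clock: 65.72
position: [0.6526, 0.0404, 0.1478]
ee_rot: [0.049, 0.999, 0.0, 0.0]
ft_force: [0.1, 0.1, -1.7]
grip_width: 0.494
shift [0.011 0.003 0.027] turn -0.02  at [0.6526 0.0404 0.1478] clk 65.72
```

View pics/w70.png

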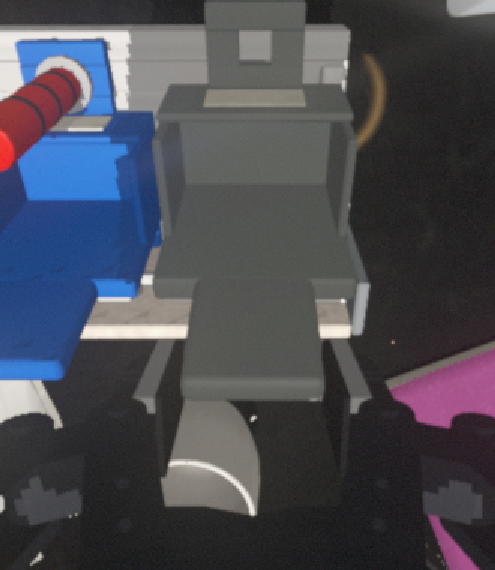

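```bash
python3 -m pendant '[[-0.2,0,0.06,0,0.7],[-0.38,0,0.12,0,0.7],[-0.38,0,0.12,0,0.7]]' 40; python3 - <<'E'
from h import *
ra(65.3,142,132)
E
python3 -m pendant '[[0.04,0,0.13,0,0.7],[0.08,0,0.26,0,0.7],[0.12,0,0.4,0,0.7],[0.15,0,0.5,0,0.7],[0.15,0,0.5,0,0.7]]' 40;  python3 -m pendant '[[0,0,0,0,0.7],[0,0,0,0,0.45],[0,0,0,0,0.4],[0,0,0,0,0.4]]';python3 - <<'E'
from h import *
ra(58,126,132)
p,d,c=grab("wrist");save(p,"w71.png",(150,40,480,420),1.5)
E
```

```text
clock: 66.15
position: [0.6678, 0.0387, 0.1421]
ee_rot: [0.049, 0.999, -0.0, -0.0]
ft_force: [-1.0, -0.9, -1.9]
grip_width: 0.504
shift [0.013 0.009 0.002] turn -0.02  at [0.6678 0.0387 0.1421] clk 66.15
clock: 66.78
position: [0.6626, 0.0397, 0.1239]
ee_rot: [0.049, 0.999, 0.0, 0.001]
ft_force: [0.6, -0.1, 5.2]
grip_width: 0.493
clock: 67.28
position: [0.6614, 0.0395, 0.1225]
ee_rot: [0.049, 0.999, 0.0, -0.0]
ft_force: [0.6, -0.4, 0.5]
grip_width: 0.601
shift [ 0.032  0.004 -0.087] turn -0.02  at [0.6614 0.0395 0.1225] clk 67.28
```

View pics/w71.png

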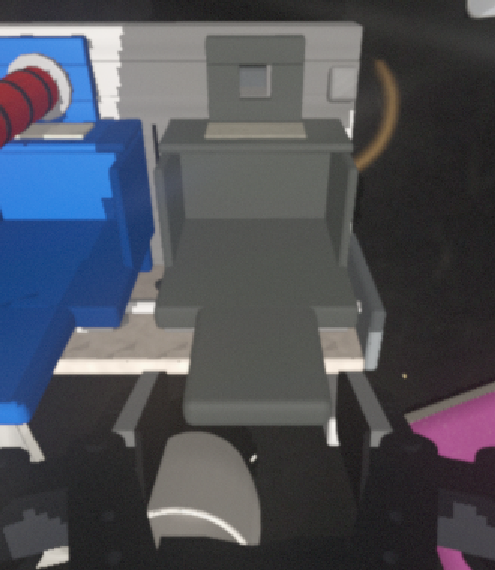

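```bash
python3 - <<'E'
from h import *
p,d,c=grab("wrist");save(p,"w71z.png",(250,40,400,160),5)
z=lambda u,v:np.array([u/1.5+150,v/1.5+40])
print("hole",rayr(z(255,81),c,.008),"tongue front",rayr([z(207,37),z(305,37)],c,.008),"tab82",rayr([z(197,310),z(320,310)],c,.082),rayr([z(186,402),z(330,402)],c,.13),"end stop edge",rayr(z(361,30),c,-.002))
print((proj(r2w([-.044,.132,-.002]),c)-[250,40])*5)
E
```

```text
hole [[-44.8 133.    8. ]] tongue front [[-61.2 113.8   8. ]
 [-61.1 152.9   8. ]] tab82 [[ 20.  111.4  82. ]
 [ 20.1 156.3  82. ]] [[ 18.7 112.7 130. ]
 [ 18.8 153.6 130. ]] end stop edge [[-62.6 176.9  -2. ]]
[341.90993017 262.51048602]
```

View pics/w71z.png

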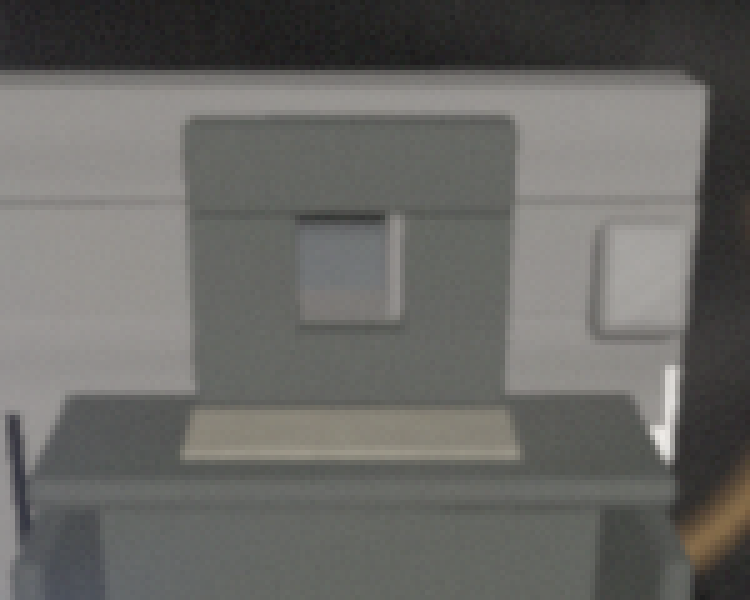

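```bash
python3 -m pendant '[[0,0,0,0,0.6],[0,0,0,0,0.7],[0,0,0,0,0.7],[0,-0.045,-0.03,0,0.7],[0,-0.045,-0.03,0,0.7]]' 20;  python3 - <<'E'
from h import *
p,d,c=grab("wrist");save(p,"w72.png",(250,40,400,160),5)
E
```

```text
clock: 68.0
position: [0.6612, 0.0374, 0.1238]
ee_rot: [0.049, 0.999, -0.0, -0.0]
ft_force: [-1.2, -0.2, -0.8]
grip_width: 0.502
```

View pics/w72.png

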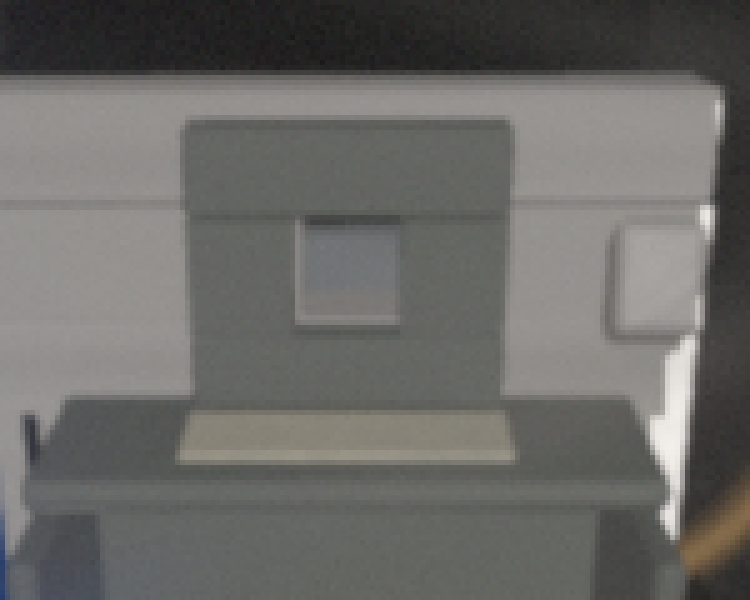

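```bash
python3 -m pendant '[[0,0,0,0,0.5],[0,0,0,0,0.35],[0,0,-1,0,0.35],[0,0,-2.5,0,0.4],[1,-1,-3,0,0.5]]' 25; python3 - <<'E'
from h import *
p,d,c=grab("wrist");save(p,"w73.png",(150,40,480,420),1.5)
to([.462,-.381,.24],np.pi+RYAW)
E
```

```text
clock: 68.68
position: [0.6207, 0.0038, 0.2477]
ee_rot: [0.046, 0.999, -0.001, 0.003]
ft_force: [-1.4, -1.4, 1.0]
grip_width: 0.504
shift [ 2.83  -9.717  0.217] turn -0.08  at [ 0.6148 -0.0061  0.2489] clk 68.72
```

View pics/w73.png

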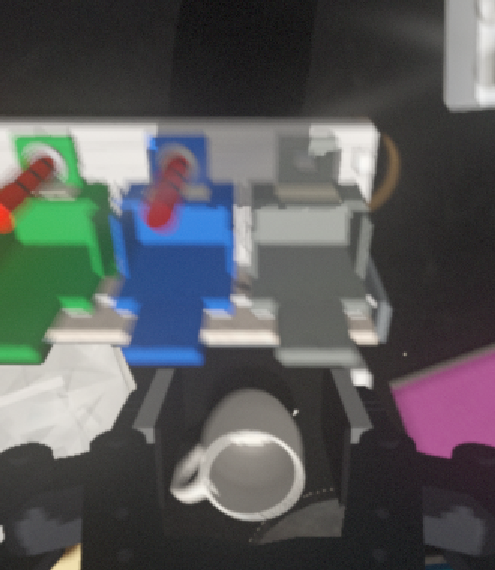

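```bash
python3 -m pendant '[[0.5,-1.4,0,0,0.6],[1,-2.8,0,0,0.6],[1.5,-4.2,0,0,0.6],[2,-5.6,0,0,0.65],[2.4,-7,0,0,0.65]]' 25; python3 - <<'E'
from h import *
to([.462,-.381,.2],np.pi+RYAW)
E
```

```text
clock: 69.35
position: [0.4939, -0.269, 0.2443]
ee_rot: [0.049, 0.999, 0.0, 0.001]
ft_force: [0.9, 0.5, -0.4]
grip_width: 0.345
shift [ 0.524 -2.865  1.103] turn -0.01  at [ 0.4939 -0.269   0.2443] clk 69.35
```

```bash
python3 -m pendant '[[0.3,-1.4,0,0,0.65],[0.5,-2.8,0.2,0,0.65],[0.5,-2.8,1,0,0.65],[0.5,-2.8,1.3,0,0.65],[0.5,-2.8,1.3,0,0.65]]' 25; python3 -m pendant '[[0,0,0,0,0.65],[0,0,0,0,0.65]]'; python3 - <<'E'
from h import *
to([.462,-.381,.093],np.pi+RYAW)
p,d,c=grab("wrist");save(p,"w74.png",(170,140,470,440),2)
np.savez('pics/w74.npz',p=p,d=d,pos=c['position'],rot=c['rotation'],k=[c['vfov'],c['cx'],c['cy']])
E
```

```text
clock: 69.97
position: [0.4646, -0.3759, 0.1917]
ee_rot: [0.048, 0.999, 0.0, -0.0]
ft_force: [-0.3, -0.2, 0.3]
grip_width: 0.349
clock: 70.22
position: [0.4649, -0.3767, 0.1928]
ee_rot: [0.048, 0.999, -0.0, 0.001]
ft_force: [0.8, -0.4, 0.6]
grip_width: 0.352
shift [ 0.064 -0.113  2.495] turn -0.0  at [ 0.4649 -0.3767  0.1928] clk 70.22
```

View pics/w74.png

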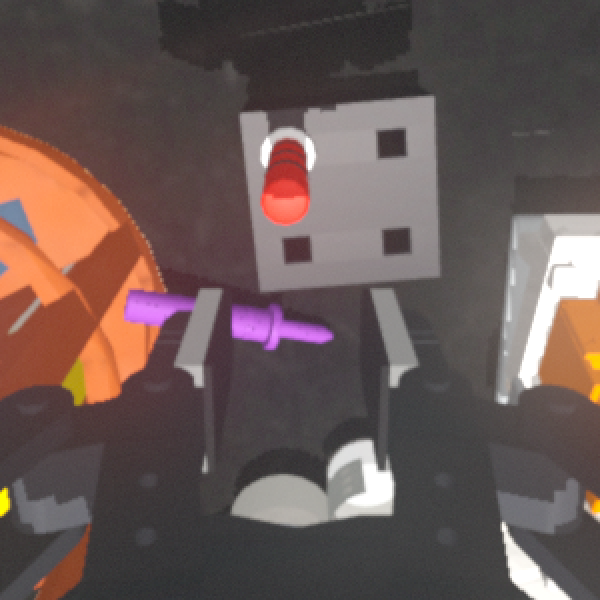

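```bash
python3 -m pendant '[[0.06,-0.1,0.7,0,0.65],[0.06,-0.1,1.4,0,0.65],[0.06,-0.1,2,0,0.65],[0.06,-0.1,2.5,0,0.65],[0.06,-0.1,2.5,0,0.65]]' 25; python3 -m pendant '[[0,0,0,0,0.65],[0,0,0,0,0.65]]'; python3 - <<'E'
from h import *
to([.462,-.381,.093],np.pi+RYAW)
p,d,c=grab("wrist");save(p,"w75.png",(170,140,470,440),2)
E
```

```text
clock: 70.9
position: [0.4609, -0.3802, 0.091]
ee_rot: [0.049, 0.999, 0.0, -0.001]
ft_force: [0.1, 0.8, -0.0]
grip_width: 0.351
clock: 71.15
position: [0.4618, -0.3812, 0.0929]
ee_rot: [0.049, 0.999, -0.0, 0.001]
ft_force: [-0.3, 1.1, -0.3]
grip_width: 0.351
shift [-0.005  0.005 -0.003] turn -0.01  at [ 0.4618 -0.3812  0.0929] clk 71.15
```

View pics/w75.png

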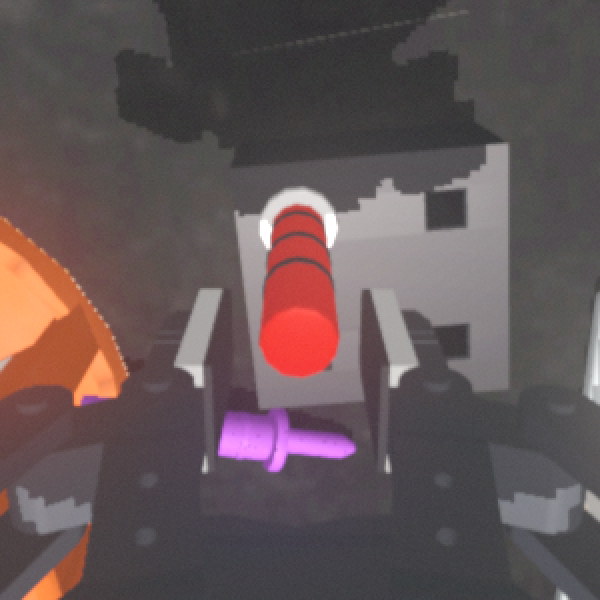

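Well centred. Close, lift and carry to station 4.

```bash
python3 -m pendant '[[0,0,0,0,0.75],[0,0,0,0,0.9],[0,0,0,0,0.95],[0,0,0,0,0.95],[0,0,0,0,0.95]]' 30; python3 -m pendant '[[0,0,0,0,0.95],[0,0,-1,0,0.95],[0,0,-2.2,0,0.95],[0,0,-3.4,0,0.95],[0,0.8,-3.6,0,0.95]]' 25; python3 - <<'E'
from h import *
ra(-70,234,131.5)
E
```

```text
clock: 71.82
position: [0.4616, -0.3809, 0.0923]
ee_rot: [0.049, 0.999, -0.0, 0.0]
ft_force: [-0.7, 0.9, 5.6]
grip_width: 0.192
clock: 72.45
position: [0.4638, -0.3518, 0.2389]
ee_rot: [0.051, 0.999, -0.002, 0.002]
ft_force: [-0.7, 0.8, -1.5]
grip_width: 0.191
shift [-0.686 10.207  0.094] turn -0.06  at [ 0.4638 -0.3518  0.2389] clk 72.45
```

```bash
python3 -m pendant '[[0,1.4,0,0,0.95],[0,2.8,0,0,0.95],[-0.1,4.2,0,0,0.95],[-0.3,5.6,0,0,0.95],[-0.5,7,0,0,0.95]]' 25; python3 -m pendant '[[0,1,0,0,0.95],[-0.1,2,0,0,0.95],[-0.1,3,0,0,0.95],[-0.1,3,0,0,0.95]]'; python3 - <<'E'
from h import *
ra(-40,173,131.5)
E
```

```text
clock: 73.08
position: [0.5115, -0.0701, 0.2358]
ee_rot: [0.048, 0.999, 0.001, 0.0]
ft_force: [0.9, 0.2, -0.2]
grip_width: 0.191
clock: 73.58
position: [0.527, 0.0504, 0.2353]
ee_rot: [0.046, 0.999, -0.0, -0.0]
ft_force: [0.0, -0.9, 0.3]
grip_width: 0.194
shift [-0.889  0.04   1.558] turn 0.04  at [0.527  0.0504 0.2353] clk 73.58
```

```bash
python3 -m pendant '[[-0.4,0.04,0.3,0,0.95],[-0.89,0.04,0.8,0,0.95],[-0.89,0.04,1.3,0,0.95],[-0.89,0.04,1.5,0,0.95],[-0.89,0.04,1.5,0,0.95]]' 25; python3 -m pendant '[[0,0,0,0,0.95],[0,0,0,0,0.95]]'; python3 - <<'E'
from h import *
ra(-40,160.5,131.5)
p,d,c=grab("wrist");save(p,"w76.png",(220,120,420,320),3)
E
```

```text
clock: 74.2
position: [0.5621, 0.0448, 0.1758]
ee_rot: [0.049, 0.999, 0.0, -0.0]
ft_force: [0.4, 0.3, -0.4]
grip_width: 0.193
clock: 74.45
position: [0.563, 0.0452, 0.1766]
ee_rot: [0.049, 0.999, 0.0, 0.0]
ft_force: [-0.4, -0.3, -0.1]
grip_width: 0.189
shift [0.021 0.085 0.403] turn -0.01  at [0.563  0.0452 0.1766] clk 74.45
```

View pics/w76.png

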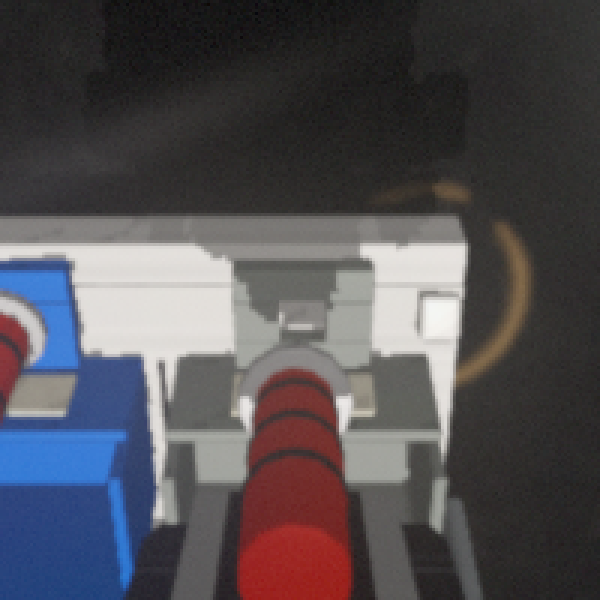

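```bash
python3 -m pendant '[[0.02,0.055,0.1,0,0.95],[0.02,0.055,0.4,0,0.95],[0.02,0.055,0.4,0,0.95],[0.02,0.055,0.4,0,0.95]]' 25; python3 - <<'E'
from h import *
ra(-40,140,131.5)
p,d,c=grab("wrist");save(p,"w77.png",(220,120,420,320),3)
E
```

```text
clock: 75.0
position: [0.5622, 0.0471, 0.1598]
ee_rot: [0.049, 0.999, -0.0, -0.0]
ft_force: [0.2, 0.1, 0.4]
grip_width: 0.186
shift [-0.004  0.041  0.496] turn -0.02  at [0.5622 0.0471 0.1598] clk 75.0
```

View pics/w77.png

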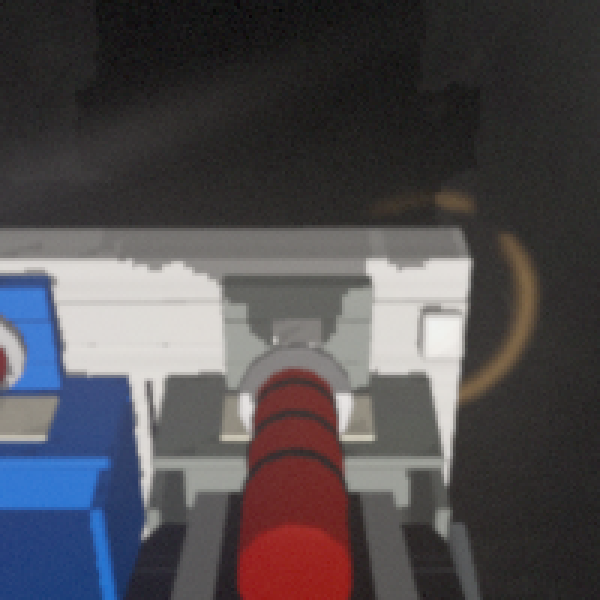

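```bash
python3 -m pendant '[[0,0.015,0.2,0,0.95],[0,0.015,0.35,0,0.95],[0,0.015,0.5,0,0.95],[0,0.015,0.5,0,0.95]]' 25; python3 -m pendant '[[-0.18,0,0.0,0,0.95],[-0.36,0,0.02,0,0.95],[-0.54,0,0.04,0,0.95],[-0.7,0,0.08,0,0.95],[-0.7,0,0.08,0,0.95]]' 25; python3 - <<'E'
from h import *
ra(-19.8,110.2,132)
p,d,c=grab("wrist");save(p,"w78.png",(220,70,420,320),2.4)
E
```

```text
clock: 75.55
position: [0.562, 0.0478, 0.1394]
ee_rot: [0.049, 0.999, -0.0, -0.0]
ft_force: [-0.1, 0.5, -1.1]
grip_width: 0.192
clock: 76.18
position: [0.5907, 0.0449, 0.1367]
ee_rot: [0.049, 0.999, -0.0, 0.0]
ft_force: [-1.2, 0.1, 2.5]
grip_width: 0.188
shift [0.205 0.04  0.661] turn -0.02  at [0.5907 0.0449 0.1367] clk 76.17
```

View pics/w78.png

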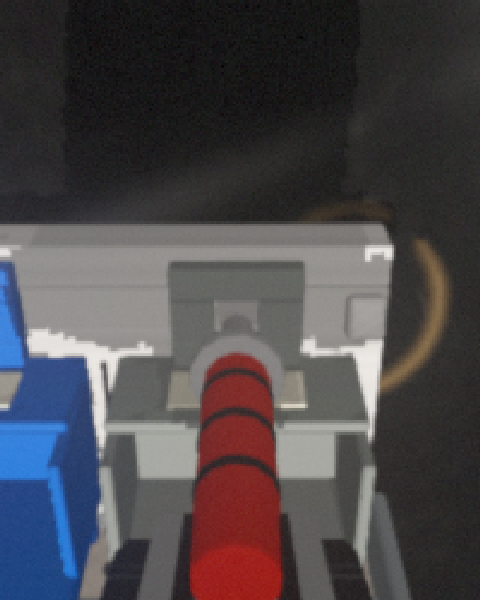

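```bash
python3 -m pendant '[[0.05,0,0.15,0,0.95],[0.09,0,0.3,0,0.95],[0.13,0,0.42,0,0.95],[0.17,0,0.56,0,0.95],[0.2,0,0.67,0,0.95]]' 25; python3 -m pendant '[[0.01,0,0.05,0,0.95],[0.02,0,0.07,0,0.95],[0.02,0,0.07,0,0.95]]' 25; python3 - <<'E'
from h import *
ra(-19.8,110.2,132)
p,d,c=grab("wrist");save(p,"w79.png",(220,70,420,320),2.4)
E
```

```text
clock: 76.85
position: [0.583, 0.0459, 0.1103]
ee_rot: [0.049, 0.999, 0.0, 0.001]
ft_force: [5.0, -0.5, 17.1]
grip_width: 0.185
clock: 77.22
position: [0.5845, 0.0458, 0.1095]
ee_rot: [0.049, 0.999, 0.0, 0.003]
ft_force: [4.4, -0.0, 13.6]
grip_width: 0.189
shift [ 0.048  0.032 -0.019] turn -0.02  at [0.5845 0.0458 0.1095] clk 77.22
```

View pics/w79.png

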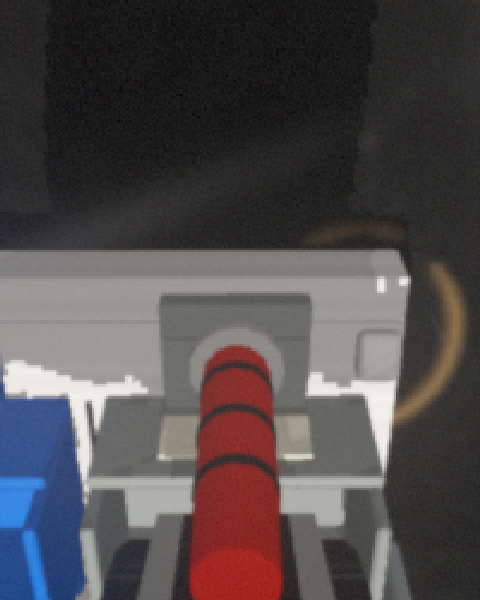

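```bash
python3 -m pendant '[[0,0,0,0,0.6],[0,0,0,0,0.6],[0,0,-0.6,0,0.6],[0,0,-1.5,0,0.6],[0.3,0,-3,0,0.5]]' 25; python3 -m pendant '[[0.6,-0.8,-1,0,0.5],[1.2,-1.8,-2,0,0.5],[1.8,-2.8,-2.5,0,0.5],[2.2,-3,-2.5,0,0.5],[2.2,-3,-2.5,0,0.5]]'; python3 -m pendant '[[0,0,0,0,0.5],[0,0,0,0,0.5]]'; python3 - <<'E'
from h import *
p,d,c=grab("wrist");save(p,"w80.png")
np.savez('pics/w80.npz',p=p,d=d,pos=c['position'],rot=c['rotation'],k=[c['vfov'],c['cx'],c['cy']])
p,d,c=grab("scene");save(p,"s80.png",(200,140,500,365),2.6)
p,d,c=grab("top");save(p,"t80.png",(160,150,500,370),2.3)
np.savez('pics/t80.npz',p=p,d=d,pos=c['position'],rot=c['rotation'],k=[c['vfov'],c['cx'],c['cy']])
E
```

```text
clock: 77.9
position: [0.5685, 0.0473, 0.2268]
ee_rot: [0.049, 0.999, -0.001, -0.001]
ft_force: [0.8, 1.1, 1.0]
grip_width: 0.5
clock: 78.53
position: [0.4696, -0.0647, 0.3273]
ee_rot: [0.049, 0.999, 0.002, 0.0]
ft_force: [0.0, -1.3, -0.3]
grip_width: 0.503
clock: 78.78
position: [0.4704, -0.0632, 0.3268]
ee_rot: [0.048, 0.999, -0.001, -0.0]
ft_force: [-0.7, -0.4, 1.1]
grip_width: 0.504
```

View pics/s80.png

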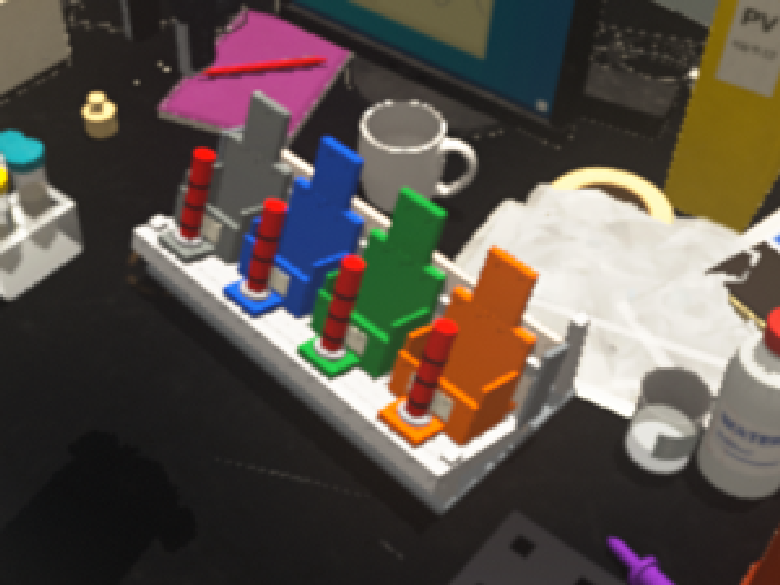

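View pics/w80.png

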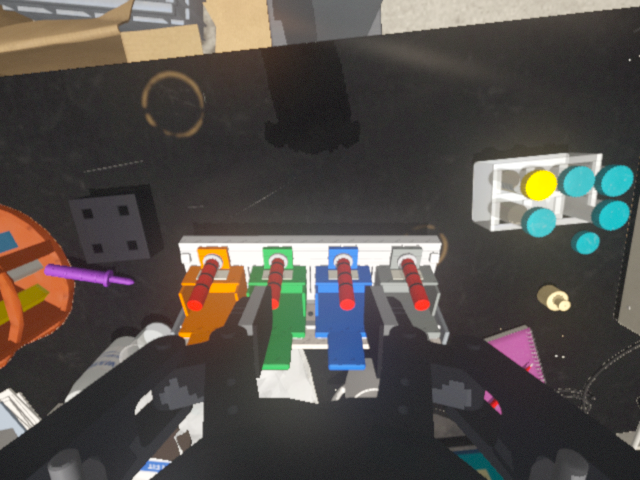

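View pics/t80.png

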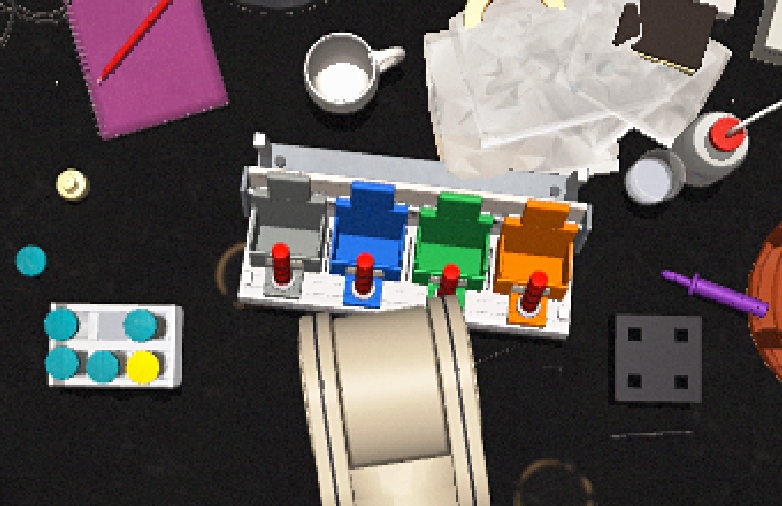

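```bash
python3 - <<'E'
from h import *
p,d,c=load("pics/w80.npz");save(p,"w80z.png",(170,225,460,380),2.7)
f=lambda P:((proj(P,c)-[170,225])*2.7).round(0)
for y in(-132,-44,44,132): print(y,"collar",f(r2w([-.044,y/1e3,.013])),"tongue front",f(r2w([-.061,(y-20)/1e3,.008])),f(r2w([-.061,(y+20)/1e3,.008])),"tab top back",f(r2w([.028,(y-22)/1e3,.13])),f(r2w([.028,(y+22)/1e3,.13])),"pin top",f(r2w([-.044,y/1e3,.093])))
E
```

```text
-132 collar [115.  98.] tongue front [71. 65.] [152.  64.] tab top back [ 23. 391.] [124. 391.] pin top [ 66. 211.]
-44 collar [291.  98.] tongue front [249.  64.] [330.  64.] tab top back [224. 391.] [325. 391.] pin top [272. 211.]
44 collar [466.  98.] tongue front [427.  64.] [507.  64.] tab top back [426. 391.] [527. 391.] pin top [478. 211.]
132 collar [642.  97.] tongue front [605.  64.] [685.  64.] tab top back [628. 391.] [729. 391.] pin top [684. 210.]
```

View pics/w80z.png

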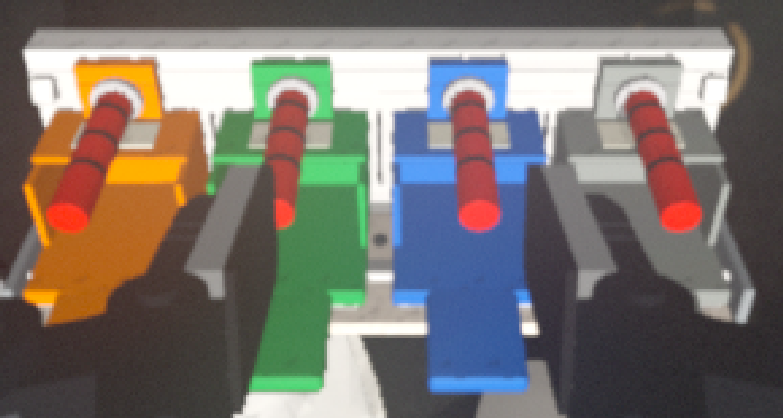

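```bash
python3 -c "
from workcell import hand_in,manip
print(manip.get_obs()['clock']); print(hand_in())"
```

```text
78.925
the job is handed in; nothing more can be done
None
```

All four bins are hung on the rack and each is locked with a red pin; I handed the job in at about 79 s of the 208 s allowed. From right to left (stations 1 to 4) they are orange, green, blue and grey. For each bin I set it down on the ledge and let go so it fell to the lean. I then gripped it again, lifted it over the cleat and lowered it home. For each pin I started it upright in the tongue hole, then tilted it and slid it down until the collar pushed back with 7 to 17 N.

**Final checks:**
- **Fit:** In the last wrist view, the collars, pin tops, tongue fronts and the visible tab tops sat within about 2 mm of where the model puts a fully home bin. The top and scene views agree.
- **Bystanders:** The mug, brass weight and beaker are at the same pixels as at the start, within about 2 px (roughly 5 mm).
- **Contact:** The gripper was open and clear of everything at hand-in.

**What went wrong or disagreed:**
- **Third pin:** The first grip slipped off because I held it too near the top. I took it again lower down.
- **Grey bin:** It had been moved about 4 cm, apparently by the announced knock, so I measured it again before picking it up.
- **Orange and grey seating:** Before release these two tilted about 0.12 rad too far because of the posts at the ledge corners. Both went home normally, but I had to shift them 2 to 4 mm sideways to line up the holes. The grey bin was left about 0.6 mm off the ledge hole.
- **Rack position:** My first estimate was about 1.5 mm off along the rack, and I corrected it from the ledge holes.
- **Purple look-alike pin:** It looked upright in the first pictures but was lying down by about 4 s. I did not go near it, and I don't know why it fell.

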